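# Load and restart the bench mixer

## Robot

A 6-joint arm with a two-finger parallel gripper is mounted at the origin on the work surface. World frame = base frame: x ahead of the robot, y to its left, z up, the work surface at z = 0. Lengths are in m, angles in rad, forces in N, time in s.
With the tool pointing down it reaches from about 0.35 to 0.85 m from the base axis. Payload 8.1 kg.
Tool frame: the origin (TCP) lies at the very end of the fingers, on their centre line; the grasp point (between the pads) lies 19 mm behind it (pinch_z is the distance from the TCP to the grasp point, in m); z points along the fingers, y is the direction in which the jaws open and shut (so a half turn about z gives the same grasp; the last joint's range is limited). The gripper opens to 93 mm and grips with 3 to 60 N. Pads are 15 mm wide; open, the fingers measure 128 mm over their backs; the gripper's body (75 mm by 188 mm) begins 65 mm behind the grasp point.
Start: joints at [-1.3, 0.13, 1.488, -0, 1.523, -0.085], TCP at [0.209, -0.562, 0.191] pointing down, gripper open.
Joint ranges: [-2.96, 2.96], [-0.89, 2.26], [0.02, 2.5], [-1.34, 4.48], [0, 2.73], [-2.66, 2.66]. Speed limits (rad/s): [2.39, 2.39, 2.79, 3.14, 3.14, 3.14].

## Interface

Orientations are given as a rotation vector (axis times angle).
In Python, from plant import * gives the robot as it stands.
- The arm moves only by the tool move_arm, never from a script. Its argument "series" is a list of rows, each a list of 7 numbers: the shift along the tool's x, y, z each as a share of 10 cm, from -1 to 1, then the turn, a rotation vector about the tool's x, y, z each as a share of 180 degrees, from -1 to 1, then the opening, from -1 (shut) to 1 (fully open). In form: [[dx, dy, dz, rx, ry, rz, jaw], ...]. A call has 1 to 8 rows; each row is the pose to reach, as a shift and turn from the pose commanded when the call began, along the tool's axes at that moment, turning the shorter way round; what a row does not reach only later rows make up. A row lasts 1/10 s, in which the tool goes at most 50 mm and 8.59 degrees, less where a joint would pass 70% of its speed; a pose out of reach is approached as far as the arm can. A call with a number of a shift or a turn outside -1 to 1 is refused whole. A call with a gripper value outside its range is refused whole. The fingers move at their own pace and stop on an object; "squeeze" is the grip in N (left out, the last holds). Time passes only in rows, so rows that repeat a pose let the fingers close. It gives the time, the measured TCP pose, the force and the opening at its end, in the units of the state.
- read_state(): the state, without advancing time (a new reading comes with each control period).
- read_camera(name): name is "side" or "top" or "wrist"; returns a dict with "frame" (420x560x3 uint8, red, green, blue), "K" (3x3 intrinsics, pixels), "k1" (the pictures are not rectified: a ray, as slopes to the right and down, at radius r is drawn at 1 + k1 r^2 times it, then the intrinsics apply), "rvec" (rotation vector, rad) and "tvec" (3), from world to camera coordinates, as OpenCV has them. Camera axes: x right, y down, z forward; pixel columns grow to the right and rows downward; lengths in m; the calibration is good to about 2 mm. A picture is of the moment at which its call begins. There is no depth.
- close_job(): hands the job in, once; it reports no verdict.
The state is a dict: "t": time; "q": joint angles; "dq": joint speeds; "joint_torque": joint torques, N m; "tool_pos": TCP position; "orientation": TCP orientation; "force": force on the tool from outside, world axes, zero at the start; "wrist_torque": the same for the moment, N m; "opening": finger opening in m.
Only numpy, scipy, OpenCV 4.12 (cv2) and the standard library are available. Lean on these libraries where they do the work, as an engineer would, in place of code of your own. Each camera call takes 0.05 s, during which the arm holds its last target.

## Task

The mixer's drive toggle is locked at RUN: lift its red collar and flip the lever to LOAD (leaning to the yellow dot) before you handle any flask, and do not handle flasks while it stands at RUN. Then set every sample flask fully home in a socket of its own, its orange key rib in the slot, and close each with a blue stopper pushed in until its head rests on the mouth (a spare stopper may stay in the stand). Finally lift the collar again and flip the lever back to RUN with the collar dropped down locked, leaving the other things on the bench undisturbed.

Things in the scene. Friction and masses are not known exactly. Their poses are not given: they have to be found in the camera images.
- lever (a joint): Lever-lock toggle at the mixer's -y end: steel lever, 93 mm from pivot to tip, hinged about the mixer's y. In rad: 0 = LOAD, leaning 0.4 rad towards the mixer's -x (yellow dot, robot's side); 0.8 = RUN, leaning 0.4 rad to +x (green dot). Starts at RUN. Stays where left (0.06 N m friction). Collar down: two ridges stop it within 0.2 rad; collar lifted 9 mm or more: it passes.
- collar (a joint): Red collar sliding on the lever: 0 = down (locked), up to 0.014 m lifted along the lever, away from the pivot. A spring pushes it down, 4 N at rest, 7.5 N fully lifted; it drops back by itself on either side of the ridges.
- collar_mid (a point): Mid-height of the red collar's round sleeve, on the lever's axis: diameter 32 mm, 28 mm long, 50 mm from the pivot when down. z runs along the lever to its tip, y along the pivot. The lever's 14 mm ball end reaches 43 mm beyond this point. Free space for fingers on both y sides.
- lever_pivot (a point): Pivot point of the lever (fixed on the mixer), 55 mm above the bench; axes are the mixer's: y along the pivot, z up.
- mixer: Fixed cream bench mixer, housing 160 (x) x 380 (y) x 45 mm high; origin under its centre, -x faces the robot. Three keyed sockets in a row along y, 85 mm apart; the toggle is at the -y end, 100 mm from socket2. An orange stripe on the housing in front of each socket marks its slot.
- socket0 (a point): Centre of the rim of keyed socket 0: an upright aluminium ring on the mixer, inner diameter 51.5 mm, outer 70 mm, 42 mm deep, rim 87 mm above the bench, cut through its full height by one slot 13 mm wide on the -x side (robot's side). Axes are the mixer's.
- socket1 (a point): Centre of the rim of keyed socket 1: an upright aluminium ring on the mixer, inner diameter 51.5 mm, outer 70 mm, 42 mm deep, rim 87 mm above the bench, cut through its full height by one slot 13 mm wide on the -x side (robot's side). Axes are the mixer's.
- socket2 (a point): Centre of the rim of keyed socket 2: an upright aluminium ring on the mixer, inner diameter 51.5 mm, outer 70 mm, 42 mm deep, rim 87 mm above the bench, cut through its full height by one slot 13 mm wide on the -x side (robot's side). Axes are the mixer's.
- flask0_neck (a point): Sample flask 0 (None if absent; 2 or 3 are present): amber glass on an aluminium foot, 126 mm tall, 0.3 kg, heavy at the foot. Point: on its axis, mid-neck, 106 mm above the underside, 20 mm below the open mouth. Neck diameter 35 mm from 80 to 126 mm up; bore 28 mm, 36 mm deep. Home: 66 mm above the socket's rim point.
- flask0_key (a point): Outer end of flask 0's orange key rib, 36 mm from the axis on the flask's own -x side; rib 9 mm wide, 5 to 46 mm above the underside (its lowest 5 mm only 5 mm wide). Foot below the flange: diameter 48 mm, 40 mm high, tapered at the bottom; the 60 mm flange (6 mm thick) above it rests on the socket's rim when home, the rib then in the slot. A white stripe up the neck marks the side opposite the key.
- flask1_neck (a point): Sample flask 1 (None if absent; 2 or 3 are present): amber glass on an aluminium foot, 126 mm tall, 0.3 kg, heavy at the foot. Point: on its axis, mid-neck, 106 mm above the underside, 20 mm below the open mouth. Neck diameter 35 mm from 80 to 126 mm up; bore 28 mm, 36 mm deep. Home: 66 mm above the socket's rim point.
- flask1_key (a point): Outer end of flask 1's orange key rib, 36 mm from the axis on the flask's own -x side; rib 9 mm wide, 5 to 46 mm above the underside (its lowest 5 mm only 5 mm wide). Foot below the flange: diameter 48 mm, 40 mm high, tapered at the bottom; the 60 mm flange (6 mm thick) above it rests on the socket's rim when home, the rib then in the slot. A white stripe up the neck marks the side opposite the key.
- flask2_neck (a point): Sample flask 2 (None if absent; 2 or 3 are present): amber glass on an aluminium foot, 126 mm tall, 0.3 kg, heavy at the foot. Point: on its axis, mid-neck, 106 mm above the underside, 20 mm below the open mouth. Neck diameter 35 mm from 80 to 126 mm up; bore 28 mm, 36 mm deep. Home: 66 mm above the socket's rim point.
- flask2_key (a point): Outer end of flask 2's orange key rib, 36 mm from the axis on the flask's own -x side; rib 9 mm wide, 5 to 46 mm above the underside (its lowest 5 mm only 5 mm wide). Foot below the flange: diameter 48 mm, 40 mm high, tapered at the bottom; the 60 mm flange (6 mm thick) above it rests on the socket's rim when home, the rib then in the slot. A white stripe up the neck marks the side opposite the key.
- stopper0_head (a point): Stopper 0 (all alike): blue head, diameter 38 mm, 36 mm high, over a black plug 28 mm long tapering from 24 to 18 mm; 50 g. Point: centre of the head, z up. Starts upright in a tube of the stand, head underside 40 mm above the bench. In a flask the head rests on the mouth, the point 38 mm above the flask's neck point.
- stopper1_head (a point): Stopper 1 (all alike): blue head, diameter 38 mm, 36 mm high, over a black plug 28 mm long tapering from 24 to 18 mm; 50 g. Point: centre of the head, z up. Starts upright in a tube of the stand, head underside 40 mm above the bench. In a flask the head rests on the mouth, the point 38 mm above the flask's neck point.
- stopper2_head (a point): Stopper 2 (all alike): blue head, diameter 38 mm, 36 mm high, over a black plug 28 mm long tapering from 24 to 18 mm; 50 g. Point: centre of the head, z up. Starts upright in a tube of the stand, head underside 40 mm above the bench. In a flask the head rests on the mouth, the point 38 mm above the flask's neck point.
- stand: Fixed grey stopper stand, base 190 x 60 x 8 mm, with three white tubes (35 mm outer diameter, 32 mm tall, 60 mm apart along its x). Origin under its centre.
- wash_bottle: Bystander: white wash bottle, 64 mm diameter, 150 mm tall, origin at its underside.
- tip_box: Bystander: pipette-tip box with a blue lid, 122 x 87 x 65 mm, origin at its underside.
- glove_box: Bystander: grey-blue carton, 80 x 130 x 70 mm, origin at its underside.

How it is judged:
By the outcome, as a careful person would: the job done as asked, in the order asked, and still so for the second after the job is handed in, with the robot touching nothing.
Of flask0, flask1, flask2 only 2 to 3 are there at a start; the rules pass over those that are not, and their reading is None.
At some moment in a run one of flask0, flask1, flask2 may be knocked a few centimetres aside while the robot is not near it.
It also fails if it takes over 210 s, if anything falls off the work surface, if the arm or the gripper's body presses on something with over 40 N, if the wrist force passes 120 N, or if a joint passes its speed limit or range.

## Working session

There is one attempt and no reset: what is moved stays moved. The work goes in short steps, Python scripts to look and compute and a tool call to move; the robot and the scene stay as the last step left them, time stands still between calls to the robot, and variables do not carry over. Pictures are saved under pics/ and viewed, and the job is handed in when it is done.

Besides the shell and the picture viewer there is one more tool, called after "Call:" as name(argument=value, ...) on one line, values as JSON. move_arm: Moves the arm, as the interface text tells. Shift numbers are shares of 10 cm and turn numbers shares of 180 degrees, none past 1 either way. Its arguments: {"type":"object","properties":{"series":{"type":"array","items":{"type":"array","items":{"type":"number"}}},"squeeze":{"type":"number"}},"required":["series"]}

```bash
ls; mkdir -p pics; python3 - <<'E'
from plant import *
import cv2
s=read_state(); print({k:s[k] for k in s})
for n in ("side","top","wrist"):
    c=read_camera(n); cv2.imwrite(f"pics/{n}0.png",c["frame"][:,:,::-1]); print(n,c["K"],c["k1"],c["rvec"],c["tvec"])
E
```

```text
pics
{'t': 0.0, 'q': array([-1.30040890e+00,  1.31142731e-01,  1.48925983e+00, -3.73001191e-06,
        1.52301157e+00, -8.54121506e-02]), 'dq': array([-0.00155439, -0.000127  , -0.00135197, -0.00025377,  0.0011296 ,
       -0.00138687]), 'joint_torque': array([ 7.34056957e-04, -5.59835100e+01, -4.91760314e+01,  7.70069053e-02,
        3.55365314e-02, -1.46691996e-04]), 'tool_pos': array([ 0.20885123, -0.56181934,  0.18950919]), 'orientation': array([-3.09022575e+00, -5.55624733e-01,  2.69916938e-04]), 'force': array([ 0.33321254, -0.00626828,  0.13264769]), 'wrist_torque': array([-0.04663666, -0.01685121, -0.02546818]), 'opening': 0.09283757540053464}
side [[473.43439333   0.         273.72463827]
 [  0.         473.43439333 210.11484246]
 [  0.           0.           1.        ]] -0.1319812131499358 [ 0.76856746 -2.6009138   1.11643776] [0.43442332 0.29539705 0.9640996 ]
top [[426.50974724   0.         274.09131293]
 [  0.         426.50974724 216.22025776]
 [  0.           0.           1.        ]] -0.08585547625320983 [ 2.13236697 -2.18600145  0.14747688] [-0.0336643   0.57193008  1.25208195]
wrist [[364.68923305   0.         276.47847698]
 [  0.         364.68923305 209.55006551]
 [  0.           0.           1.        ]] -0.0010629143427884858 [-2.37563875  1.6522966   0.24277505] [-0.60037423 -0.03287655  0.39021049]
```

View pics/top0.png

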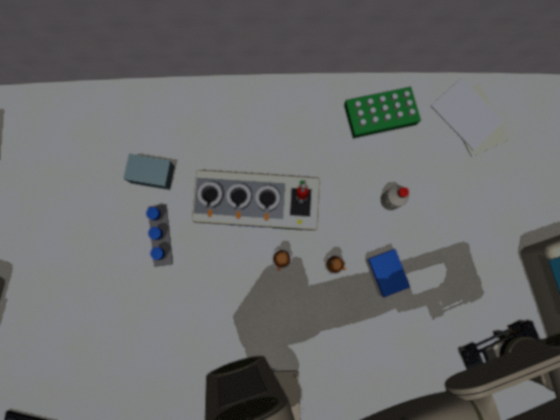

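View pics/side0.png

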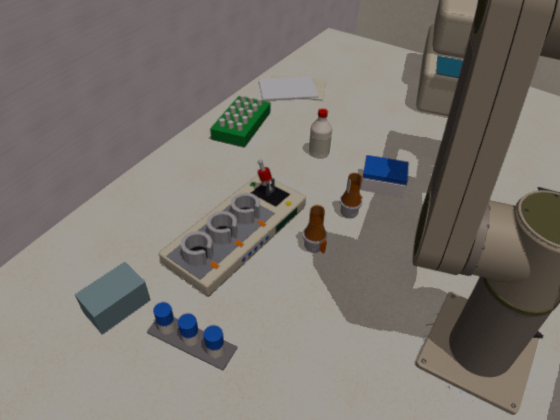

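View pics/wrist0.png

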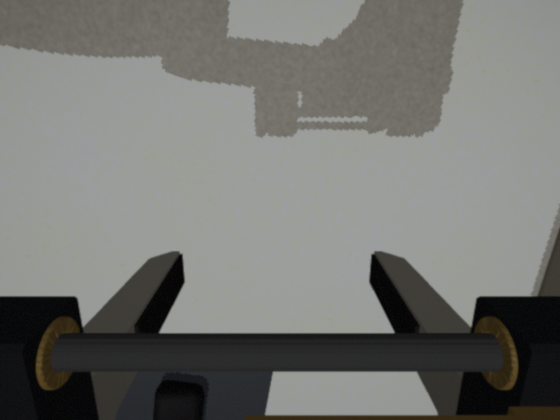

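Top view: the mixer is at about (255,200), the lever at (302,190), flasks at (282,258) and (335,264), and the stoppers at (153,213), (155,233) and (158,254). I'll zoom in next.

```bash
cat > h.py <<'E'
import numpy as np, cv2
from scipy.spatial.transform import Rotation as R
def proj(c,P):
    P=np.atleast_2d(P); X=P@cv2.Rodrigues(np.array(c["rvec"]))[0].T+np.array(c["tvec"])
    s=X[:,:2]/X[:,2:]; r2=(s**2).sum(1,keepdims=True); s=s*(1+c["k1"]*r2)
    K=c["K"]; return s*[K[0,0],K[1,1]]+[K[0,2],K[1,2]]
def ray(c,uv):
    K=c["K"]; d=(np.array(uv,float)-[K[0,2],K[1,2]])/[K[0,0],K[1,1]]; s=d.copy()
    for _ in range(20): s=d/(1+c["k1"]*(s@s))
    Rm=cv2.Rodrigues(np.array(c["rvec"]))[0]
    return -Rm.T@np.array(c["tvec"]), Rm.T@np.r_[s,1]
def atz(c,uv,z):
    o,d=ray(c,uv); return o+d*(z-o[2])/d[2]
def tri(cu):
    A=np.zeros((3,3));b=np.zeros(3)
    for c,uv in cu:
        o,d=ray(c,uv); d/=np.linalg.norm(d); M=np.eye(3)-np.outer(d,d); A+=M;b+=M@o
    return np.linalg.solve(A,b)
def crop(c,name,x0,y0,x1,y1,f,pts=None,gamma=1.0):
    im=c["frame"][y0:y1,x0:x1,::-1]
    im=cv2.resize(im,None,fx=f,fy=f,interpolation=cv2.INTER_CUBIC)
    if gamma!=1: im=(255*(im/255.)**gamma).astype(np.uint8)
    im=np.ascontiguousarray(im)
    if pts is not None:
        for u,v in pts: cv2.drawMarker(im,(int((u-x0+.5)*f),int((v-y0+.5)*f)),(0,255,0),cv2.MARKER_CROSS,8,1)
    cv2.imwrite(name,im)
E
python3 - <<'E'
from plant import *
from h import *
import pickle
c={n:read_camera(n) for n in("side","top")}
pickle.dump(c,open("c0.pkl","wb"))
crop(c["top"],"pics/topA.png",180,150,350,280,4.6,gamma=.7)
crop(c["side"],"pics/sideA.png",150,140,350,290,4,gamma=.7)
crop(c["top"],"pics/topB.png",110,140,210,280,4,gamma=.7)
crop(c["side"],"pics/sideB.png",140,280,260,370,5,gamma=.7)
E
```

```text
(no output)
```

View pics/topA.png

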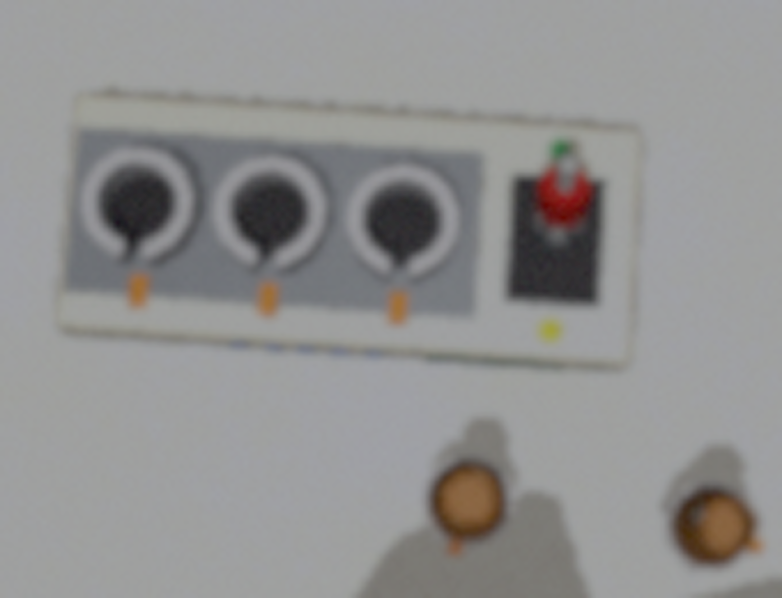

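View pics/sideA.png

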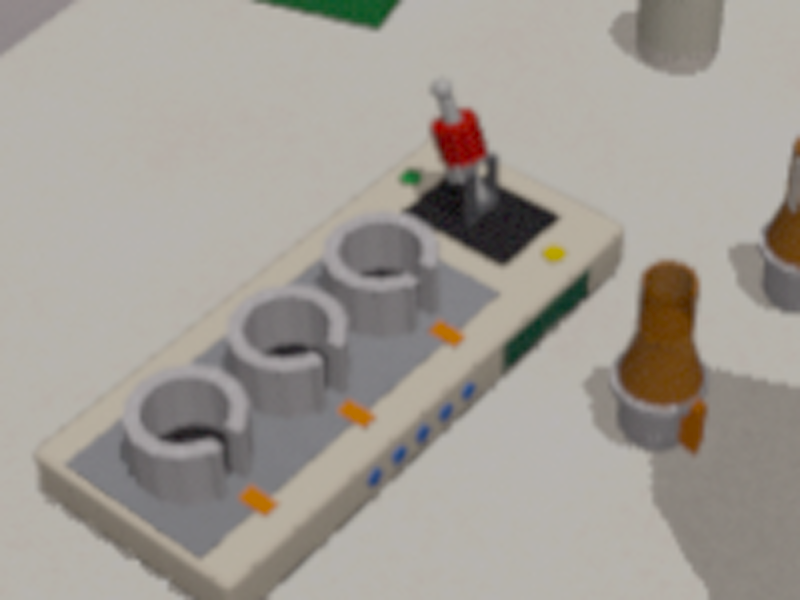

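View pics/topB.png

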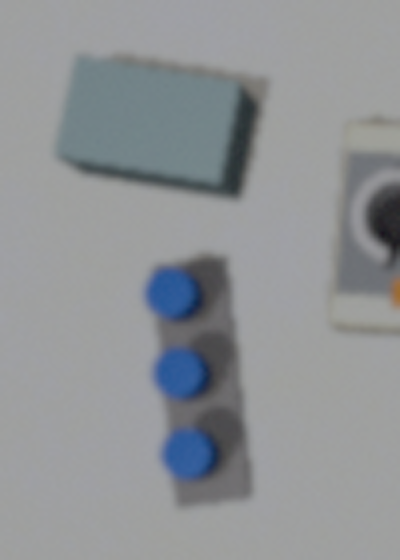

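View pics/sideB.png

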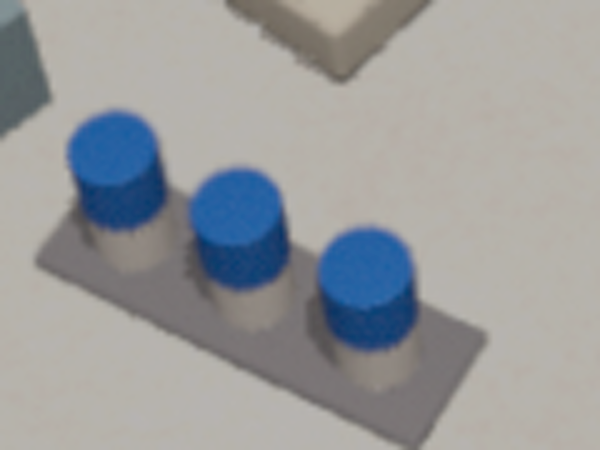

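```bash
cat > fit.py <<'E'
from h import *
import pickle
from scipy.optimize import least_squares
c=pickle.load(open("c0.pkl","rb")); T,S=c["top"],c["side"]
ta=lambda x,y:(180+(x+.5)/4.6-.5,150+(y+.5)/4.6-.5)
sa=lambda x,y:(150+(x+.5)/4-.5,140+(y+.5)/4-.5)
for n in c: print(n,"campos",ray(c[n],(280,210))[0])
k=np.array
obs=[(T,ta(75,95),'c',(.08,.19,.045)),(T,ta(640,128),'c',(.08,-.19,.045)),
(T,ta(138,205),'s',0),(T,ta(270,213),'s',1),(T,ta(403,221),'s',2),
(S,sa(38,458),'c',(.08,.19,.045)),(S,sa(228,582),'c',(-.08,.19,.045)),(S,sa(622,230),'c',(-.08,-.19,.045)),
(S,sa(188,412),'s',0),(S,sa(290,332),'s',1),(S,sa(382,255),'s',2)]
def model(p,kind,a):
    x,y,th,sx,sy=p
    m=k(a) if kind=='c' else k([sx,sy-85e-3*a,.087])
    cs,sn=np.cos(th),np.sin(th)
    return k([x+cs*m[0]-sn*m[1],y+sn*m[0]+cs*m[1],m[2]])
def res(p): return np.concatenate([(proj(C,model(p,K,a))[0]-uv) for C,uv,K,a in obs])
r=least_squares(res,[.6,0,0,0,.1])
print(r.x.round(4),np.degrees(r.x[2])); print(res(r.x).reshape(-1,2).round(1).tolist())
for i in range(3): print("socket",i,model(r.x,'s',i).round(4), "top-only",atz(T,obs[2+i][1],.087).round(4),"side-only",atz(S,obs[8+i][1],.087).round(4))
p=r.x; x,y,th,sx,sy=p
cs,sn=np.cos(th),np.sin(th)
m=(sx,sy-.27); print("pivot",x+cs*m[0]-sn*m[1],y+sn*m[0]+cs*m[1])
ball=tri([(T,ta(565,160)),(S,sa(442,90))]); print("ball?",ball)
tb=lambda x,y:(110+(x+.5)/4-.5,140+(y+.5)/4-.5)
sb=lambda x,y:(140+(x+.5)/5-.5,280+(y+.5)/5-.5)
# stopper head tops z=.076
for a,b in [((172,293),(115,148)),((181,373),(238,205)),((189,453),(367,265))]:
    print("stop",atz(T,tb(*a),.076).round(4),atz(S,sb(*b),.076).round(4),tri([(T,tb(*a)),(S,sb(*b))]).round(4))
# flasks mouths z=.126
print("flaskA",atz(T,ta(470,498),.12),atz(S,sa(670,278),.126))
print("flaskA key",atz(T,ta(456,545),.046),atz(S,sa(694,408),.046))
print("flaskB",atz(T,ta(725,522),.126)); print("B key",atz(T,ta(755,545),.046))
E
python3 fit.py
```

```text
side campos [0.11109513 0.65489419 0.87420967]
top campos [ 0.40680493 -0.03475784  1.3150088 ]
[ 6.217e-01  6.800e-03 -8.370e-02 -5.000e-04  1.349e-01] -4.794479331769699
[[-0.7, -0.1], [0.8, -0.0], [-0.5, 0.5], [-0.3, 0.5], [-0.2, 0.4], [-2.1, -1.4], [0.7, 2.2], [1.6, -1.9], [-0.1, 0.1], [-0.3, -1.0], [-0.1, -1.1]]
socket 0 [0.6325 0.1412 0.087 ] top-only [0.6341 0.1396 0.087 ] side-only [0.6325 0.1408 0.087 ]
socket 1 [0.6254 0.0565 0.087 ] top-only [0.6268 0.0557 0.087 ] side-only [0.6228 0.0587 0.087 ]
socket 2 [ 0.6183 -0.0282  0.087 ] top-only [ 0.6196 -0.0287  0.087 ] side-only [ 0.6159 -0.025   0.087 ]
pivot 0.6099432011958712 -0.12784290750148147
ball? [ 0.64487023 -0.13026363  0.13368632]
stop [0.5845 0.3101 0.076 ] [0.5824 0.3133 0.076 ] [0.5852 0.3114 0.0714]
stop [0.5252 0.3029 0.076 ] [0.5237 0.3064 0.076 ] [0.5259 0.3043 0.0713]
stop [0.4666 0.2965 0.076 ] [0.4645 0.2998 0.076 ] [0.4667 0.2977 0.0713]
flaskA [ 0.44247321 -0.06551328  0.12      ] [ 0.44188004 -0.06647136  0.126     ]
flaskA key [ 0.41477496 -0.05759599  0.046     ] [ 0.41123841 -0.05324222  0.046     ]
flaskB [ 0.4237343  -0.21922246  0.126     ]
B key [ 0.40955362 -0.25046756  0.046     ]
```

```bash
cat > plan.py <<'E'
from h import *
MX=np.array([np.cos(-.0837),np.sin(-.0837),0]); MY=np.array([-MX[1],MX[0],0]); UZ=np.array([0,0,1.])
def ori(tilt=0.,yaw=-.0837,flip=False):
    """tool down, jaw(y) horizontal at world angle yaw+90deg; tilt: lean of tool's back toward heading yaw"""
    x=np.array([np.cos(yaw),np.sin(yaw),0]); yj=np.array([-x[1],x[0],0])
    z=-(np.cos(tilt)*UZ+np.sin(tilt)*x)
    if not flip: yj=-yj
    return np.c_[np.cross(yj,z),yj,z]
def state():
    from plant import read_state
    return read_state()
def go(P,Rm,s=None,start=None):
    """print shift(shares) & turn(shares) from the current pose to TCP P, Rm"""
    if start is None:
        s=s or state(); p0=np.array(s["tool_pos"]); R0=R.from_rotvec(s["orientation"]).as_matrix()
    else: p0,R0=start
    d=R0.T@(np.array(P)-p0)/.1; w=R.from_matrix(R0.T@Rm).as_rotvec()/np.pi
    print("shift",d.round(3).tolist(),"turn",w.round(4).tolist()); return np.r_[d,w]
E
python3 - <<'E'
from plan import *; from plant import *
s=read_state(); R0=R.from_rotvec(s["orientation"]).as_matrix(); print(R0.round(3).tolist(), s["tool_pos"])
w=read_camera("wrist"); Rw=cv2.Rodrigues(w["rvec"])[0]; pc=-Rw.T@w["tvec"]
print("cam in tool",R0.T@(pc-s["tool_pos"]), (R0.T@Rw.T).round(3).tolist())
for f in (0,1):
  print(f); go([.55,-.12,.32],ori(0,flip=bool(f)),s)
E
```

```text
[[0.937, 0.348, -0.0], [0.348, -0.937, 0.001], [0.0, -0.001, -1.0]] [ 0.20897333 -0.56212113  0.19003419]
cam in tool [ 0.07985753  0.00100508 -0.1931368 ] [[-0.001, -0.958, -0.287], [1.0, -0.001, 0.001], [-0.001, -0.287, 0.958]]
0
shift [4.737, -2.957, -1.297] turn [-0.0003, 0.0, 0.1399]
1
shift [4.737, -2.957, -1.297] turn [-0.0001, -0.0004, -0.8601]
```

Call:
move_arm(series=[[0.2, -0.1, -0.5, 0, 0, 0, 1], [0.6, -0.3, -0.9, 0, 0, 0, 1], [0.95, -0.6, -1, 0, 0, 0, 1], [0.95, -0.6, -1, 0, 0, 0, 1]])

```text
t: 0.7
tool_pos: [0.2801, -0.4715, 0.2946]
orientation: [3.086, 0.559, 0.004]
force: [-0.3, -0.9, 0.5]
opening: 0.093
```

Call:
move_arm(series=[[0.5, -0.3, -0.3, 0, 0, 0, 1], [0.95, -0.6, -0.3, 0, 0, 0, 1], [0.95, -0.6, -0.3, 0, 0, 0, 1]])

```text
t: 1.0
tool_pos: [0.3473, -0.3815, 0.3217]
orientation: [3.09, 0.559, 0.003]
force: [-0.3, -1.3, -0.7]
opening: 0.0928
```

Call:
move_arm(series=[[0.5, -0.3, 0, 0, 0, 0, 1], [0.95, -0.6, 0, 0, 0, 0, 1], [0.95, -0.6, 0, 0, 0, 0, 1]])

```text
t: 1.3
tool_pos: [0.4154, -0.2912, 0.3202]
orientation: [-3.09, -0.561, -0.001]
force: [-1.0, -1.2, -0.2]
opening: 0.0933
```

Call:
move_arm(series=[[0.5, -0.3, 0, 0, 0, 0, 1], [0.95, -0.6, 0, 0, 0, 0.07, 1], [0.95, -0.6, 0, 0, 0, 0.14, 1], [0.95, -0.6, 0, 0, 0, 0.14, 1], [0.95, -0.6, 0, 0, 0, 0.14, 1]])

```text
t: 1.8
tool_pos: [0.4816, -0.2052, 0.3199]
orientation: [3.139, -0.135, -0.002]
force: [0.1, 0.2, 0.2]
opening: 0.0928
```

```bash
cat > look.py <<'E'
import sys
from plan import *; from plant import *
import pickle
tag=sys.argv[1]; s=read_state(); print(s["t"],s["tool_pos"].round(4),s["force"].round(1),s["opening"])
c={}
for n in sys.argv[2:]:
    c[n]=read_camera(n); cv2.imwrite(f"pics/{n}_{tag}.png",c[n]["frame"][:,:,::-1])
pickle.dump((s,c),open(f"{tag}.pkl","wb"))
E
python3 look.py a wrist top side; python3 - <<'E'
from plan import *
go([.55,-.12,.32],ori(0))
E
```

```text
1.8 [ 0.4816 -0.2052  0.3199] [0.1 0.2 0.2] 0.09284439020493251
shift [0.616, -0.911, 0.002] turn [0.0, 0.0002, 0.0009]
```

View pics/wrist_a.png

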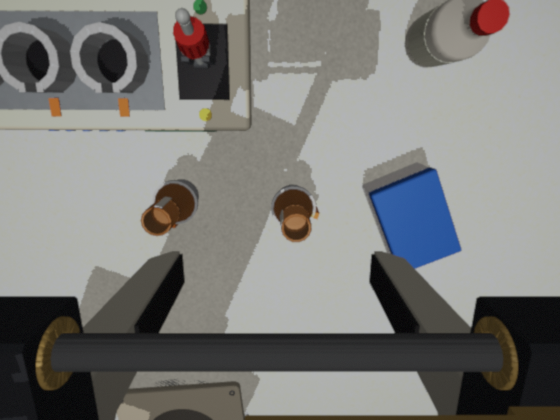

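View pics/side_a.png

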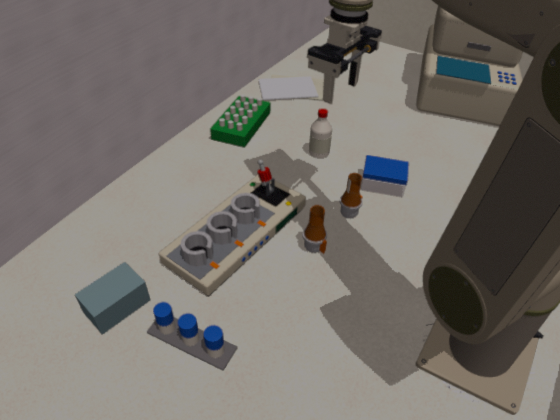

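View pics/top_a.png

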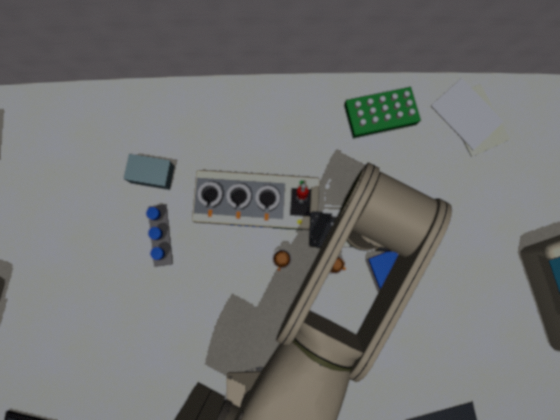

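Only two flasks are present. Both are in the wrist view, with mouths at (158,218) and (295,228), and the lever is at (190,35). I'll overlay the predicted points to check the calibration.

```bash
python3 - <<'E'
from plan import *
import pickle
s,c=pickle.load(open("a.pkl","rb")); w=c["wrist"]
piv=np.array([.6099,-.1278,.055]); lev=lambda a,d: piv+d*(np.sin(a)*MX+np.cos(a)*UZ)
s2=np.array([.6183,-.0282,.087]); 
pts=[lev(.4,86e-3),lev(.4,50e-3),piv]+[s2+.035*(np.cos(t)*MX+np.sin(t)*MY) for t in np.arange(0,6.28,.5)]+[s2+.085*MY]
mixc=np.array([.6217,.0068,0]); 
for a,b in((-.08,-.19),(-.08,0)): pts.append(mixc+a*MX+b*MY+.045*UZ)
uv=proj(w,np.array(pts)); print(uv[:3].round(1).tolist(),uv[-2:].round(1).tolist())
crop(w,"pics/w1.png",60,0,270,150,3.8,uv)
crop(w,"pics/w2.png",120,160,340,260,3.6,gamma=.8)
E
```

```text
[[181.1, 17.6], [190.1, 39.6], [200.2, 64.0]] [[249.3, 132.3], [98.5, 132.7]]
```

View pics/w1.png

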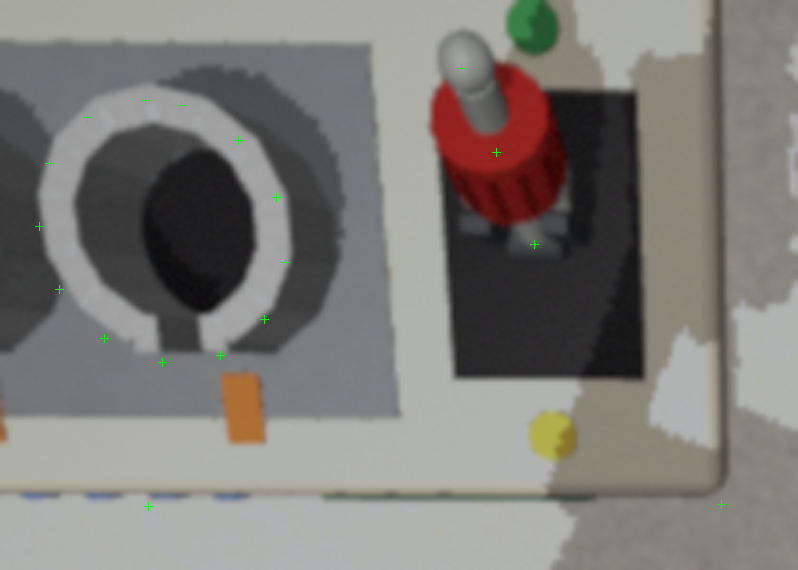

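View pics/w2.png

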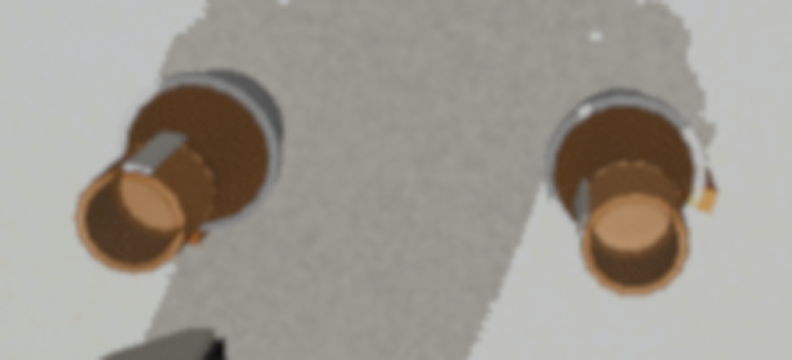

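```bash
python3 - <<'E'
from plan import *
import pickle
s,c=pickle.load(open("a.pkl","rb")); w=c["wrist"]
R0=R.from_rotvec(s["orientation"]).as_matrix()
P=[s["tool_pos"]+R0@np.array(a) for a in [(.0075,.0464,0),(.0075,-.0464,0),(-.0075,.0464,0),(-.0075,-.0464,0),(0.0075,.064,0),(0.0075,-.064,0)]]
uv=proj(w,np.array(P)); print(uv.round(1).tolist())
crop(w,"pics/w3.png",140,240,410,360,2.9,uv,gamma=.5)
E
```

```text
[[356.8, 235.2], [192.5, 235.3], [355.2, 259.6], [194.2, 259.7], [388.0, 235.2], [161.3, 235.3]]
```

View pics/w3.png

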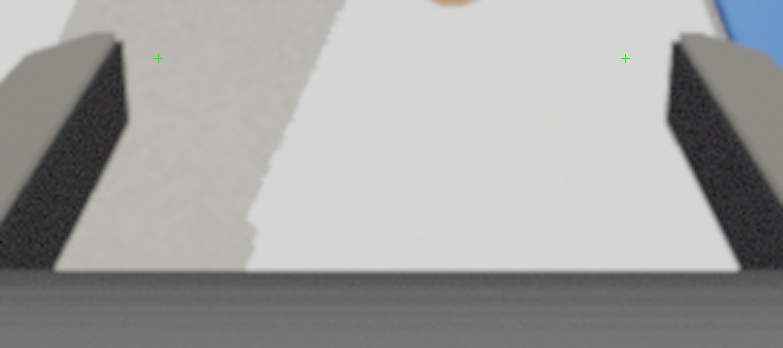

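```bash
python3 - <<'E'
from plan import *
import pickle
s,c=pickle.load(open("a.pkl","rb")); w=c["wrist"]; S=c["side"];T=c["top"]
f=lambda x,y,x0,y0,k:(x0+(x+.5)/k-.5,y0+(y+.5)/k-.5)
A=f(130,220,120,160,3.6);B=f(635,243,120,160,3.6)
print("wrist A",atz(w,A,.126),"B",atz(w,B,.126))
crop(S,"pics/s1.png",280,160,400,270,5,gamma=.8)
crop(T,"pics/t1.png",255,230,365,290,6,gamma=.7)
o=ray(w,(0,0))[0]; print("campos",o)
# rim socket2 outer
print("s2",atz(w,f(165,215,60,0,3.8),.087),"ball",atz(w,f(467,60,60,0,3.8),.134))
print("edge corner",atz(w,f(722,488,60,0,3.8),.045))
E
```

```text
wrist A [ 0.4447472  -0.06766681  0.126     ] B [ 0.42365398 -0.22335839  0.126     ]
campos [ 0.56177183 -0.21299973  0.5129229 ]
s2 [ 0.62338561 -0.03010623  0.087     ] ball [ 0.64500778 -0.13221653  0.134     ]
edge corner [ 0.53123306 -0.1768303   0.045     ]
```

View pics/s1.png

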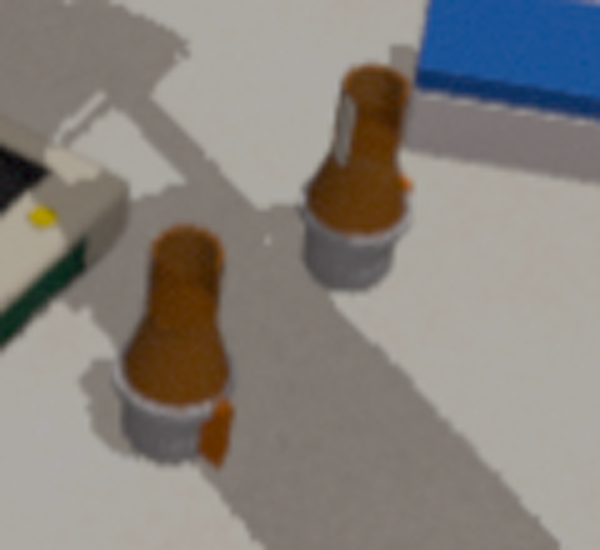

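View pics/t1.png

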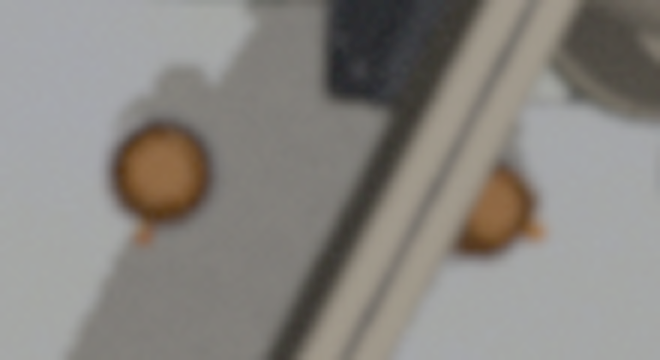

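```bash
cat >> plan.py <<'E'
PIV=np.array([.611,-.1285,.055])
def lev(a,d): return PIV+d*(np.sin(a)*MX+np.cos(a)*UZ)
E
python3 - <<'E'
from plan import *
print(lev(.4,.2),lev(.4,.031))
go(lev(.4,.2),ori(.4)); go(lev(.4,.2),ori(0))
E
```

```text
[ 0.68861101 -0.13501125  0.2392122 ] [ 0.62302971 -0.12950924  0.08355289]
shift [2.01, -0.874, 0.809] turn [0.0002, -0.1272, 0.0009]
shift [2.01, -0.874, 0.809] turn [0.0, 0.0002, 0.0009]
```

Call:
move_arm(series=[[0.5, -0.22, 0, 0, 0, 0, 1], [1, -0.44, 0, 0, 0, 0, 1], [1, -0.44, 0, 0, 0, 0, 1]])

```text
t: 2.25
tool_pos: [0.5873, -0.1685, 0.3177]
orientation: [-3.137, 0.125, 0.004]
force: [0.0, -0.2, -0.1]
opening: 0.093
```

Call:
move_arm(series=[[0.5, -0.2, 0.2, 0, -0.04, 0, 1], [1, -0.43, 0.5, 0, -0.08, 0, 1], [1, -0.43, 0.81, 0, -0.127, 0, 1], [1, -0.43, 0.81, 0, -0.127, 0, 1], [1, -0.43, 0.81, 0, -0.127, 0, 1], [1, -0.43, 0.81, 0, -0.127, 0, 1]])

```text
t: 2.85
tool_pos: [0.6863, -0.1343, 0.2192]
orientation: [-3.046, 0.121, 0.66]
force: [-0.0, -0.2, -5.3]
opening: 0.0931
```

```bash
python3 look.py b wrist side; python3 - <<'E'
from plan import *
go(lev(.4,.031),ori(.4))
import pickle
s,c=pickle.load(open("b.pkl","rb")); w=c["wrist"]
uv=proj(w,np.array([lev(.4,.086),lev(.4,.064),lev(.4,.036),PIV])); print(uv.round(1).tolist())
crop(w,"pics/w4.png",180,150,400,310,3.5,uv)
E
```

```text
2.85 [ 0.6863 -0.1343  0.2192] [-0.  -0.2 -5.3] 0.0931039318335415
shift [0.001, -0.006, 1.628] turn [-0.0005, 0.0025, 0.0005]
[[276.4, 206.9], [276.5, 199.2], [276.6, 190.8], [276.7, 181.8]]
```

View pics/w4.png

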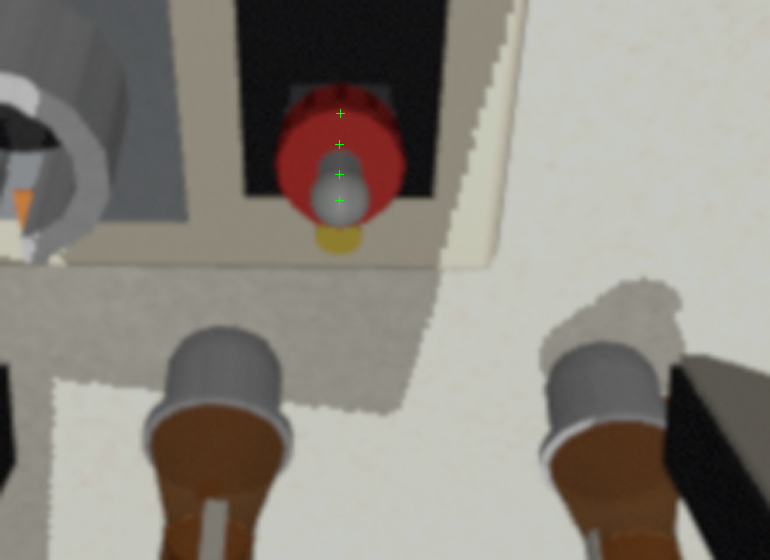

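View pics/side_b.png

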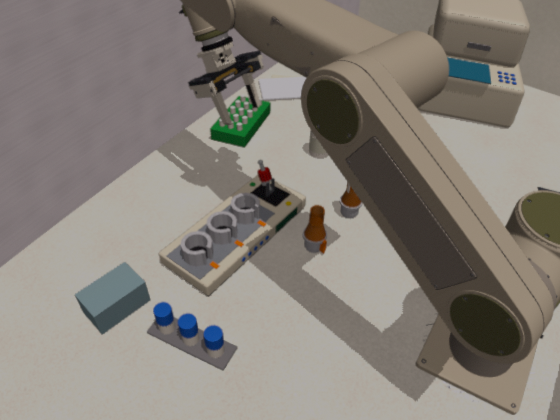

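Predicted ball at (339,201) and seen at (340,200) in the crop, so they align. Descending.

Call:
move_arm(series=[[0, 0, 0.3, 0, 0, 0, 1], [0, 0, 0.6, 0, 0, 0, 1], [0, 0, 0.9, 0, 0, 0, 1], [0, 0, 0.9, 0, 0, 0, 1], [0, 0, 0.9, 0, 0, 0, 1]])

```text
t: 3.45
tool_pos: [0.654, -0.1333, 0.1633]
orientation: [-3.064, 0.13, 0.607]
force: [1.0, -0.5, 0.9]
opening: 0.0926
```

```bash
python3 look.py b2 wrist; python3 - <<'E'
from plan import *
go(lev(.4,.031),ori(.4))
E
```

```text
3.45 [ 0.654  -0.1333  0.1633] [ 1.  -0.5  0.9] 0.09262589555465209
shift [0.005, -0.013, 0.864] turn [0.0003, -0.0034, -0.0004]
```

View pics/wrist_b2.png

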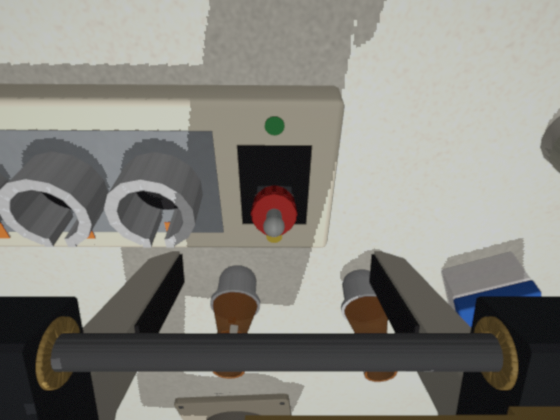

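Call:
move_arm(series=[[0, -0.01, 0.3, 0, 0, 0, 1], [0, -0.01, 0.6, 0, 0, 0, 1], [0, -0.01, 0.86, 0, 0, 0, 1], [0, -0.01, 0.86, 0, 0, 0, 1], [0, -0.01, 0.86, 0, 0, 0, 1]])

```text
t: 4.0
tool_pos: [0.6223, -0.1291, 0.0808]
orientation: [-3.063, 0.129, 0.612]
force: [1.6, -0.5, 0.7]
opening: 0.093
```

Call:
move_arm(series=[[0, 0, 0, 0, 0, 0, -1], [0, 0, 0, 0, 0, 0, -1], [0, 0, 0, 0, 0, 0, -1], [0, 0, 0, 0, 0, 0, -1], [0, 0, 0, 0, 0, 0, -1], [0, 0, 0, 0, 0, 0, -1]], squeeze=30)

```text
t: 4.6
tool_pos: [0.6201, -0.1284, 0.0773]
orientation: [-3.06, 0.129, 0.619]
force: [-0.7, 1.6, -0.3]
opening: 0.0496
```

```bash
python3 look.py b3 wrist side; python3 - <<'E'
from plan import *
go(lev(.4,.031),ori(.4)); print(state()["force"],state()["wrist_torque"])
import pickle
s,c=pickle.load(open("b3.pkl","rb")); crop(c["side"],"pics/s3.png",200,110,320,220,5)
E
```

```text
4.6 [ 0.6201 -0.1284  0.0773] [-0.7  1.6 -0.3] 0.04963954903782784
shift [0.003, 0.008, -0.07] turn [-0.0, -0.0002, -0.0001]
[-0.04047076 -0.3511148  -0.1308516 ] [-0.00219585 -0.19288266  0.01091238]
```

View pics/s3.png

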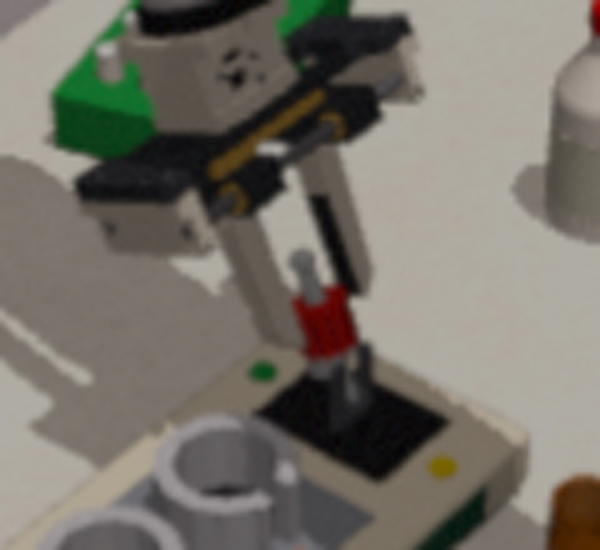

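Call:
move_arm(series=[[0, 0, -0.07, 0, 0, 0, 0.05], [0, 0, -0.07, 0, 0, 0, 0.05], [0, 0, -0.07, 0, 0, 0, -1], [0, 0, -0.07, 0, 0, 0, -1], [0, 0, -0.07, 0, 0, 0, -1], [0, 0, -0.07, 0, 0, 0, -1], [0, 0, -0.07, 0, 0, 0, -1]])

```text
t: 5.4
tool_pos: [0.6228, -0.1287, 0.0837]
orientation: [-3.06, 0.129, 0.619]
force: [0.2, -0.1, -0.4]
opening: 0.0309
```

```bash
python3 - <<'E'
from plan import *
s=state(); go(lev(.4,.031),ori(.4),s); print(s["t"],s["tool_pos"],s["force"],s["wrist_torque"],s["opening"])
E
```

```text
shift [0.003, 0.008, 0.0] turn [-0.0, -0.0003, -0.0001]
5.4 [ 0.62280536 -0.12865188  0.08370644] [ 0.24341142 -0.10554195 -0.44396081] [ 0.02245584 -0.18037824 -0.01481603] 0.03087927564490881
```

Call:
move_arm(series=[[0, 0, -0.04, 0, 0, 0, -1], [0, 0, -0.08, 0, 0, 0, -1], [0, 0, -0.12, 0, 0, 0, -1], [0, 0, -0.12, 0, 0, 0, -1], [0, 0, -0.12, 0, 0, 0, -1]])

```text
t: 5.9
tool_pos: [0.6272, -0.129, 0.0945]
orientation: [-3.06, 0.129, 0.62]
force: [-3.4, 0.2, -6.9]
opening: 0.0307
```

```bash
python3 look.py b4 side; python3 - <<'E'
from plan import *
s=state(); print(s["tool_pos"],s["force"],s["wrist_torque"],s["opening"])
start=(s["tool_pos"],R.from_rotvec(s["orientation"]).as_matrix())
for a in np.linspace(.4,-.44,8)[1:]: print(round(a,2),end=" "); go(lev(a,.043),ori(a),start=start)
import pickle
s,c=pickle.load(open("b4.pkl","rb")); crop(c["side"],"pics/s4.png",200,110,320,220,5)
E
```

```text
5.9 [ 0.6272 -0.129   0.0945] [-3.4  0.2 -6.9] 0.030675393120445305
[ 0.62718387 -0.1290355   0.09442713] [-2.67724045 -0.21697706 -5.86857529] [-0.13030318 -0.14770043  0.08117565] 0.030460306847131306
0.28 shift [-0.047, 0.008, -0.001] turn [-0.0001, 0.0382, -0.0001]
0.16 shift [-0.098, 0.008, 0.008] turn [-0.0001, 0.0764, -0.0001]
0.04 shift [-0.147, 0.008, 0.024] turn [-0.0, 0.1146, -0.0001]
-0.08 shift [-0.194, 0.008, 0.045] turn [-0.0, 0.1528, -0.0001]
-0.2 shift [-0.238, 0.008, 0.071] turn [-0.0, 0.191, -0.0001]
-0.32 shift [-0.279, 0.008, 0.103] turn [-0.0, 0.2292, -0.0001]
-0.44 shift [-0.316, 0.008, 0.139] turn [-0.0, 0.2674, -0.0001]
```

View pics/s4.png

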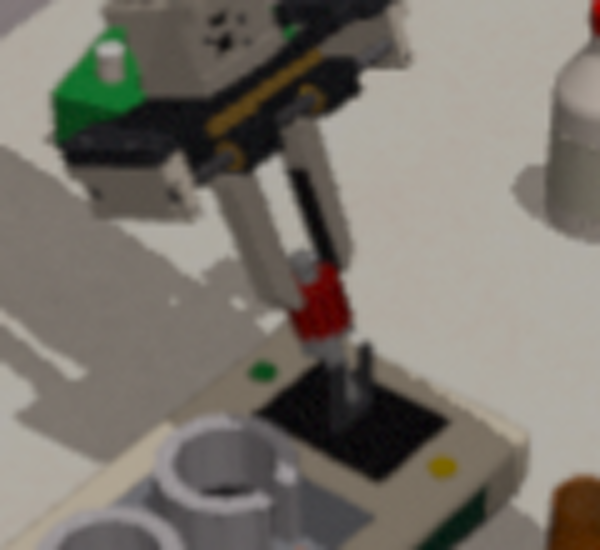

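Collar lifted (spring force about 6.5–7 N). Now swinging it over.

Call:
move_arm(series=[[-0.047, 0, -0.001, 0, 0.038, 0, -1], [-0.098, 0, 0.006, 0, 0.076, 0, -1], [-0.147, 0, 0.022, 0, 0.115, 0, -1], [-0.194, 0, 0.043, 0, 0.153, 0, -1], [-0.238, 0, 0.069, 0, 0.191, 0, -1], [-0.279, 0, 0.101, 0, 0.229, 0, -1], [-0.306, 0, 0.126, 0, 0.255, 0, -1], [-0.306, 0, 0.126, 0, 0.255, 0, -1]])

```text
t: 6.75
tool_pos: [0.5925, -0.1256, 0.094]
orientation: [3.058, -0.13, 0.628]
force: [1.9, 0.3, -5.9]
opening: 0.0295
```

```bash
python3 look.py b5 side; python3 - <<'E'
from plan import *
s=state(); print(s["tool_pos"],s["force"],s["wrist_torque"],s["opening"]); go(lev(-.4,.031),ori(-.4),s)
import pickle
s,c=pickle.load(open("b5.pkl","rb")); crop(c["side"],"pics/s5.png",200,110,340,220,5)
E
```

```text
6.75 [ 0.5925 -0.1256  0.094 ] [ 1.9  0.3 -5.9] 0.029520834753671656
[ 0.5929918  -0.12572385  0.09479784] [ 1.59863388  0.99310248 -6.23524756] [0.51521651 0.38589402 0.33913919] 0.02941916316993997
shift [0.012, 0.013, 0.127] turn [-0.0, -0.0009, -0.0003]
```

View pics/s5.png

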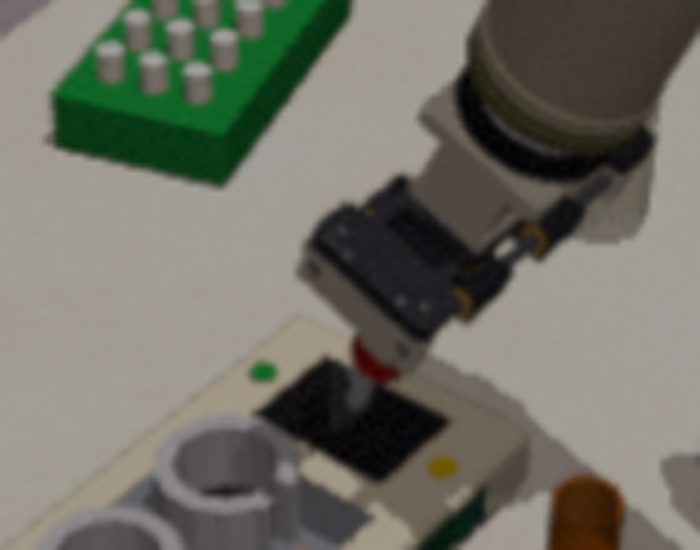

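Call:
move_arm(series=[[-0.015, 0, 0.04, 0, 0, 0, -1], [-0.015, 0, 0.08, 0, 0, 0, -1], [-0.015, 0, 0.125, 0, 0, 0, -1], [-0.015, 0, 0.125, 0, 0, 0, -1], [-0.01, 0, 0.125, 0, 0, 0, 0.2], [-0.01, 0, 0.125, 0, 0, 0, 0.8], [-0.01, 0, 0.125, 0, 0, 0, 1], [-0.01, 0, 0.125, 0, 0, 0, 1]])

```text
t: 7.6
tool_pos: [0.5986, -0.1269, 0.0833]
orientation: [3.059, -0.129, 0.623]
force: [0.4, 0.4, 1.0]
opening: 0.0577
```

Call:
move_arm(series=[[0, 0, 0, 0, 0, 0, 1], [0, 0, 0, 0, 0, 0, 1], [0, 0, -0.3, 0, 0, 0, 1], [0, 0, -0.6, 0, 0, 0, 1], [0, 0, -0.9, 0, 0, 0, 1], [0, 0, -0.9, 0, 0, 0, 1]])

```text
t: 8.2
tool_pos: [0.5653, -0.1247, 0.1717]
orientation: [3.054, -0.128, 0.634]
force: [0.7, -0.8, 0.6]
opening: 0.0931
```

```bash
python3 look.py b6 side wrist; python3 - <<'E'
from plan import *
s=state(); print(s["tool_pos"],s["force"],s["opening"]); go(s["tool_pos"]+[0,0,.1],ori(0),s)
import pickle
s,c=pickle.load(open("b6.pkl","rb")); 
a=proj(c["side"],np.array([lev(-.4,.086),lev(-.4,.064),lev(-.4,.036),PIV])); b=proj(c["wrist"],np.array([lev(-.4,.086),lev(-.4,.064),lev(-.4,.036),PIV]))
crop(c["side"],"pics/s6.png",200,110,340,220,5,a); crop(c["wrist"],"pics/w6.png",180,80,380,230,4,b)
E
```

```text
8.2 [ 0.5653 -0.1247  0.1717] [ 0.7 -0.8  0.6] 0.09310675752180636
[ 0.56394041 -0.12401241  0.16714897] [-0.53280813  0.69343267  0.23632787] 0.09284048767125516
shift [0.393, 0.001, -0.919] turn [0.0003, -0.1287, -0.0001]
```

View pics/s6.png

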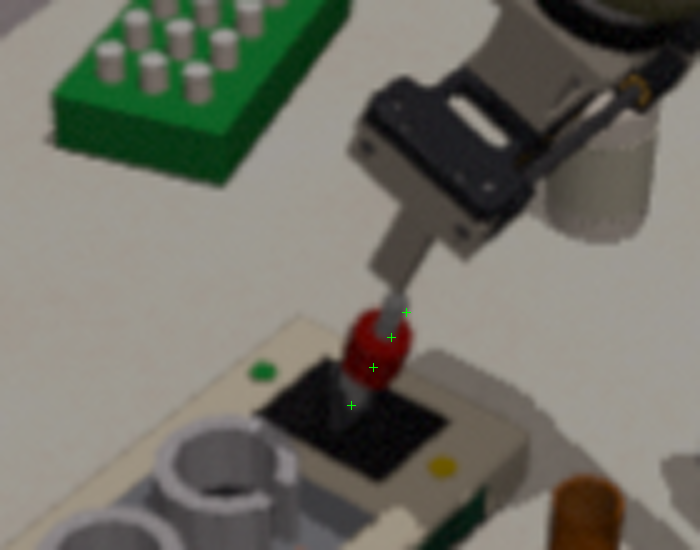

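View pics/w6.png

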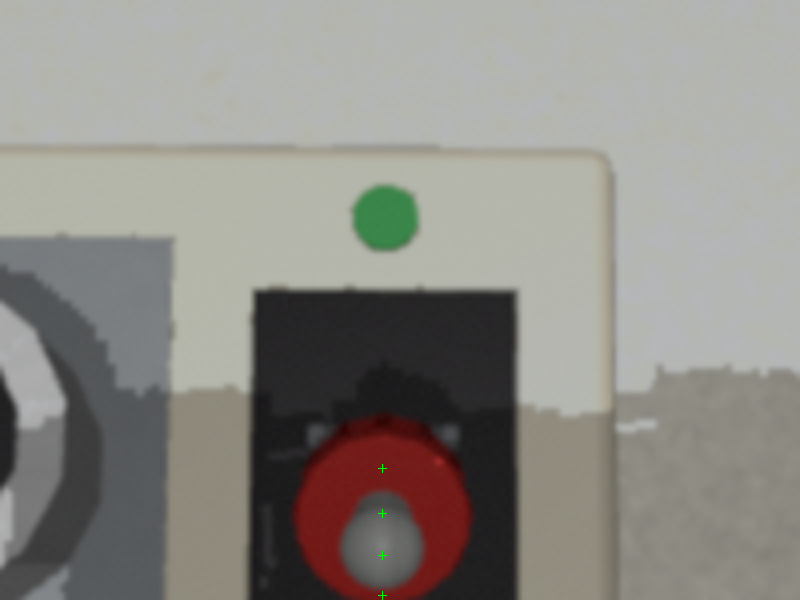

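```bash
python3 look.py b7 side wrist top; python3 - <<'E'
from plan import *
import pickle
s,c=pickle.load(open("b7.pkl","rb")); w=c["wrist"]
pts=lambda a:np.array([lev(a,.086),lev(a,.064)])
for a in (.0,-.2,-.25,-.3,-.35,-.4): print(a,proj(w,pts(a)).round(1).tolist(),proj(c["side"],pts(a)).round(1).tolist())
crop(w,"pics/w7.png",180,80,380,230,4,proj(w,np.array([lev(-a,.086) for a in(.2,.3,.4)])))
crop(c["side"],"pics/s7.png",240,130,320,200,8,proj(c["side"],np.array([lev(-a,.086) for a in(.2,.3,.4)])))
E
```

```text
8.3 [ 0.5639 -0.124   0.1671] [-0.5  0.7  0.2] 0.09284048767125516
0.0 [[276.0, 173.4], [276.0, 179.8]] [[270.0, 164.6], [270.0, 171.5]]
-0.2 [[276.0, 199.7], [276.0, 197.8]] [[275.5, 167.8], [274.0, 173.9]]
-0.25 [[276.0, 206.3], [276.1, 202.3]] [[276.8, 168.8], [274.9, 174.6]]
-0.3 [[276.0, 212.7], [276.1, 206.7]] [[278.2, 169.8], [275.9, 175.3]]
-0.35 [[276.1, 219.1], [276.1, 211.1]] [[279.5, 170.9], [276.9, 176.1]]
-0.4 [[276.1, 225.4], [276.1, 215.4]] [[280.7, 172.0], [277.8, 177.0]]
```

View pics/w7.png

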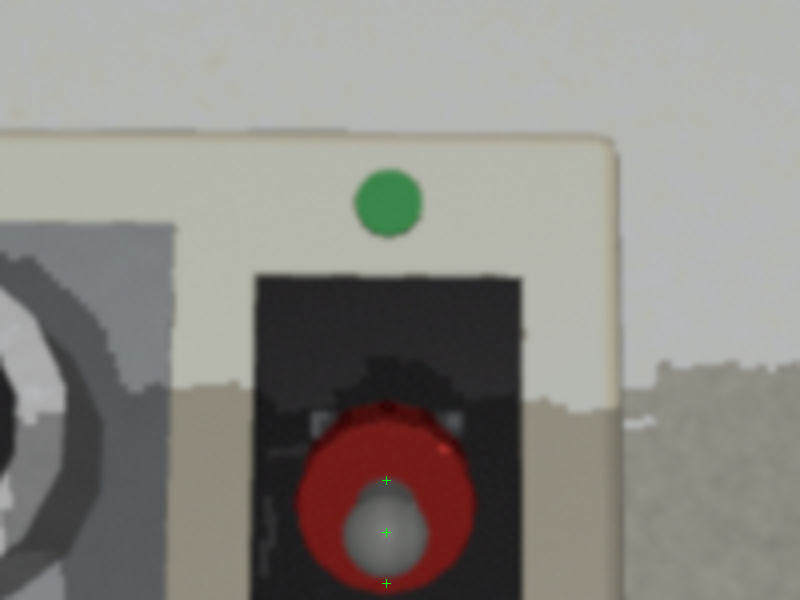

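View pics/s7.png

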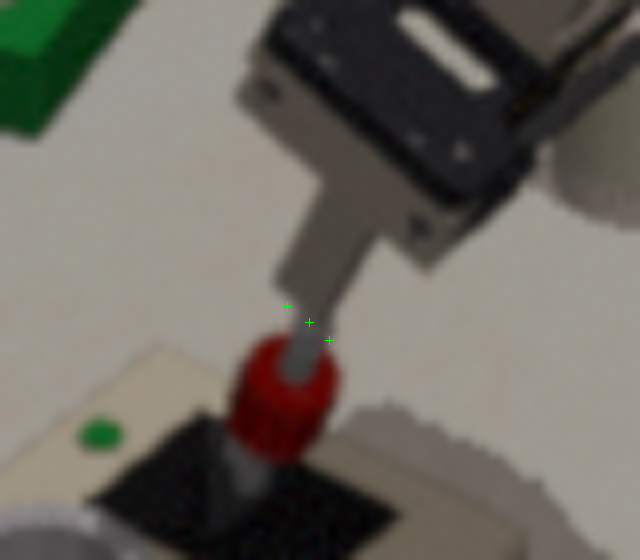

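```bash
python3 - <<'E'
from plan import *
import pickle
b=pickle.load(open("b.pkl","rb"))[1]["wrist"]; b7=pickle.load(open("b7.pkl","rb"))[1]["wrist"]; b2=pickle.load(open("b2.pkl","rb"))[1]["wrist"]
crop(b2,"pics/w2c.png",180,80,380,260,4)
P7=lambda x,y:(180+(x+.5)/4-.5,80+(y+.5)/4-.5)
P1=lambda x,y:(180+(x+.5)/3.5-.5,150+(y+.5)/3.5-.5)
inv=lambda p:((p-PIV)@MX, (p-PIV)@MY)
print("b7 plate TL/TR",[np.round(inv(atz(b7,P7(*q),.046)),4) for q in((257,275),(521,275))],"green",np.round(inv(atz(b7,P7(389,203),.046)),4),"corner",np.round(inv(atz(b7,P7(618,133),.045)),4))
print("b plate BL/BR",[np.round(inv(atz(b,P1(*q),.046)),4) for q in((246,196),(434,198))],"yellow",np.round(inv(atz(b,P1(339,237),.046)),4),"corner",np.round(inv(atz(b,P1(492,268),.045)),4))
E
```

```text
b7 plate TL/TR [array([0.0438, 0.0297]), array([ 0.0438, -0.0313])] green [ 0.061  -0.0008] corner [ 0.0782 -0.0545]
b plate BL/BR [array([-0.0407,  0.0304]), array([-0.0412, -0.0308])] yellow [-0.0586  0.0001] corner [-0.0735 -0.0524]
```

View pics/w2c.png

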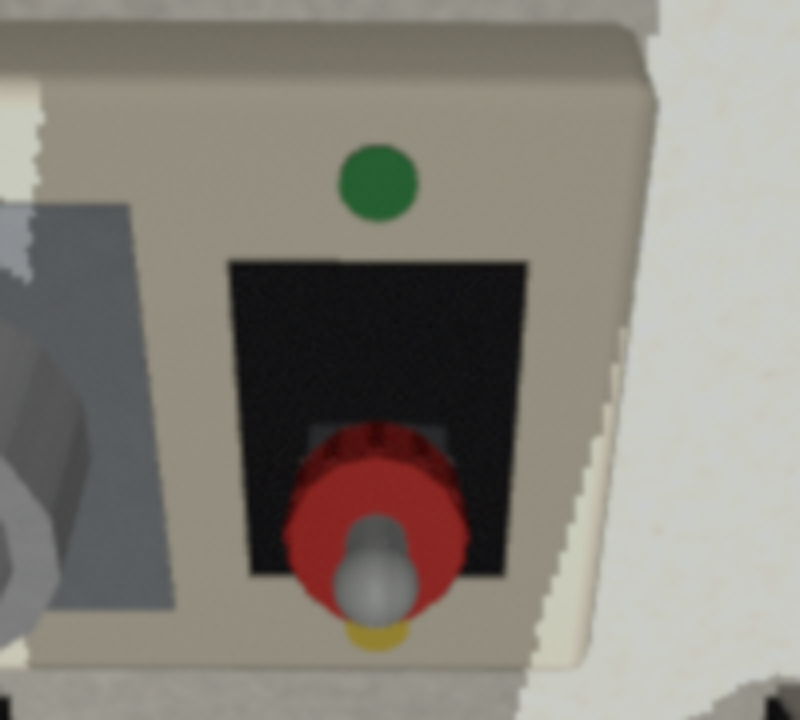

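Call:
move_arm(series=[[0.045, 0, 0.3, 0, 0, 0, 1], [0.045, 0, 0.6, 0, 0, 0, 0.6], [0.045, 0, 0.86, 0, 0, 0, 0.2], [0.045, 0, 0.86, 0, 0, 0, -0.2], [0.045, 0, 0.86, 0, 0, 0, -1], [0.045, 0, 0.86, 0, 0, 0, -1], [0.045, 0, 0.86, 0, 0, 0, -1], [0.045, 0, 0.86, 0, 0, 0, -1]], squeeze=12)

```text
t: 9.25
tool_pos: [0.6018, -0.1272, 0.0903]
orientation: [3.058, -0.129, 0.627]
force: [0.1, 0.4, -0.3]
opening: 0.0416
```

Call:
move_arm(series=[[0, 0, 0, 0, 0, 0, -1], [0, 0, 0, 0, 0, 0, -1], [0, 0, 0, 0, 0, 0, -1], [-0.02, 0, 0, 0, 0, 0, -1], [-0.04, 0, 0, 0, 0, 0, -1], [-0.06, 0, 0, 0, 0, 0, -1], [-0.06, 0, 0, 0, 0, 0, -1]])

```text
t: 9.95
tool_pos: [0.5967, -0.1262, 0.0883]
orientation: [3.058, -0.128, 0.628]
force: [-3.8, 3.2, 8.3]
opening: 0.0128
```

```bash
python3 - <<'E'
from plan import *
s=state(); print(s["tool_pos"],s["force"],s["wrist_torque"],s["opening"]); go(lev(-.4,.031),ori(-.4),s)
E
```

```text
[ 0.59667711 -0.12623176  0.0882568 ] [-3.80071233  3.18868017  8.27913109] [0.52195704 0.14556216 0.28612494] 0.012771367476991657
shift [0.003, 0.011, 0.053] turn [0.0, -0.0016, -0.0]
```

```bash
python3 look.py b8 side wrist; python3 - <<'E'
from plan import *
import pickle
s,c=pickle.load(open("b8.pkl","rb"))
crop(c["side"],"pics/s8.png",220,110,330,200,7)
crop(c["wrist"],"pics/w8.png",180,150,380,300,4)
E
```

```text
9.95 [ 0.5967 -0.1262  0.0883] [-3.8  3.2  8.3] 0.012771367476991657
```

View pics/s8.png

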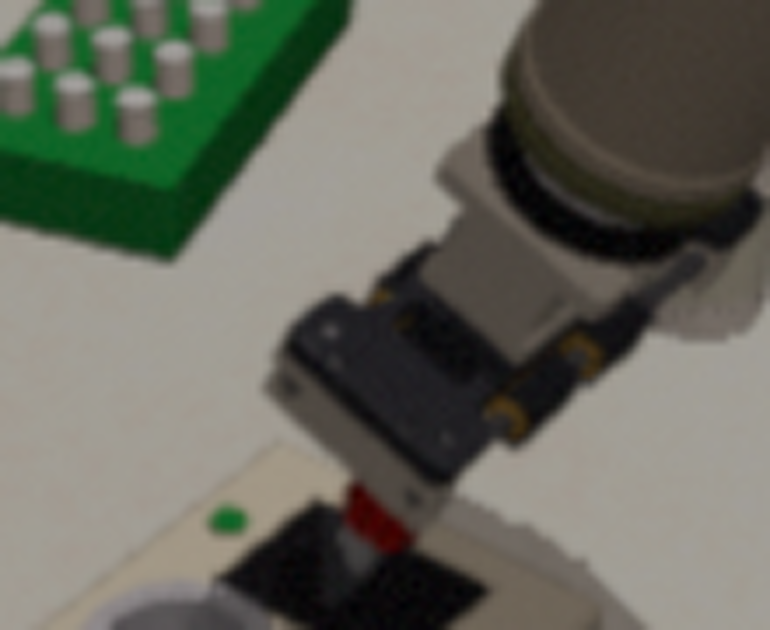

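View pics/w8.png

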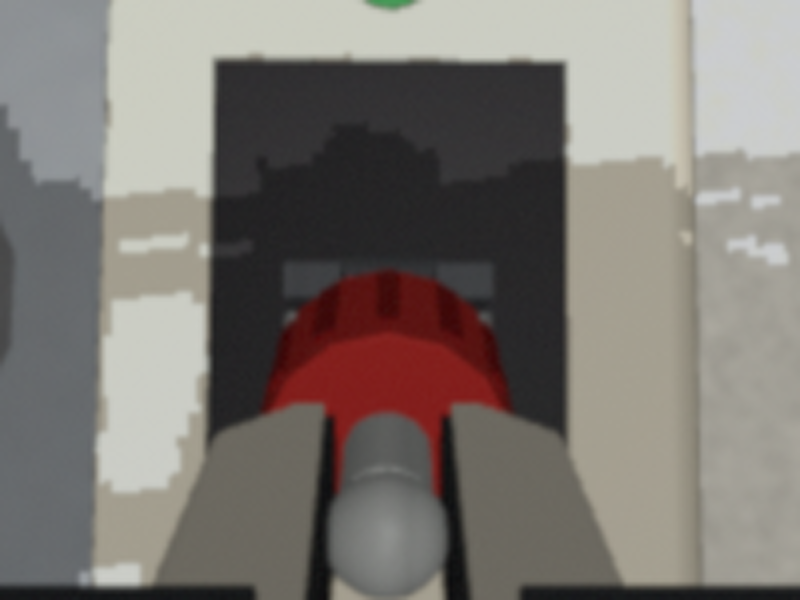

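```bash
python3 - <<'E'
from plan import *
import pickle
for t in ("b3","b6","b7"):
    s,c=pickle.load(open(t+".pkl","rb")); R0=R.from_rotvec(s["orientation"]).as_matrix(); o=s["opening"]/2
    pts=[s["tool_pos"]+R0@np.array(q) for dz in (0,-.028) for q in((0,o+.008,dz),(0,-o-.008,dz))]
    uv=proj(c["side"],np.array(pts)); print(t,s["tool_pos"],uv.round(1).tolist())
    crop(c["side"],f"pics/s_{t}.png",210,110,320,200,7,uv)
E
```

```text
b3 [ 0.62011107 -0.12841315  0.07728562] [[274.5, 176.4], [258.9, 189.4], [271.4, 167.2], [255.5, 179.9]]
b6 [ 0.56528586 -0.12466888  0.17172363] [[298.3, 151.3], [271.4, 173.3], [302.6, 144.5], [275.3, 166.5]]
b7 [ 0.56394041 -0.12401241  0.16714897] [[298.5, 153.1], [271.7, 175.1], [302.7, 146.3], [275.6, 168.3]]
```

View pics/s_b3.png

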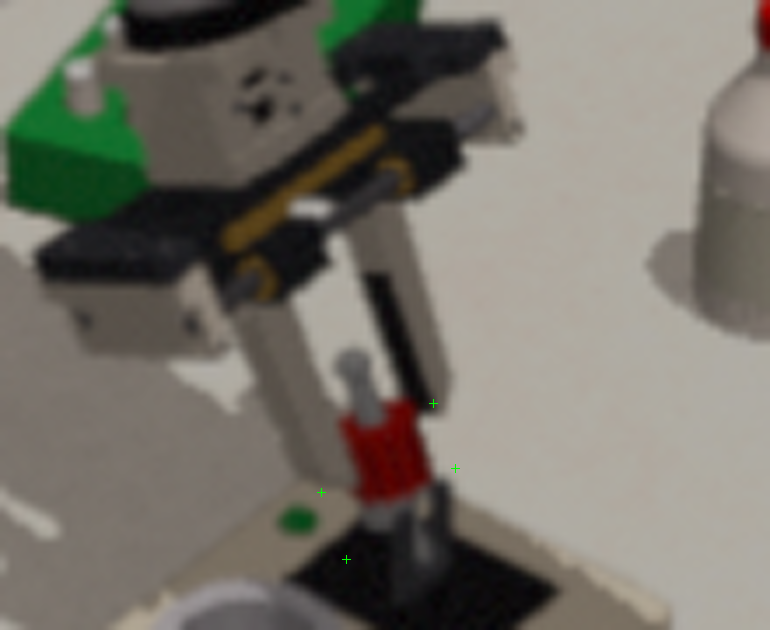

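View pics/s_b7.png

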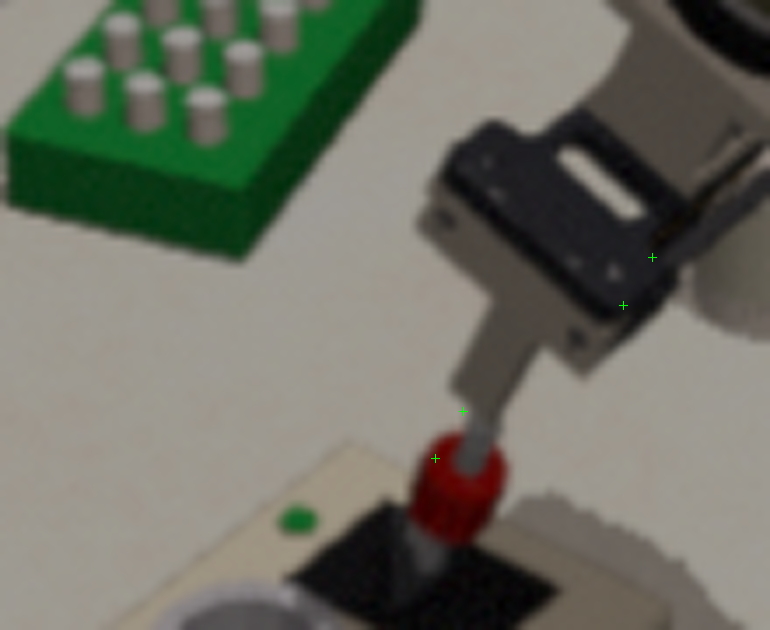

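```bash
python3 - <<'E'
from plan import *
import pickle, plant
print([n for n in dir(plant) if not n.startswith('_')], getattr(plant,'pinch_z',None))
s,c=pickle.load(open("a.pkl","rb")); w=c["wrist"]; R0=R.from_rotvec(s["orientation"]).as_matrix()
obs=np.array([(182,254.5),(372,254.5),(184.1,282),(370,282)])
from scipy.optimize import least_squares
q=np.array([(.0075,-.0464,0),(.0075,.0464,0),(-.0075,-.0464,0),(-.0075,.0464,0)])
f=lambda p:(proj(w,np.array([s["tool_pos"]+R0@(a+p) for a in q]))-obs).ravel()
r=least_squares(f,[0,0,-.02]); print(r.x,f(r.x).round(1))
E
```

```text
['IKError', 'close_job', 'pinch_z', 'read_camera', 'read_state'] 0.0188
[ 0.00092435  0.00127608 -0.02888768] [-0.1 -0.   0.1 -0.2  0.1  0.2 -0.1  0. ]
```

The reported TCP lies about 28 mm beyond the visible finger ends: the wrist fit gives 29 mm and the side view gives 28 mm. The earlier grip therefore held only the collar's top edge. I'll correct for this and regrasp lower.

Call:
move_arm(series=[[0.03, 0, 0, 0, 0, 0, 0.3], [0.03, 0, 0, 0, 0, 0, 0.3], [0.03, 0, 0, 0, 0, 0, 0.3], [0.03, 0, 0, 0, 0, 0, 0.3], [0.03, 0, 0, 0, 0, 0, 0.3], [0.03, 0, 0, 0, 0, 0, 0.3], [0.03, 0, 0, 0, 0, 0, 0.3], [0.03, 0, 0, 0, 0, 0, 0.3]])

```text
t: 10.85
tool_pos: [0.5982, -0.1266, 0.0873]
orientation: [3.059, -0.129, 0.623]
force: [-0.1, -0.5, 0.9]
opening: 0.0606
```

```bash
python3 look.py b9 side wrist; python3 - <<'E'
from plan import *
import pickle
s,c=pickle.load(open("b9.pkl","rb"))
crop(c["wrist"],"pics/w9.png",180,150,380,300,4,proj(c["wrist"],np.array([lev(a,.086) for a in (-.2,-.3,-.4)])))
go(lev(-.4,.0045),ori(-.4))
E
```

```text
10.85 [ 0.5982 -0.1266  0.0873] [-0.1 -0.5  0.9] 0.06058664349919426
shift [-0.008, 0.008, 0.303] turn [0.0, -0.0006, -0.0001]
```

View pics/w9.png

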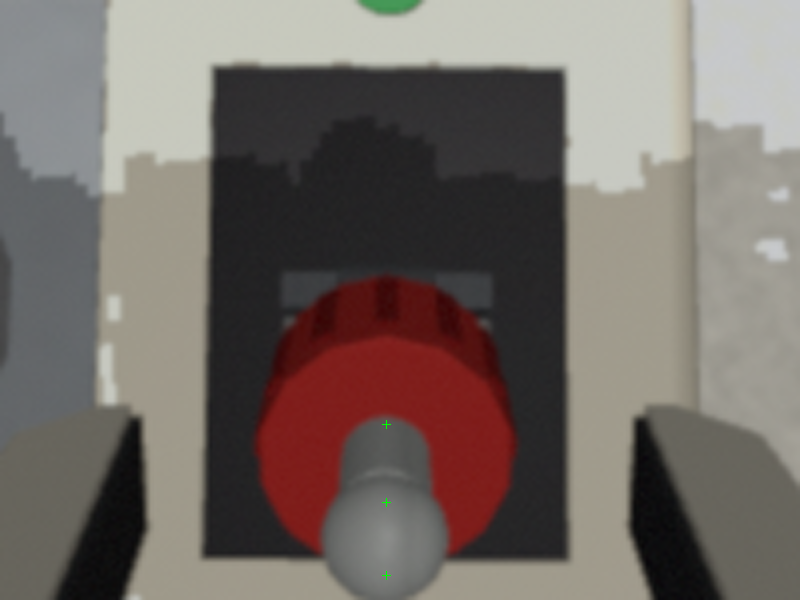

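Call:
move_arm(series=[[0.02, 0, 0.1, 0, 0, 0, 0.3], [0.02, 0, 0.2, 0, 0, 0, 0.3], [0.02, 0, 0.3, 0, 0, 0, 0.3], [0.02, 0, 0.3, 0, 0, 0, -1], [0.02, 0, 0.3, 0, 0, 0, -1], [0.02, 0, 0.3, 0, 0, 0, -1], [0.02, 0, 0.3, 0, 0, 0, -1], [0.02, 0, 0.3, 0, 0, 0, -1]], squeeze=12)

```text
t: 11.75
tool_pos: [0.6121, -0.1276, 0.0613]
orientation: [3.059, -0.129, 0.625]
force: [0.1, 2.5, 1.5]
opening: 0.0318
```

Call:
move_arm(series=[[0, 0, 0, 0, 0, 0, -1], [-0.01, 0, 0, 0, 0, 0, -1], [-0.03, 0, 0, 0, 0, 0, -1], [-0.05, 0, 0, 0, 0, 0, -1], [-0.05, 0, 0, 0, 0, 0, -1], [-0.05, 0, 0, 0, 0, 0, -1]])

```text
t: 12.35
tool_pos: [0.6097, -0.1275, 0.0609]
orientation: [3.057, -0.129, 0.632]
force: [10.1, 2.7, 0.7]
opening: 0.0317
```

```bash
python3 look.py b10 side wrist; python3 - <<'E'
from plan import *
import pickle
s,c=pickle.load(open("b10.pkl","rb"))
crop(c["wrist"],"pics/w10.png",180,150,380,300,4,proj(c["wrist"],np.array([lev(a,.086) for a in (-.2,-.3,-.4)])))
go(lev(-.4,.0045),ori(-.4))
E
```

```text
12.35 [ 0.6097 -0.1275  0.0609] [10.1  2.7  0.7] 0.03168991369023062
shift [-0.01, 0.008, 0.014] turn [0.0002, -0.0024, -0.0001]
```

View pics/w10.png

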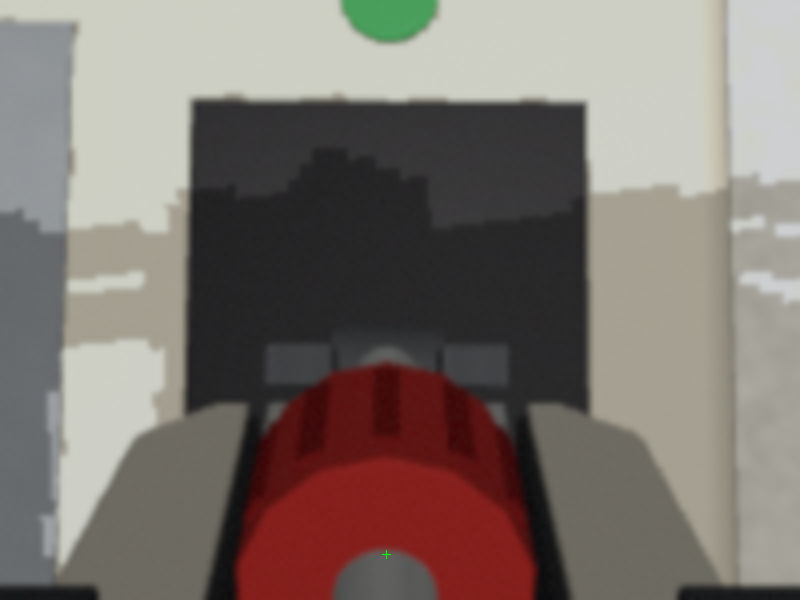

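The lever is against its LOAD stop: 10 N reaction against roughly 1 N of friction, opening 31.7 mm. Releasing.

Call:
move_arm(series=[[0.02, 0, 0, 0, 0, 0, -1], [0.02, 0, 0, 0, 0, 0, 0.3], [0.02, 0, 0, 0, 0, 0, 1], [0.02, 0, 0, 0, 0, 0, 1], [0.02, 0, 0, 0, 0, 0, 1], [0.02, 0, -0.3, 0, 0, 0, 1], [0.02, 0, -0.6, 0, 0, 0, 1], [0.02, 0, -1, 0, 0, 0, 1]])

```text
t: 13.25
tool_pos: [0.5684, -0.1238, 0.1504]
orientation: [3.061, -0.129, 0.618]
force: [1.3, -0.5, 0.7]
opening: 0.0831
```

Call:
move_arm(series=[[0, 0, -0.3, 0, 0, 0, 1], [0, 0, -0.6, 0, -0.04, 0, 1], [0, 0, -1, 0, -0.08, 0, 1], [0, 0, -1, 0, -0.129, 0, 1], [0, 0, -1, 0, -0.129, 0, 1], [0, 0, -1, 0, -0.129, 0, 1]])

```text
t: 13.85
tool_pos: [0.5313, -0.1208, 0.241]
orientation: [-3.137, 0.131, 0.011]
force: [0.5, 0.9, -0.9]
opening: 0.0927
```

```bash
python3 look.py c wrist side top; python3 - <<'E'
from plan import *
import pickle
s,c=pickle.load(open("c.pkl","rb"))
crop(c["side"],"pics/s_c.png",200,110,340,220,5,proj(c["side"],np.array([lev(-.4,d) for d in (.036,.064,.086)])))
E
```

```text
13.85 [ 0.5313 -0.1208  0.241 ] [ 0.5  0.9 -0.9] 0.09267536866188686
```

View pics/wrist_c.png

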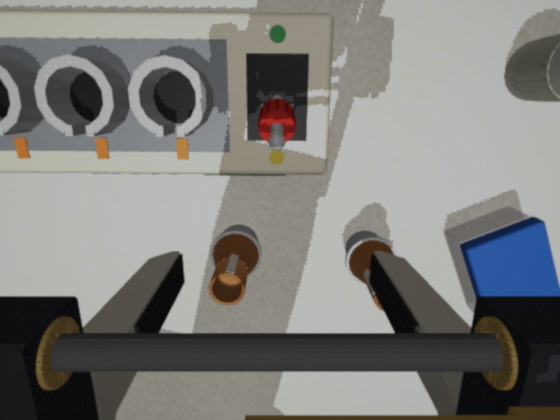

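View pics/s_c.png

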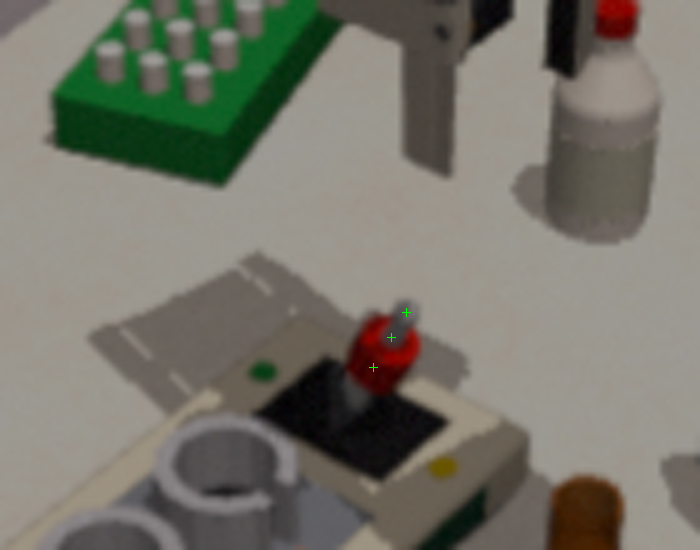

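View pics/top_c.png

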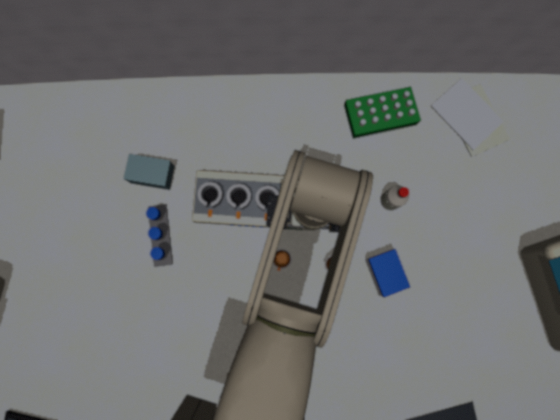

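LEVER now at LOAD: in the side crop the ball sits at the predicted (406,312). Next I measure flask poses and key angles.

```bash
python3 - <<'E'
from plan import *
import pickle
cs={t:pickle.load(open(t+".pkl","rb"))[1] for t in("a","c")}
c0=pickle.load(open("c0.pkl","rb"))
f=lambda x,y,x0,y0,k:(x0+(x+.5)/k-.5,y0+(y+.5)/k-.5)
def circ(p,z,r): return np.array([[p[0]+r*np.cos(t),p[1]+r*np.sin(t),z] for t in np.arange(0,6.28,.4)])
def key(p,ang): return np.array([[p[0]+.036*np.cos(np.radians(ang)),p[1]+.036*np.sin(np.radians(ang)),z] for z in(.046,.01)])
A=(.4430,-.0662); B=(.4237,-.2215)
for nm,cam,box,k in (("wa",cs["a"]["wrist"],(120,160,340,260),3.6),("wc",cs["c"]["wrist"],(190,215,410,320),3.6),("t0",c0["top"],(260,240,360,285),7),("s0",c0["side"],(290,160,380,270),5)):
    pts=np.vstack([circ(A,.126,.0175),key(A,162),circ(B,.126,.0175),key(B,246),circ(A,.043,.03),circ(B,.043,.03)])
    crop(cam,f"pics/k_{nm}.png",*box,k,proj(cam,pts))
print(read:=state()["q"])
E
```

```text
[-3.17878210e-01 -3.66711927e-02  1.56339749e+00 -4.62304418e-04
  1.61548500e+00  1.33702911e+00]
```

View pics/k_wa.png

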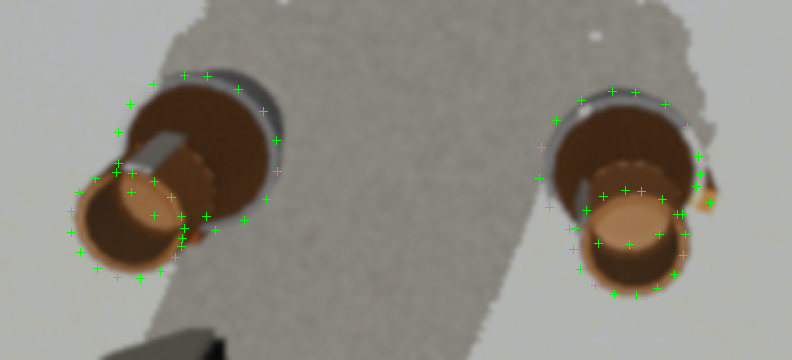

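View pics/k_t0.png

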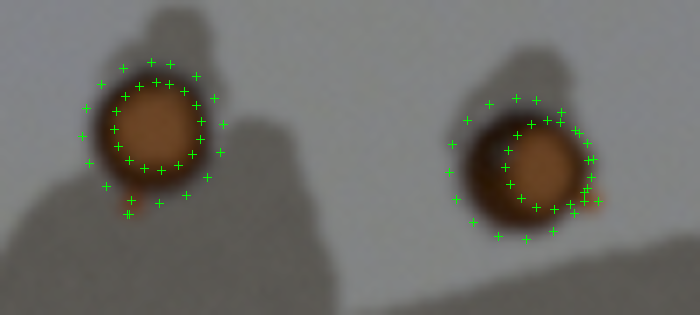

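View pics/k_s0.png

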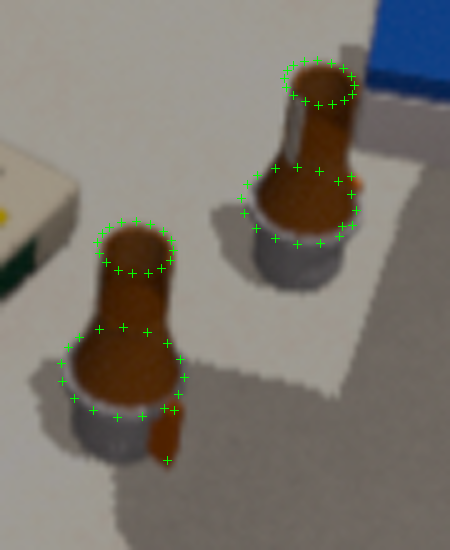

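View pics/k_wc.png

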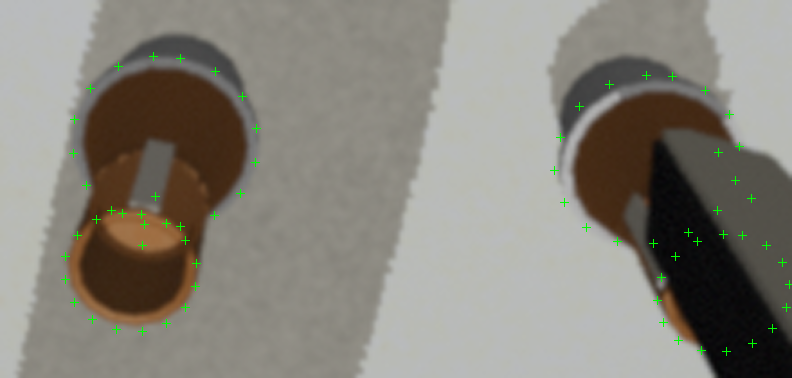

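```bash
python3 - <<'E'
from plan import *
import pickle
cs={t:pickle.load(open(t+".pkl","rb"))[1] for t in("a","c")}
A=(.4430,-.0662); B=(.4237,-.2215)
def st(p,ang,z): t=np.radians(ang+180); return [p[0]+.0177*np.cos(t),p[1]+.0177*np.sin(t),z]
def pr(cam,P,box,k): u=proj(cam,np.array(P)); return ((u-np.array(box)+.5)*k).round(0).tolist()
for ang in(155,160,165,170,175): print("A",ang,"wa",pr(cs["a"]["wrist"],[st(A,ang,.126),st(A,ang,.08),[*A,.126]],(120,160),3.6),"wc",pr(cs["c"]["wrist"],[st(A,ang,.126),st(A,ang,.08),[*A,.126]],(190,215),3.6))
for ang in(235,240,245,250,255): print("B",ang,"wa",pr(cs["a"]["wrist"],[st(B,ang,.126),st(B,ang,.08),[*B,.126]],(120,160),3.6))
for t,box in(("a",(120,185,200,235)),("c",(200,245,260,305))):
    crop(cs[t]["wrist"],f"pics/stripeA_{t}.png",*box,10)
crop(cs["a"]["wrist"],"pics/stripeB_a.png",265,185,325,245,10)
E
```

```text
A 155 wa [[141.0, 175.0], [183.0, 137.0], [127.0, 226.0]] wc [[152.0, 216.0], [170.0, 143.0], [131.0, 273.0]]
A 160 wa [[136.0, 173.0], [179.0, 135.0], [127.0, 226.0]] wc [[146.0, 214.0], [165.0, 142.0], [131.0, 273.0]]
A 165 wa [[131.0, 172.0], [174.0, 134.0], [127.0, 226.0]] wc [[140.0, 213.0], [160.0, 141.0], [131.0, 273.0]]
A 170 wa [[126.0, 172.0], [170.0, 134.0], [127.0, 226.0]] wc [[134.0, 212.0], [155.0, 140.0], [131.0, 273.0]]
A 175 wa [[121.0, 172.0], [165.0, 134.0], [127.0, 226.0]] wc [[128.0, 212.0], [149.0, 140.0], [131.0, 273.0]]
B 235 wa [[581.0, 217.0], [579.0, 175.0], [630.0, 244.0]]
B 240 wa [[578.0, 221.0], [577.0, 179.0], [630.0, 244.0]]
B 245 wa [[576.0, 225.0], [575.0, 183.0], [630.0, 244.0]]
B 250 wa [[575.0, 230.0], [574.0, 187.0], [630.0, 244.0]]
B 255 wa [[574.0, 234.0], [573.0, 191.0], [630.0, 244.0]]
```

View pics/stripeA_c.png

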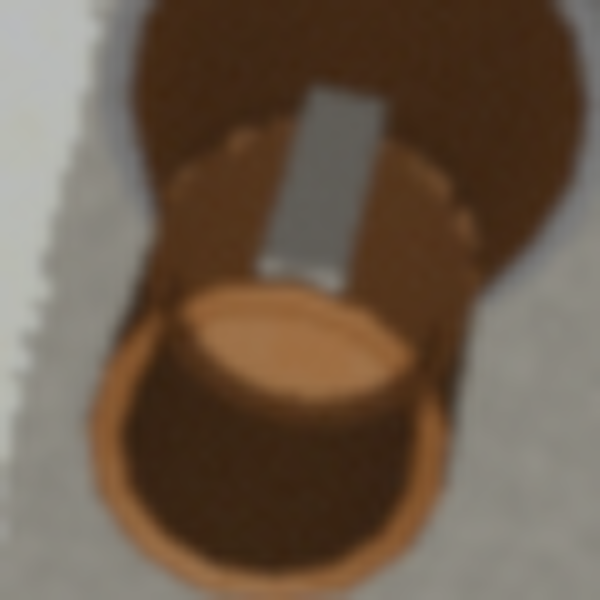

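View pics/stripeB_a.png

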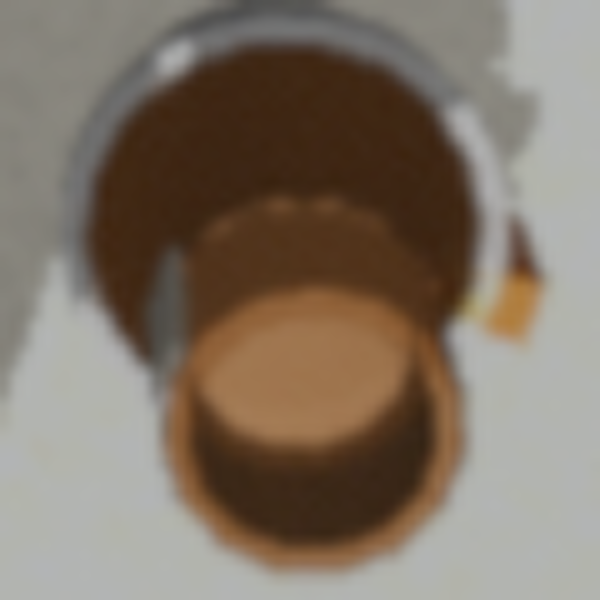

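```bash
python3 - <<'E'
from plan import *
go([.4430,-.0662,.20],ori(0,yaw=-.288))
E
```

```text
shift [-0.918, -0.471, 0.443] turn [0.0001, 0.0002, 0.0649]
```

Call:
move_arm(series=[[-0.3, -0.15, 0, 0, 0, 0, 1], [-0.7, -0.35, 0.2, 0, 0, 0.03, 1], [-0.918, -0.471, 0.44, 0, 0, 0.065, 1], [-0.918, -0.471, 0.44, 0, 0, 0.065, 1], [-0.918, -0.471, 0.44, 0, 0, 0.065, 1], [-0.918, -0.471, 0.44, 0, 0, 0.065, 1]])

```text
t: 14.6
tool_pos: [0.4449, -0.067, 0.2023]
orientation: [3.108, -0.449, 0.003]
force: [-0.1, -0.1, 0.7]
opening: 0.093
```

```bash
python3 look.py d side top wrist; python3 - <<'E'
from plan import *
import pickle
s,c=pickle.load(open("d.pkl","rb"))
go([.4430,-.0662,.06],ori(0,yaw=-.288))
def circ(p,z,r): return np.array([[p[0]+r*np.cos(t),p[1]+r*np.sin(t),z] for t in np.arange(0,6.28,.4)])
crop(c["side"],"pics/s_d.png",260,110,380,260,5,proj(c["side"],circ((.443,-.0662),.126,.0175)))
E
```

```text
14.6 [ 0.4449 -0.067   0.2023] [-0.1 -0.1  0.7] 0.09303457661774878
shift [-0.02, -0.003, 1.415] turn [0.0002, 0.0, -0.0]
```

View pics/s_d.png

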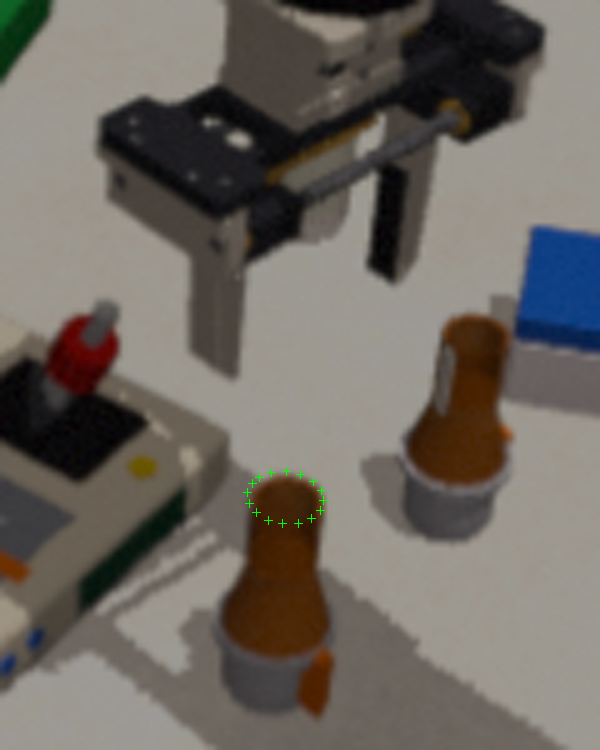

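Gripper is centred over A and A hasn't moved. Descending.

Call:
move_arm(series=[[-0.015, 0, 0.3, 0, 0, 0, 1], [-0.015, 0, 0.6, 0, 0, 0, 1], [-0.015, 0, 0.95, 0, 0, 0, 1], [-0.015, 0, 0.95, 0, 0, 0, 1]])

```text
t: 15.15
tool_pos: [0.4387, -0.0652, 0.1005]
orientation: [-3.108, 0.451, 0.017]
force: [-0.5, 0.7, 0.3]
opening: 0.0934
```

Call:
move_arm(series=[[0, 0, 0.15, 0, 0, 0, 1], [0, 0, 0.3, 0, 0, 0, 0.6], [0, 0, 0.45, 0, 0, 0, 0.3], [0, 0, 0.45, 0, 0, 0, 0], [0, 0, 0.45, 0, 0, 0, -0.1], [0, 0, 0.45, 0, 0, 0, -1], [0, 0, 0.45, 0, 0, 0, -1], [0, 0, 0.45, 0, 0, 0, -1]], squeeze=25)

```text
t: 15.95
tool_pos: [0.4422, -0.066, 0.0607]
orientation: [3.109, -0.451, -0.003]
force: [0.4, -0.4, 0.6]
opening: 0.0415
```

```bash
python3 look.py e side ; python3 - <<'E'
from plan import *
import pickle
s,c=pickle.load(open("e.pkl","rb"))
go([.4430,-.0662,.06],ori(0,yaw=-.288))
crop(c["side"],"pics/s_e.png",260,110,380,260,5)
E
```

```text
15.95 [ 0.4422 -0.066   0.0607] [ 0.4 -0.4  0.6] 0.041491089587571764
shift [0.011, -0.0, 0.005] turn [0.0002, 0.0007, -0.0]
```

View pics/s_e.png

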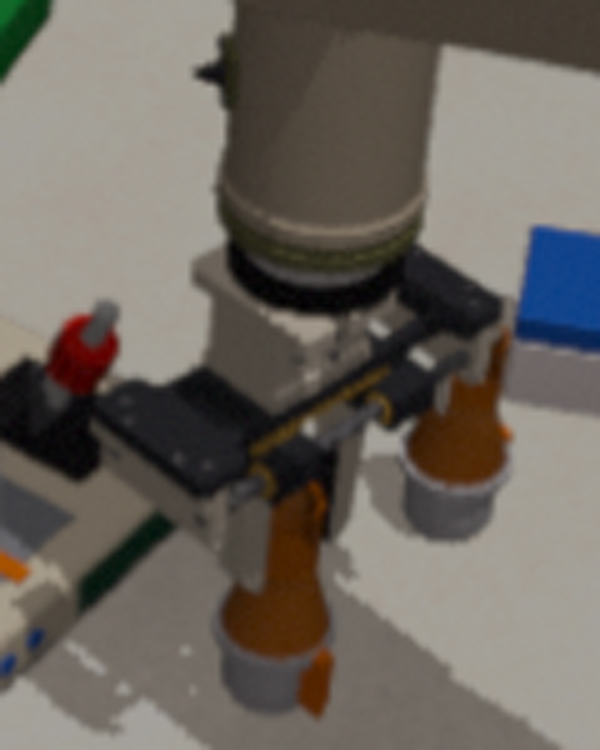

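Call:
move_arm(series=[[0.005, 0, 0, 0, 0, 0, -1], [0.005, 0, 0, 0, 0, 0, -1], [0.005, 0, 0, 0, 0, 0, -1], [0.005, 0, 0, 0, 0, 0, -1]])

```text
t: 16.4
tool_pos: [0.4423, -0.0658, 0.0603]
orientation: [-3.109, 0.451, 0.004]
force: [-1.1, 1.9, 5.8]
opening: 0.0338
```

Call:
move_arm(series=[[0, 0, -0.3, 0, 0, 0, -1], [0, 0, -0.6, 0, 0, 0, -1], [0, 0, -1, 0, 0, 0, -1], [0, 0, -1, 0, 0, 0, -1], [0, 0, -1, 0, 0, 0, -1]])

```text
t: 16.9
tool_pos: [0.4426, -0.0662, 0.1598]
orientation: [3.108, -0.451, -0.004]
force: [0.2, 0.2, -4.7]
opening: 0.0336
```

```bash
python3 look.py f side top wrist; python3 - <<'E'
from plan import *
import pickle
s,c=pickle.load(open("f.pkl","rb"))
print(s["tool_pos"],s["force"],s["wrist_torque"])
PV=np.array([.6118,-.1276,0]); s0=PV+.27*MY; s1=PV+.185*MY; print(s0,s1)
go([*s0[:2],.24],ori(0));go([*s1[:2],.24],ori(0))
E
```

```text
16.9 [ 0.4426 -0.0662  0.1598] [ 0.2  0.2 -4.7] 0.03355529596701744
[ 0.44260449 -0.06623889  0.15981787] [ 0.2288918   0.16047997 -4.6525078 ] [ 0.08757624  0.11932938 -0.02127077]
[0.63437262 0.14145478 0.        ] [0.62726643 0.05675235 0.        ]
shift [1.26, -2.535, -0.836] turn [0.0, 0.0022, -0.0651]
shift [1.433, -1.703, -0.837] turn [0.0, 0.0022, -0.0651]
```

View pics/wrist_f.png

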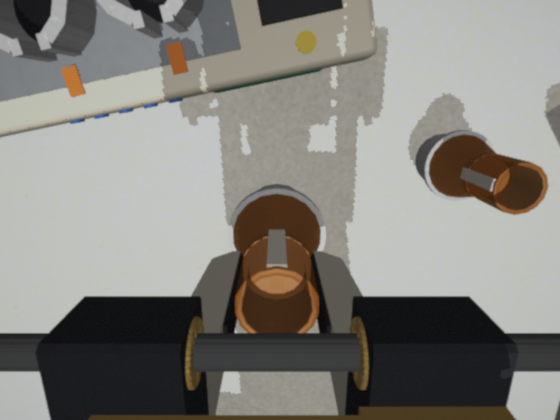

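View pics/side_f.png

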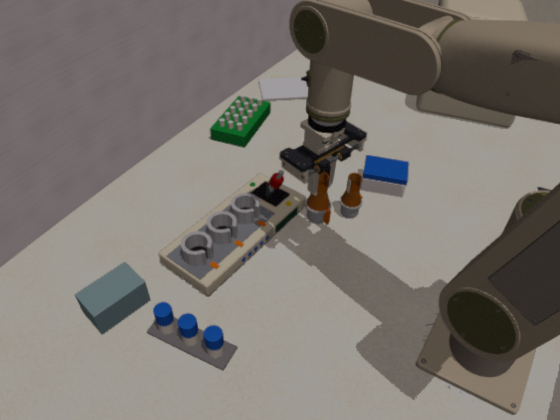

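```bash
python3 - <<'E'
from plan import *
import pickle
s,c=pickle.load(open("f.pkl","rb")); w=c["wrist"]; R0=R.from_rotvec(s["orientation"]).as_matrix()
def circ(dx,dy,h,r,zg=-.0475): # h height rel neck point
    return np.array([s["tool_pos"]+R0@np.array([dx+r*np.cos(t),dy+r*np.sin(t),zg-h]) for t in np.arange(0,6.28,.3)])
pts=np.vstack([circ(.0009,.0013,.020,.0175),circ(.0009,.0013,-.060,.030)])
crop(w,"pics/w_f.png",200,170,360,350,4,proj(w,pts))
E
```

```text
(no output)
```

View pics/w_f.png

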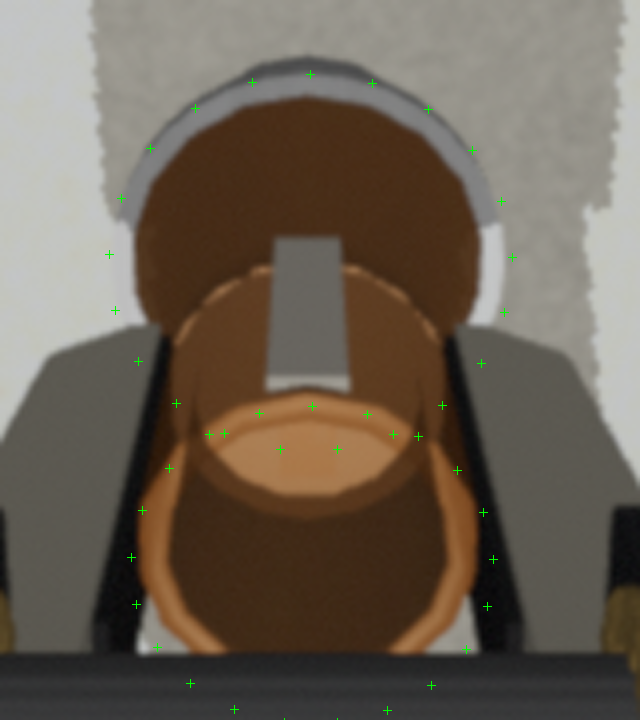

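```bash
python3 - <<'E'
from plan import *
import pickle
s,c=pickle.load(open("f.pkl","rb")); S=c["side"]
def circ(p,z,r): return np.array([[p[0]+r*np.cos(t),p[1]+r*np.sin(t),z] for t in np.arange(0,6.28,.3)])
p=(.443,-.0662); dz=.0995
crop(S,"pics/s_f.png",280,130,380,240,6,proj(S,np.vstack([circ(p,.126+dz,.0175),circ(p,.046+dz,.03),circ(p,dz,.022)])))
crop(c["top"],"pics/t_f.png",240,200,340,300,6,proj(c["top"],np.vstack([circ(p,.126+dz,.0175),circ(p,.046+dz,.03)])))
E
```

```text
(no output)
```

View pics/s_f.png

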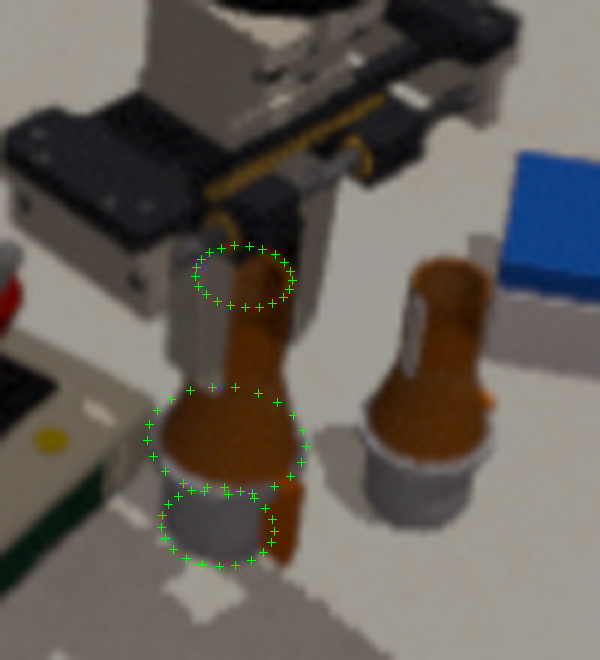

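Call:
move_arm(series=[[0.1, -0.2, -0.3, 0, 0, 0, -1], [0.25, -0.5, -0.43, 0, 0, 0, -1], [0.42, -0.85, -0.43, 0, 0, 0, -1], [0.42, -0.85, -0.43, 0, 0, 0, -1]])

```text
t: 17.45
tool_pos: [0.5082, 0.0066, 0.2008]
orientation: [-3.108, 0.447, 0.008]
force: [-0.7, 0.5, -3.8]
opening: 0.0335
```

Call:
move_arm(series=[[0.2, -0.4, 0, 0, 0, 0, -1], [0.42, -0.85, 0, 0, 0, 0, -1], [0.42, -0.85, 0, 0, 0, 0, -1]])

```text
t: 17.75
tool_pos: [0.5718, 0.0766, 0.1978]
orientation: [-3.109, 0.446, 0.014]
force: [-0.3, -0.8, -3.8]
opening: 0.0338
```

Call:
move_arm(series=[[0.2, -0.4, 0, 0, 0, -0.02, -1], [0.42, -0.83, 0, 0, 0, -0.065, -1], [0.42, -0.83, 0, 0, 0, -0.065, -1], [0.42, -0.83, 0, 0, 0, -0.065, -1], [0.42, -0.83, 0, 0, 0, -0.065, -1], [0.42, -0.83, 0, 0, 0, -0.065, -1]])

```text
t: 18.35
tool_pos: [0.6347, 0.1396, 0.2026]
orientation: [3.139, -0.134, -0.005]
force: [-0.5, 0.6, -3.7]
opening: 0.0336
```

```bash
cat >> plan.py <<'E'
PV=np.array([.6118,-.1276,0])
SOC=[PV+.27*MY,PV+.185*MY,PV+.1*MY]
def circ(p,z,r): return np.array([[p[0]+r*np.cos(t),p[1]+r*np.sin(t),z] for t in np.arange(0,6.28,.3)])
E
python3 look.py g side top wrist; python3 - <<'E'
from plan import *
import pickle
s,c=pickle.load(open("g.pkl","rb")); S=c["side"]
go([*SOC[0][:2],.17],ori(0))
p=s["tool_pos"][:2]; dz=s["tool_pos"][2]-.0603
uv=np.vstack([circ(p,.046+dz,.03),circ(SOC[0],.087,.035),circ(SOC[1],.087,.035)])
crop(S,"pics/s_g.png",150,120,300,290,4.4,proj(S,uv[::]))
crop(c["top"],"pics/t_g.png",180,160,300,240,6,proj(c["top"],uv))
crop(c["wrist"],"pics/w_g.png",120,0,440,340,2.4,proj(c["wrist"],uv))
E
```

```text
18.35 [0.6347 0.1396 0.2026] [-0.5  0.6 -3.7] 0.03364989105181231
shift [-0.008, -0.014, 0.332] turn [-0.0001, 0.0006, -0.0005]
```

View pics/s_g.png

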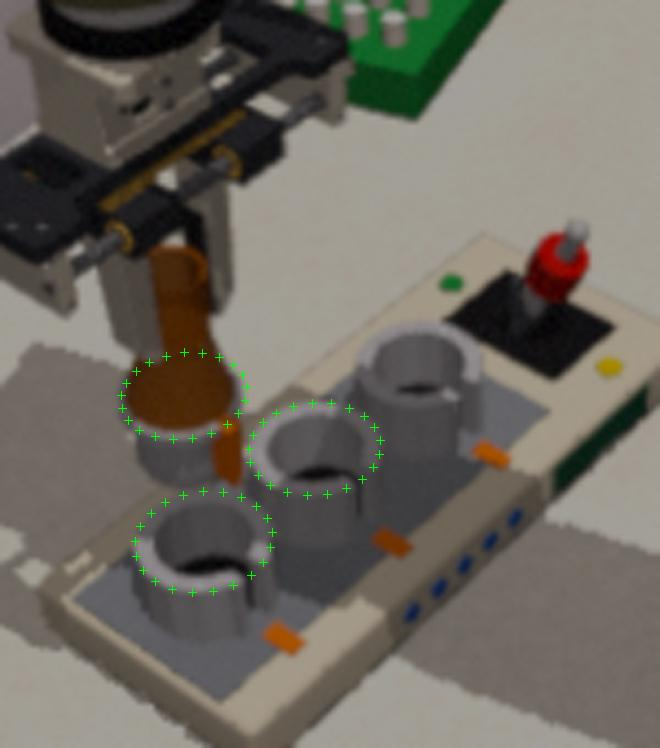

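View pics/w_g.png

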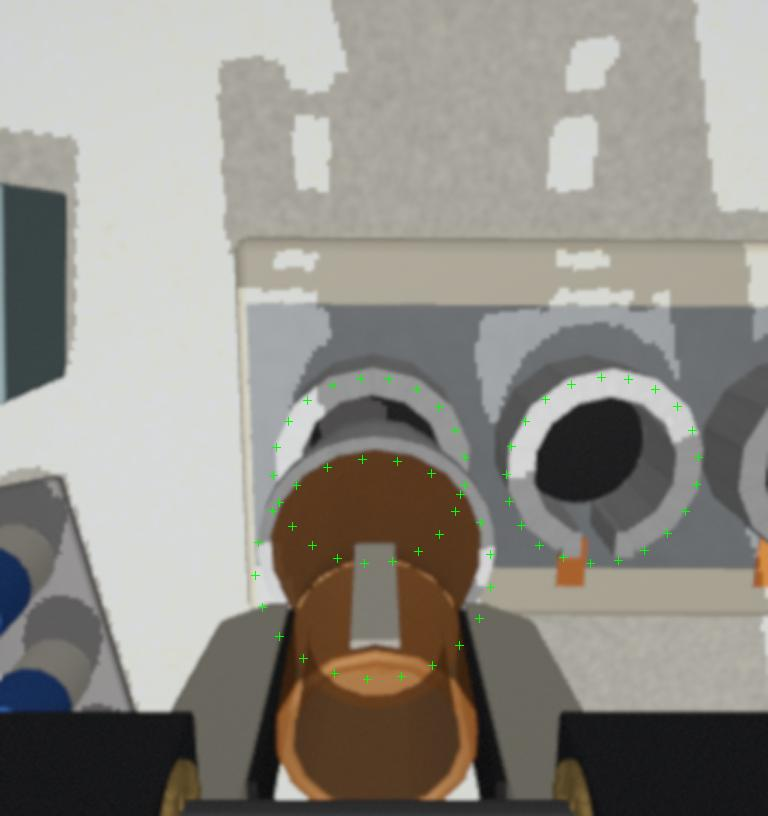

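View pics/t_g.png

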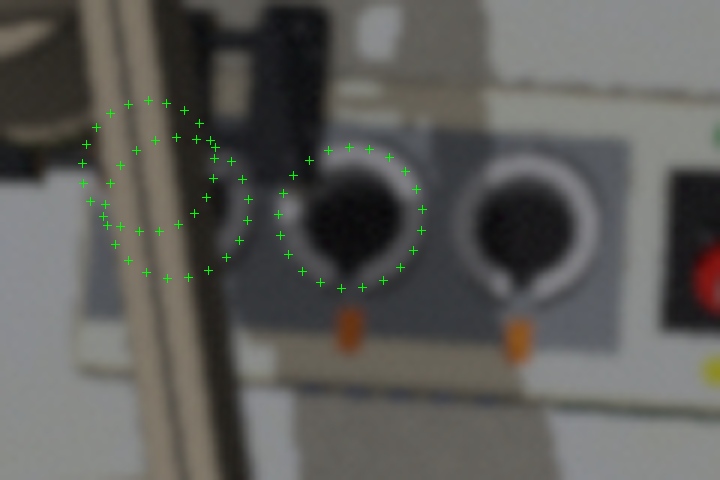

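```bash
cat > look.py <<'E'
import sys
from plan import *; from plant import *
import pickle
tag=sys.argv[1]
c={}
for n in sys.argv[2:]:
    s=read_state(); c[n]=read_camera(n); c[n]["s"]=s; cv2.imwrite(f"pics/{n}_{tag}.png",c[n]["frame"][:,:,::-1])
    print(n,round(s["t"],2),s["tool_pos"].round(4),s["force"].round(1),round(s["opening"],4))
pickle.dump((s,c),open(f"{tag}.pkl","wb"))
E
python3 look.py g2 side top wrist; python3 - <<'E'
from plan import *
import pickle
s,c=pickle.load(open("g2.pkl","rb")); S=c["side"]
go([*SOC[0][:2],.17],ori(0))
p=s["tool_pos"][:2]; dz=s["tool_pos"][2]-.0603
uv=np.vstack([circ(p,.046+dz,.03),circ(p,.126+dz,.0175),circ(SOC[0],.087,.035),circ(SOC[1],.087,.035)])
crop(S,"pics/s_g.png",150,120,300,290,4.4,proj(S,uv[::]))
crop(c["wrist"],"pics/w_g.png",120,0,440,340,2.4,proj(c["wrist"],uv))
E
```

```text
side 18.5 [0.6351 0.14   0.2032] [-0.  -0.2 -3.7] 0.0337
top 18.55 [0.6351 0.1402 0.2031] [-0.5  0.1 -3.4] 0.0336
wrist 18.6 [0.6352 0.1403 0.2031] [ 0.4 -0.4 -4.5] 0.0337
shift [-0.008, -0.01, 0.329] turn [-0.0, 0.0007, -0.0003]
```

View pics/w_g.png

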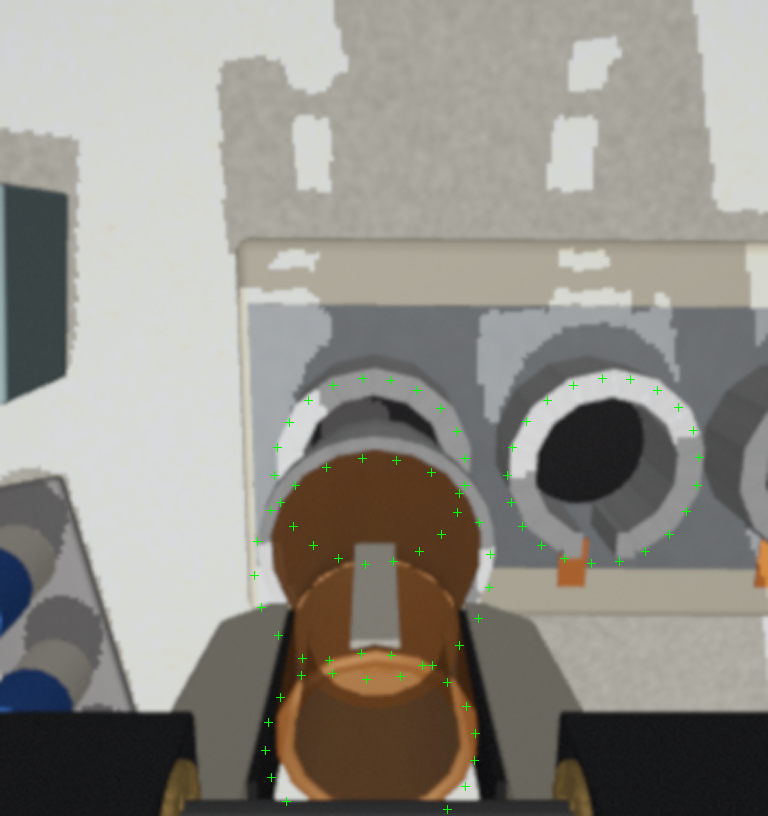

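View pics/s_g.png

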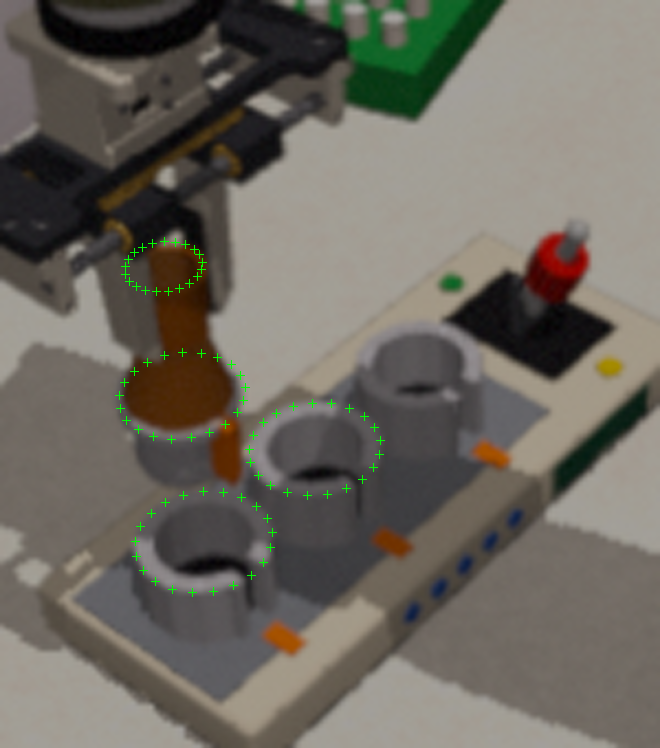

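Call:
move_arm(series=[[-0.01, -0.01, 0.1, 0, -0.015, 0, -1], [-0.01, -0.01, 0.2, 0, -0.015, 0, -1], [-0.01, -0.01, 0.2, 0, -0.015, 0, -1], [-0.01, -0.01, 0.2, 0, -0.015, 0, -1], [-0.01, -0.01, 0.2, 0, -0.015, 0, -1]])

```text
t: 19.15
tool_pos: [0.6343, 0.1419, 0.1828]
orientation: [-3.136, 0.132, 0.077]
force: [0.1, 0.1, -3.0]
opening: 0.0334
```

```bash
cat > chk.py <<'E'
import sys
from plan import *
import pickle
tag,k=sys.argv[1],int(sys.argv[2])
H0=float(sys.argv[3]) if len(sys.argv)>3 else .0603
s,c=pickle.load(open(tag+".pkl","rb")); S=c["side"]; w=c["wrist"]
go([*SOC[k][:2],.17],ori(0))
p=w["s"]["tool_pos"][:2]; dz=w["s"]["tool_pos"][2]-H0; print("bottom z",dz)
uv=np.vstack([circ(p,.046+dz,.03),circ(p,.126+dz,.0175),circ(SOC[k],.087,.035),circ(SOC[1-k],.087,.035)])
q=proj(S,np.array([SOC[k]]))[0].astype(int)
crop(S,f"pics/s_{tag}.png",q[0]-60,q[1]-110,q[0]+60,q[1]+40,5,proj(S,uv))
crop(w,f"pics/w_{tag}.png",140,100,440,345,2.6,proj(w,uv)-[0,2.7])
E
python3 look.py h side wrist; python3 chk.py h 0
```

```text
side 19.15 [0.6343 0.1419 0.1828] [ 0.1  0.1 -3. ] 0.0334
wrist 19.2 [0.6344 0.1419 0.183 ] [-0.2  0.8 -3.5] 0.0335
shift [0.005, 0.005, 0.131] turn [-0.0001, 0.0155, -0.0001]
bottom z 0.1227271488852382
```

View pics/w_h.png

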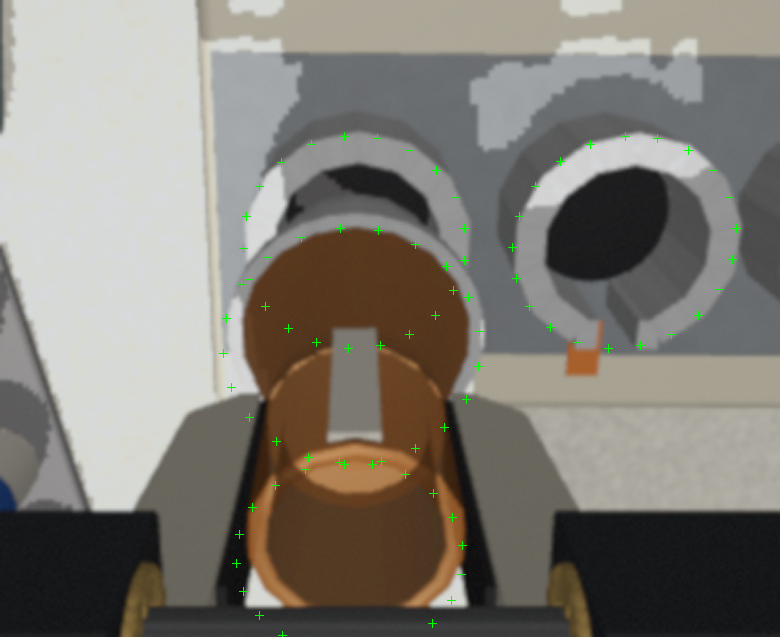

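View pics/s_h.png

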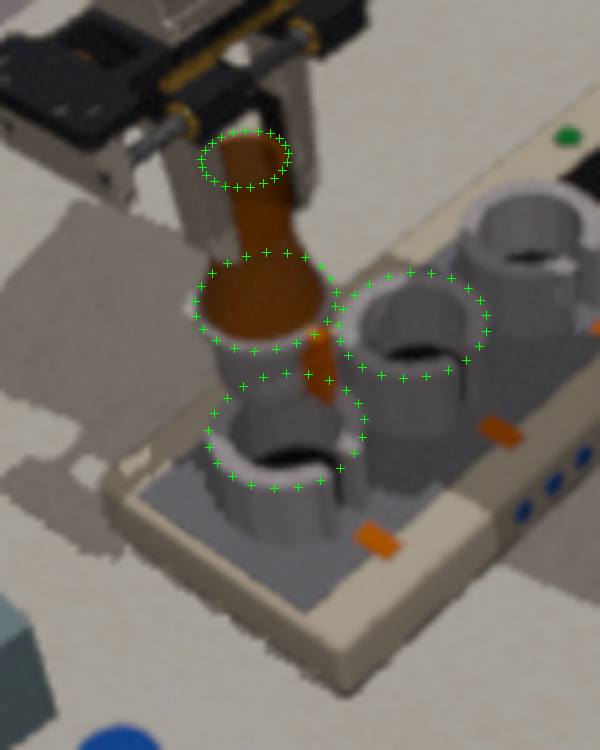

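Call:
move_arm(series=[[-0.02, 0.005, 0.1, 0, 0, 0, -1], [-0.015, 0.005, 0.2, 0, 0, 0, -1], [-0.012, 0.005, 0.28, 0, 0, 0, -1], [-0.012, 0.005, 0.28, 0, 0, 0, -1], [-0.012, 0.005, 0.28, 0, 0, 0, -1], [-0.012, 0.005, 0.28, 0, 0, 0, -1]])

```text
t: 19.85
tool_pos: [0.6319, 0.1416, 0.1548]
orientation: [-3.136, 0.132, 0.078]
force: [0.8, -0.9, -3.7]
opening: 0.0337
```

```bash
python3 look.py i side wrist; python3 chk.py i 0
```

```text
side 19.85 [0.6319 0.1416 0.1548] [ 0.8 -0.9 -3.7] 0.0337
wrist 19.9 [0.632  0.1416 0.155 ] [-0.2  1.1 -3.4] 0.0334
shift [0.016, -0.001, -0.15] turn [-0.0001, 0.0157, -0.0001]
bottom z 0.09469822378381515
```

View pics/w_i.png

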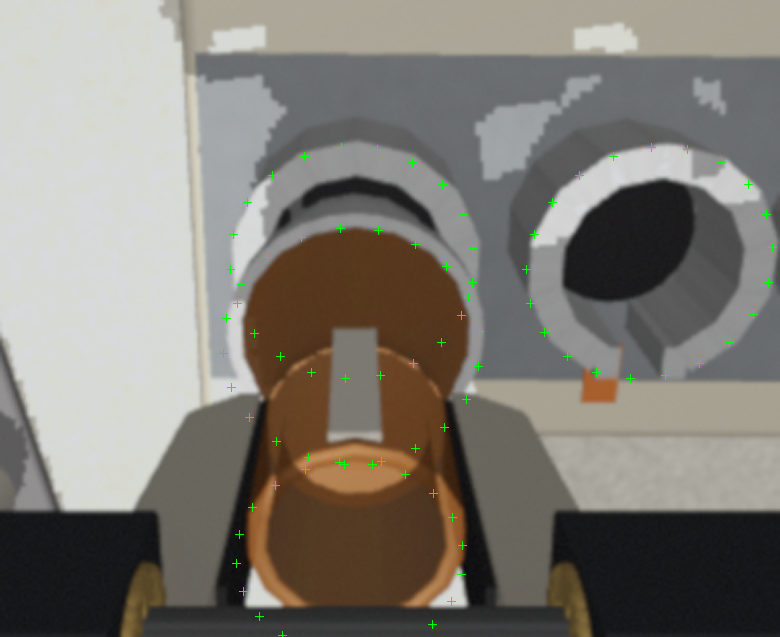

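View pics/s_i.png

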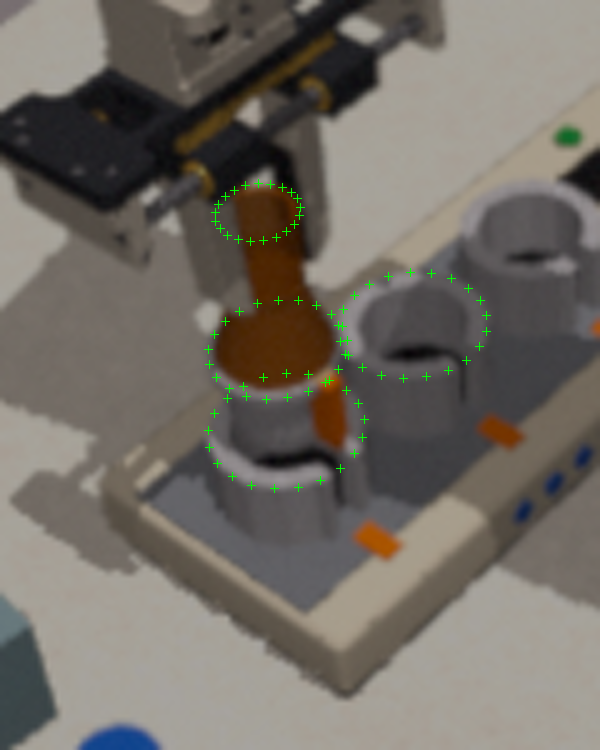

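Call:
move_arm(series=[[0.003, 0, 0.04, 0, 0, 0, -1], [0.005, 0, 0.08, 0, 0, 0, -1], [0.007, 0, 0.12, 0, 0, 0, -1], [0.008, 0, 0.15, 0, 0, 0, -1], [0.008, 0, 0.15, 0, 0, 0, -1], [0.008, 0, 0.15, 0, 0, 0, -1]])

```text
t: 20.55
tool_pos: [0.6316, 0.1415, 0.1392]
orientation: [-3.136, 0.132, 0.079]
force: [0.3, -0.0, -4.2]
opening: 0.0335
```

```bash
python3 look.py j side wrist; python3 chk.py j 0
```

```text
side 20.55 [0.6316 0.1415 0.1392] [ 0.3 -0.  -4.2] 0.0335
wrist 20.6 [0.6317 0.1416 0.1395] [-0.2 -1.  -3.5] 0.0338
shift [0.01, -0.001, -0.305] turn [-0.0, 0.0159, -0.0001]
bottom z 0.07919900776159455
```

View pics/s_j.png

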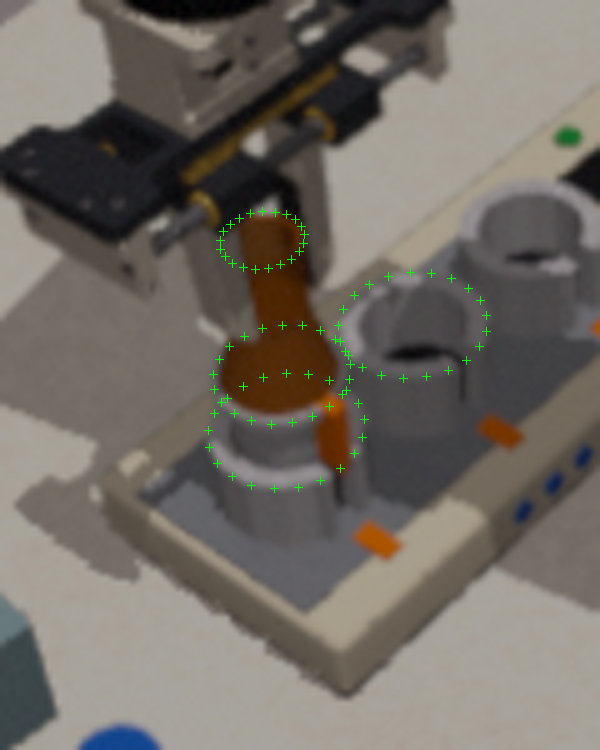

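The foot and rib are entering the socket with no contact force. Continuing down.

Call:
move_arm(series=[[0.003, 0, 0.05, 0, 0, 0, -1], [0.006, 0, 0.1, 0, 0, 0, -1], [0.008, 0, 0.15, 0, 0, 0, -1], [0.01, 0, 0.2, 0, 0, 0, -1], [0.01, 0, 0.2, 0, 0, 0, -1]])

```text
t: 21.15
tool_pos: [0.6308, 0.1415, 0.1179]
orientation: [-3.136, 0.132, 0.082]
force: [-1.6, -0.2, -4.0]
opening: 0.0337
```

Call:
move_arm(series=[[0.002, 0, 0.04, 0, 0, 0, -1], [0.003, 0, 0.07, 0, 0, 0, -1], [0.005, 0, 0.1, 0, 0, 0, -1], [0.005, 0, 0.1, 0, 0, 0, -1], [0.005, 0, 0.1, 0, 0, 0, -1]])

```text
t: 21.65
tool_pos: [0.6316, 0.1415, 0.1094]
orientation: [-3.136, 0.132, 0.079]
force: [0.1, 1.0, -3.8]
opening: 0.0335
```

```bash
python3 look.py k side wrist; python3 chk.py k 0
```

```text
side 21.65 [0.6316 0.1415 0.1094] [ 0.1  1.  -3.8] 0.0335
wrist 21.7 [0.6316 0.1415 0.1094] [ 0.4 -0.3 -3.9] 0.0334
shift [-0.004, -0.001, -0.606] turn [-0.0, 0.016, -0.0001]
bottom z 0.049140234589994884
```

View pics/s_k.png

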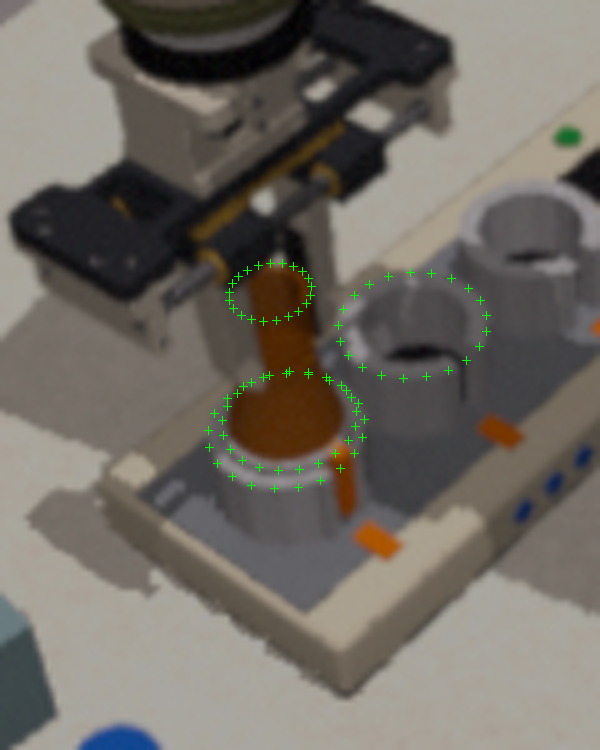

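Excellent, inserted freely. I'll lower the last 2 mm and release.

Call:
move_arm(series=[[0.001, 0, 0.02, 0, 0, 0, -1], [0.001, 0, 0.025, 0, 0, 0, -1], [0.001, 0, 0.025, 0, 0, 0, -1], [0.001, 0, 0.025, 0, 0, 0, -1]])

```text
t: 22.15
tool_pos: [0.6325, 0.1416, 0.1085]
orientation: [-3.136, 0.132, 0.075]
force: [-2.1, -0.8, 6.4]
opening: 0.0332
```

Call:
move_arm(series=[[0, 0, 0, 0, 0, 0, 0.2], [0, 0, 0, 0, 0, 0, 0.2], [0, 0, 0, 0, 0, 0, 0.2], [0, 0, 0, 0, 0, 0, 0.2], [0, 0, -0.3, 0, 0, 0, 0.2], [0, 0, -0.6, 0, 0, 0, 0.2], [0, 0, -1, 0, 0, 0, 0.4], [0, 0, -1, 0, 0, 0, 0.4]])

```text
t: 22.95
tool_pos: [0.6401, 0.1416, 0.2142]
orientation: [-3.134, 0.132, 0.062]
force: [1.2, 0.3, 1.1]
opening: 0.0637
```

```bash
python3 look.py l side top wrist; python3 - <<'E'
from plan import *
import pickle
s,c=pickle.load(open("l.pkl","rb")); S=c["side"]
uv=np.vstack([circ(SOC[0],.087+.006,.03),circ(SOC[0],.173,.0175)])
crop(S,"pics/s_l.png",150,150,270,300,5,proj(S,uv))
go([.4237,-.2215,.24],ori(0))
E
```

```text
side 22.95 [0.6401 0.1416 0.2142] [1.2 0.3 1.1] 0.0637
top 23.0 [0.639  0.1415 0.2111] [ 0.1 -0.5 -0.3] 0.0645
wrist 23.05 [0.6376 0.1413 0.2083] [0.1 0.  0.5] 0.065
shift [-1.832, 3.792, -0.244] turn [-0.0, 0.016, -0.0001]
```

View pics/s_l.png

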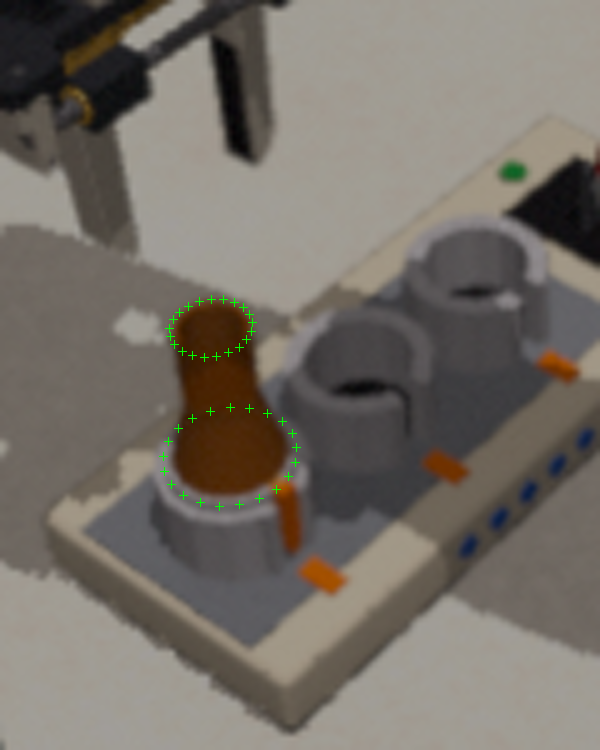

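View pics/side_l.png

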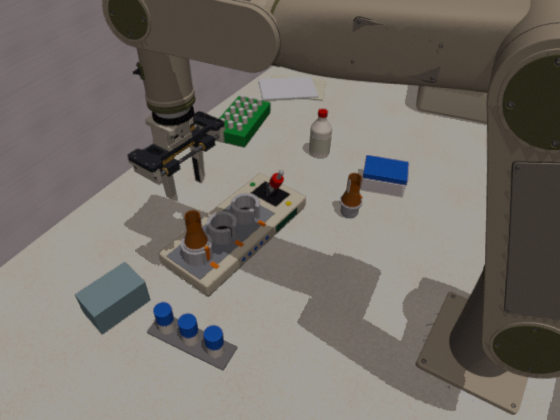

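Flask A is home: the side crop shows the mouth and flange on the prediction. Heading to flask B.

Call:
move_arm(series=[[-0.2, 0.4, -0.3, 0, 0, 0, 1], [-0.5, 0.9, -0.35, 0, 0.016, 0, 1], [-0.6, 0.95, -0.35, 0, 0.016, 0, 1], [-0.6, 0.95, -0.35, 0, 0.016, 0, 1]])

```text
t: 23.5
tool_pos: [0.5683, 0.0494, 0.2436]
orientation: [3.138, -0.136, -0.003]
force: [0.5, -0.1, 0.4]
opening: 0.0909
```

Call:
move_arm(series=[[-0.3, 0.5, 0, 0, 0, 0, 1], [-0.6, 0.95, 0, 0, 0, 0, 1], [-0.6, 0.95, 0, 0, 0, 0, 1]])

```text
t: 23.8
tool_pos: [0.5005, -0.0404, 0.2429]
orientation: [3.138, -0.135, -0.005]
force: [0.3, -0.0, 0.0]
opening: 0.0929
```

Call:
move_arm(series=[[-0.3, 0.5, 0, 0, 0, 0, 1], [-0.6, 0.95, 0, 0, 0, 0, 1], [-0.6, 0.95, 0, 0, 0, 0, 1]])

```text
t: 24.1
tool_pos: [0.4332, -0.13, 0.2435]
orientation: [3.139, -0.136, -0.003]
force: [0.4, 0.7, 0.5]
opening: 0.0932
```

Call:
move_arm(series=[[-0.3, 0.4, 0, 0, 0, 0, 1], [-0.7, 0.85, 0, 0, 0, 0, 1], [-0.7, 0.85, 0, 0, 0, 0, 1], [-0.7, 0.85, 0, 0, 0, 0, 1], [-0.7, 0.85, 0, 0, 0, 0, 1]])

```text
t: 24.6
tool_pos: [0.3592, -0.2059, 0.2443]
orientation: [-3.138, 0.132, 0.0]
force: [0.5, -0.6, -0.7]
opening: 0.093
```

```bash
python3 look.py m side top wrist; python3 - <<'E'
from plan import *
import pickle
s,c=pickle.load(open("m.pkl","rb"))
B=(.4237,-.2215)
k=np.radians(246); key=[[B[0]+.036*np.cos(k),B[1]+.036*np.sin(k),z] for z in(.046,.01)]
st=[[B[0]-.0177*np.cos(k),B[1]-.0177*np.sin(k),z] for z in(.126,.08)]
uv=np.vstack([circ(B,.126,.0175),circ(B,.046,.03),key,st])
u=proj(c["wrist"],uv)-[0,2.7]; m=u.mean(0).astype(int); print(m)
crop(c["wrist"],"pics/w_m.png",max(0,m[0]-80),max(0,m[1]-70),m[0]+80,m[1]+70,5,u)
u=proj(c["side"],uv); m=u.mean(0).astype(int); crop(c["side"],"pics/s_m.png",m[0]-40,m[1]-50,m[0]+40,m[1]+50,6,u)
u=proj(c["top"],uv); m=u.mean(0).astype(int); crop(c["top"],"pics/t_m.png",m[0]-40,m[1]-40,m[0]+40,m[1]+40,7,u)
go([*B,.2],ori(0,yaw=1.15))
E
```

```text
side 24.6 [ 0.3592 -0.2059  0.2443] [ 0.5 -0.6 -0.7] 0.093
top 24.65 [ 0.3593 -0.2057  0.2444] [0.8 0.5 0.6] 0.0929
wrist 24.7 [ 0.3593 -0.2056  0.2444] [-0.3 -0.1  0.2] 0.0933
[287 114]
shift [0.655, 0.106, 0.444] turn [-0.0002, -0.0001, -0.3921]
```

View pics/w_m.png

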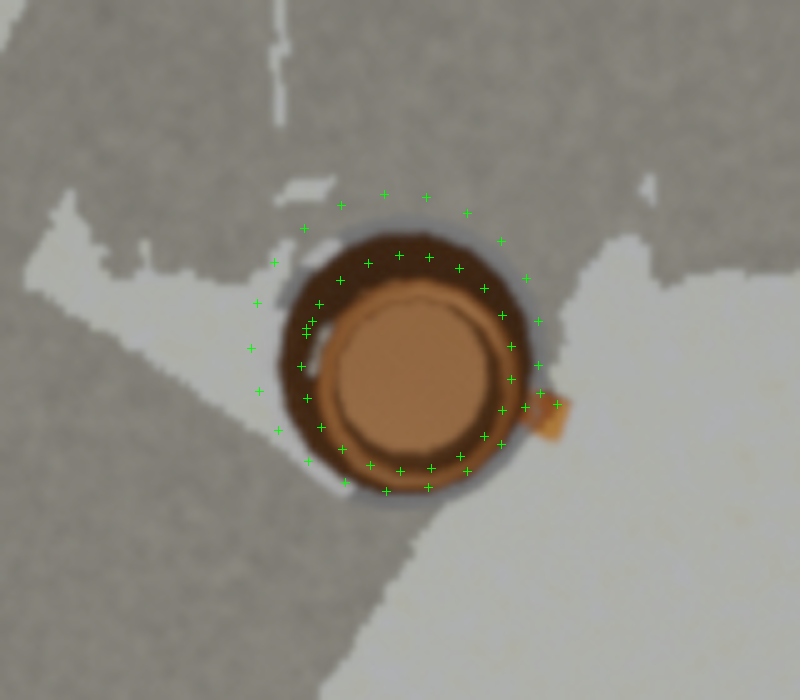

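View pics/s_m.png

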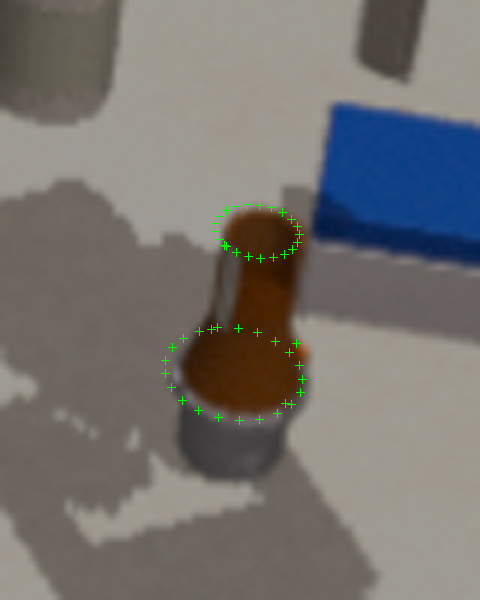

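View pics/side_m.png

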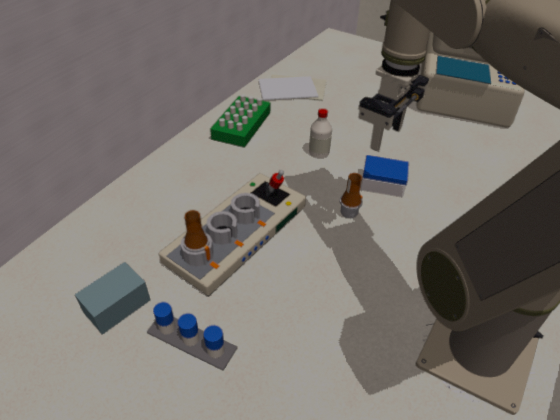

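B hasn't been knocked. It sits at about (0.4225, −0.2225) with its key at about 246°. Moving above it with the right yaw.

```bash
python3 - <<'E'
from plan import *
go([.4225,-.2225,.2],ori(0,yaw=1.15))
E
```

```text
shift [0.644, 0.117, 0.444] turn [-0.0002, -0.0001, -0.3921]
```

Call:
move_arm(series=[[0.2, 0.03, 0, 0, 0, -0.04, 1], [0.4, 0.08, 0, 0, 0, -0.08, 1], [0.64, 0.115, 0, 0, 0, -0.13, 1], [0.64, 0.115, 0, 0, 0, -0.18, 1], [0.64, 0.115, 0.1, 0, 0, -0.23, 1], [0.64, 0.115, 0.2, 0, 0, -0.28, 1], [0.64, 0.115, 0.3, 0, 0, -0.33, 1], [0.64, 0.115, 0.44, 0, 0, -0.38, 1]])

```text
t: 25.55
tool_pos: [0.4223, -0.2226, 0.2006]
orientation: [2.698, 1.609, 0.001]
force: [-0.0, -0.2, 0.5]
opening: 0.0935
```

Call:
move_arm(series=[[0, 0, 0, 0, 0, -0.012, 1], [0, 0, 0, 0, 0, -0.012, 1], [0, 0, 0, 0, 0, -0.012, 1]])

```text
t: 25.85
tool_pos: [0.4218, -0.2229, 0.2008]
orientation: [2.674, 1.649, 0.0]
force: [-0.0, 0.3, -0.6]
opening: 0.0926
```

```bash
python3 look.py n side wrist; python3 - <<'E'
from plan import *
go([.4225,-.2225,.06],ori(0,yaw=1.15))
E
```

```text
side 25.85 [ 0.4218 -0.2229  0.2008] [-0.   0.3 -0.6] 0.0926
wrist 25.9 [ 0.4217 -0.2231  0.201 ] [-0.6  0.  -0.5] 0.0934
shift [0.011, 0.003, 1.411] turn [0.0002, -0.0, -0.0144]
```

View pics/wrist_n.png

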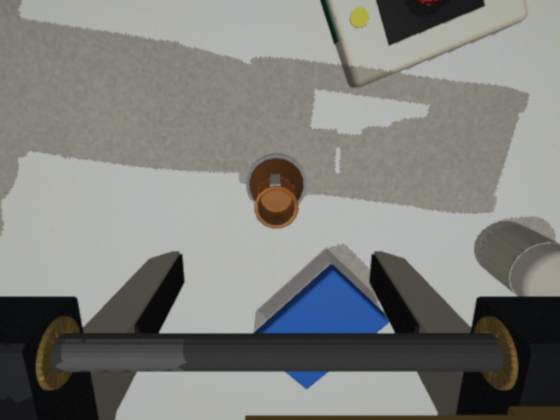

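```bash
python3 - <<'E'
from plan import *
import pickle
s,c=pickle.load(open("n.pkl","rb")); w=c["wrist"]
for B in((.4225,-.2225),(.4237,-.2215)):
    print(proj(w,np.vstack([[*B,.126],[*B,.046]])))
crop(w,"pics/w_n.png",226,135,326,245,7,np.vstack([proj(w,circ((.4225,-.2225),.126,.0175)),proj(w,circ((.4225,-.2225),.046,.03))]))
E
```

```text
[[275.92263713 207.00770087]
 [275.94113145 184.02483122]]
[[276.73483232 205.20885442]
 [276.57828608 182.58718211]]
```

View pics/w_n.png

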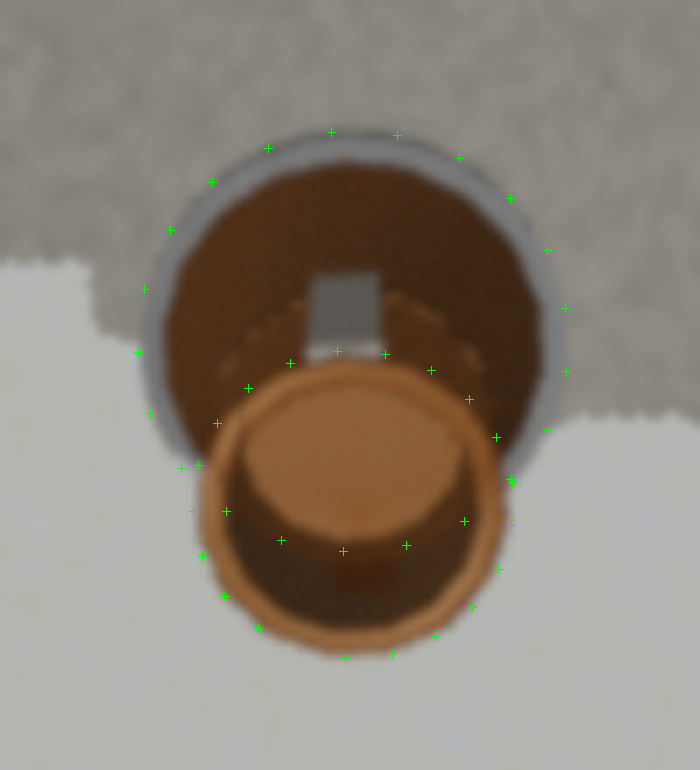

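Call:
move_arm(series=[[0.01, 0, 0.3, 0, 0, -0.014, 1], [0.01, 0, 0.6, 0, 0, -0.014, 1], [0.01, 0, 0.95, 0, 0, -0.014, 1], [0.01, 0, 0.95, 0, 0, -0.014, 1]])

```text
t: 26.35
tool_pos: [0.4186, -0.2205, 0.1011]
orientation: [-2.632, -1.702, 0.005]
force: [-1.4, 1.2, -0.4]
opening: 0.0932
```

Call:
move_arm(series=[[0, 0, 0.15, 0, 0, 0, 1], [0, 0, 0.3, 0, 0, 0, 0.6], [0, 0, 0.45, 0, 0, 0, 0.3], [0, 0, 0.45, 0, 0, 0, 0], [0, 0, 0.45, 0, 0, 0, 0], [0, 0, 0.45, 0, 0, 0, 0], [0, 0, 0.45, 0, 0, 0, 0]])

```text
t: 27.05
tool_pos: [0.4224, -0.2233, 0.062]
orientation: [2.636, 1.706, 0.001]
force: [0.8, 0.9, 0.3]
opening: 0.0498
```

```bash
python3 look.py o side; python3 - <<'E'
from plan import *
go([.4225,-.2225,.06],ori(0,yaw=1.15))
E
```

```text
side 27.05 [ 0.4224 -0.2233  0.062 ] [0.8 0.9 0.3] 0.0498
shift [0.007, -0.0, 0.018] turn [0.0006, 0.0001, -0.0003]
```

Call:
move_arm(series=[[0.007, 0, 0.015, 0, 0, 0, -0.2], [0.007, 0, 0.015, 0, 0, 0, -1], [0.007, 0, 0.015, 0, 0, 0, -1], [0.007, 0, 0.015, 0, 0, 0, -1], [0.007, 0, 0.015, 0, 0, 0, -1], [0.007, 0, 0.015, 0, 0, 0, -1]], squeeze=25)

```text
t: 27.7
tool_pos: [0.4218, -0.222, 0.0592]
orientation: [-2.637, -1.707, -0.0]
force: [0.5, 0.1, 0.0]
opening: 0.0333
```

```bash
python3 -c "
from plan import *
s=state(); print(s['tool_pos'],s['force'],s['opening'])"
```

```text
[ 0.42182177 -0.2219898   0.05918984] [0.50936264 0.07332494 0.02731968] 0.03325204208937222
```

Call:
move_arm(series=[[0, 0, -0.2, 0, 0, 0, -1], [0, 0, -0.5, 0, 0, 0, -1], [0, 0, -0.8, 0, 0, 0, -1], [0, 0, -1, 0, 0, 0, -1], [0, 0, -1, 0, 0, 0, -1]])

```text
t: 28.2
tool_pos: [0.4234, -0.2231, 0.1621]
orientation: [2.633, 1.705, 0.003]
force: [0.0, -0.4, -3.1]
opening: 0.0333
```

```bash
python3 look.py p side wrist; python3 - <<'E'
from plan import *
import pickle
s,c=pickle.load(open("p.pkl","rb")); 
go([*SOC[1][:2],.2],ori(0))
E
```

```text
side 28.2 [ 0.4234 -0.2231  0.1621] [ 0.  -0.4 -3.1] 0.0333
wrist 28.25 [ 0.4225 -0.2225  0.1599] [-0.6 -0.4 -3.6] 0.0334
shift [3.385, 0.735, -0.417] turn [-0.0002, 0.0001, 0.3924]
```

View pics/wrist_p.png

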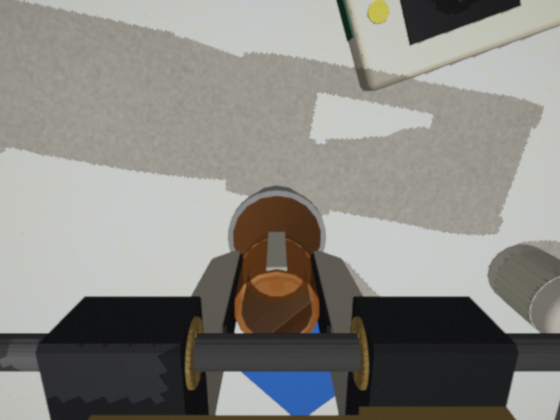

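View pics/side_p.png

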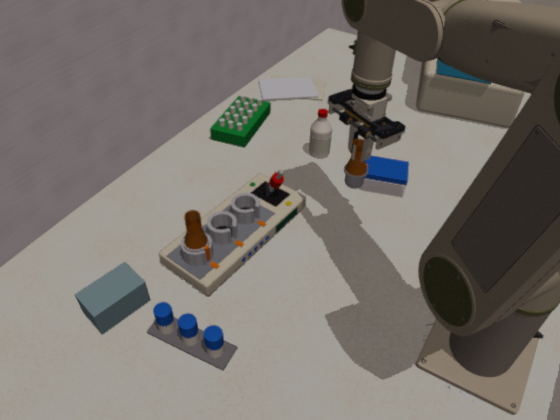

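Call:
move_arm(series=[[0, 0, -0.1, 0, 0, 0.045, -1], [0, 0, -0.2, 0, 0, 0.09, -1], [0, 0, -0.3, 0, 0, 0.135, -1], [0, 0, -0.41, 0, 0, 0.18, -1], [0, 0, -0.41, 0, 0, 0.225, -1], [0, 0, -0.41, 0, 0, 0.27, -1], [0, 0, -0.41, 0, 0, 0.315, -1], [0, 0, -0.41, 0, 0, 0.36, -1]])

```text
t: 29.1
tool_pos: [0.4207, -0.2213, 0.1974]
orientation: [-3.139, -0.019, 0.005]
force: [0.8, -0.3, -2.8]
opening: 0.0338
```

```bash
python3 - <<'E'
from plan import *
go([*SOC[1][:2],.2],ori(0))
E
```

```text
shift [2.099, -2.755, -0.027] turn [-0.0007, 0.0011, 0.0305]
```

Call:
move_arm(series=[[0.15, -0.2, 0, 0, 0, 0.01, -1], [0.4, -0.53, 0, 0, 0, 0.03, -1], [0.65, -0.86, 0, 0, 0, 0.03, -1], [0.7, -0.92, 0, 0, 0, 0.03, -1]])

```text
t: 29.5
tool_pos: [0.4906, -0.1251, 0.1974]
orientation: [-3.137, 0.115, 0.005]
force: [-0.0, 0.5, -3.6]
opening: 0.0338
```

```bash
python3 - <<'E'
from plan import *
go([*SOC[1][:2],.2],ori(0))
E
```

```text
shift [1.23, -1.914, -0.025] turn [-0.0008, 0.001, 0.0033]
```

Call:
move_arm(series=[[0.25, -0.4, 0, 0, 0, 0.003, -1], [0.5, -0.8, 0, 0, 0, 0.003, -1], [0.6, -0.95, 0, 0, 0, 0.003, -1]])

```text
t: 29.8
tool_pos: [0.5575, -0.0356, 0.1976]
orientation: [-3.137, 0.131, 0.005]
force: [-0.2, 0.4, -3.2]
opening: 0.0338
```

Call:
move_arm(series=[[0.2, -0.3, 0, 0, 0, 0, -1], [0.4, -0.6, 0, 0, 0, 0, -1], [0.52, -0.8, 0, 0, 0, 0, -1], [0.6, -0.92, 0, 0, 0, 0, -1], [0.6, -0.93, 0, 0, 0, 0, -1], [0.6, -0.93, 0, 0, 0, 0, -1], [0.6, -0.93, 0, 0, 0, 0, -1], [0.6, -0.93, 0, 0, 0, 0, -1]])

```text
t: 30.6
tool_pos: [0.6246, 0.0478, 0.2003]
orientation: [3.138, -0.136, 0.0]
force: [0.2, -0.3, -3.2]
opening: 0.0337
```

```bash
python3 look.py q side wrist; sed -i 's/circ(SOC\[1-k\],.087,.035)/circ(SOC[2],.087,.035)/' chk.py; python3 chk.py q 1 .0592
```

```text
side 30.6 [0.6246 0.0478 0.2003] [ 0.2 -0.3 -3.2] 0.0337
wrist 30.65 [0.6247 0.0479 0.2004] [ 0.5  0.5 -2.9] 0.0334
shift [0.017, -0.089, 0.305] turn [0.0, -0.0001, -0.0009]
bottom z 0.14121710332212536
```

View pics/w_q.png

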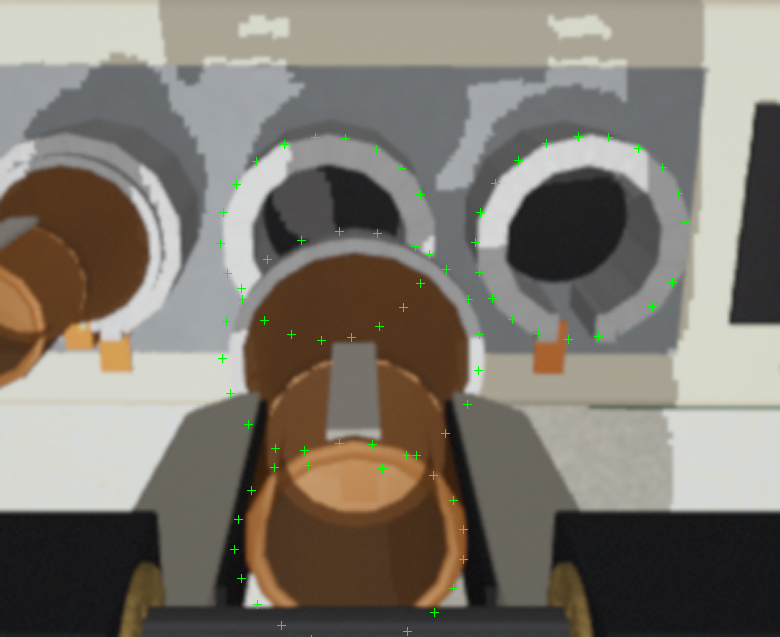

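View pics/s_q.png

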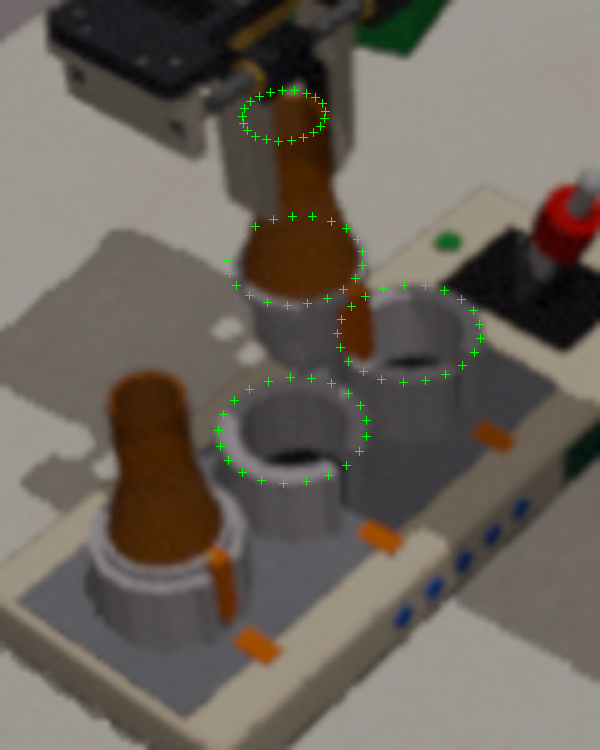

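Call:
move_arm(series=[[0.02, -0.05, 0, 0, 0, 0, -1], [0.02, -0.089, 0.1, 0, 0, 0, -1], [0.02, -0.089, 0.25, 0, 0, 0, -1], [0.02, -0.089, 0.4, 0, 0, 0, -1], [0.02, -0.089, 0.46, 0, 0, 0, -1], [0.02, -0.089, 0.46, 0, 0, 0, -1], [0.02, -0.089, 0.46, 0, 0, 0, -1], [0.02, -0.089, 0.46, 0, 0, 0, -1]])

```text
t: 31.5
tool_pos: [0.6283, 0.0575, 0.1551]
orientation: [-3.139, 0.135, -0.002]
force: [-0.2, 1.2, -3.0]
opening: 0.0335
```

```bash
python3 look.py r side wrist;  python3 chk.py r 1 .0592
```

```text
side 31.5 [0.6283 0.0575 0.1551] [-0.2  1.2 -3. ] 0.0335
wrist 31.55 [0.6283 0.0575 0.1552] [ 0.2 -0.4 -2.5] 0.0337
shift [-0.009, 0.009, -0.148] turn [-0.0001, -0.0005, -0.0007]
bottom z 0.09600161804770041
```

View pics/w_r.png

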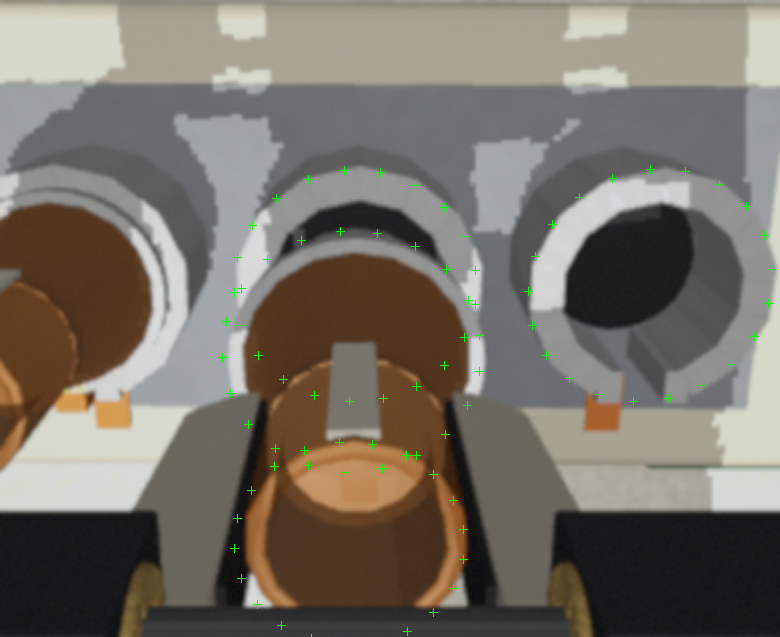

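View pics/s_r.png

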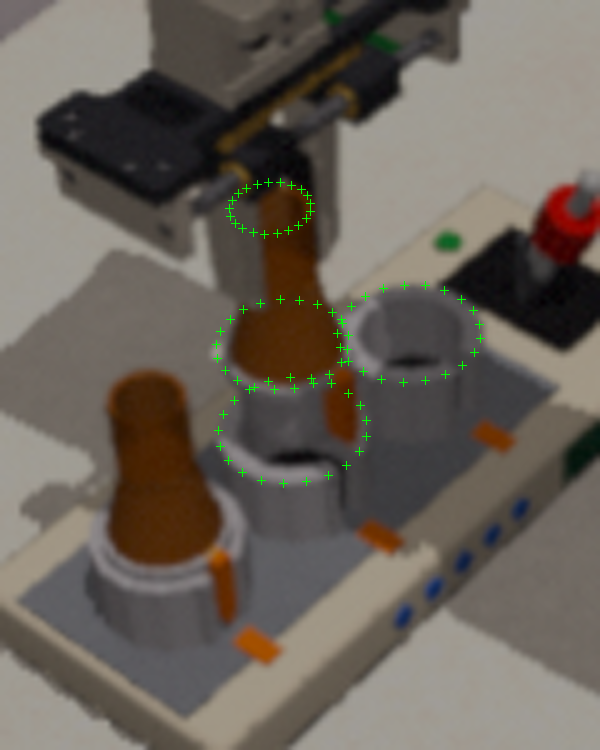

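Call:
move_arm(series=[[0, 0.012, 0.02, 0, 0, 0, -1], [0, 0.012, 0.06, 0, 0, 0, -1], [0, 0.012, 0.1, 0, 0, 0, -1], [0, 0.012, 0.14, 0, 0, 0, -1], [0, 0.012, 0.17, 0, 0, 0, -1], [0, 0.012, 0.17, 0, 0, 0, -1], [0, 0.012, 0.17, 0, 0, 0, -1]])

```text
t: 32.3
tool_pos: [0.6277, 0.0565, 0.1369]
orientation: [-3.139, 0.134, 0.0]
force: [2.6, 1.1, -3.9]
opening: 0.0336
```

```bash
python3 look.py s side wrist;  python3 chk.py s 1 .0592
```

```text
side 32.3 [0.6277 0.0565 0.1369] [ 2.6  1.1 -3.9] 0.0336
wrist 32.35 [0.6277 0.0565 0.137 ] [ 2.6  0.3 -5.3] 0.0336
shift [-0.004, -0.002, -0.329] turn [-0.0001, -0.0, -0.0006]
bottom z 0.07780442987333311
```

View pics/s_s.png

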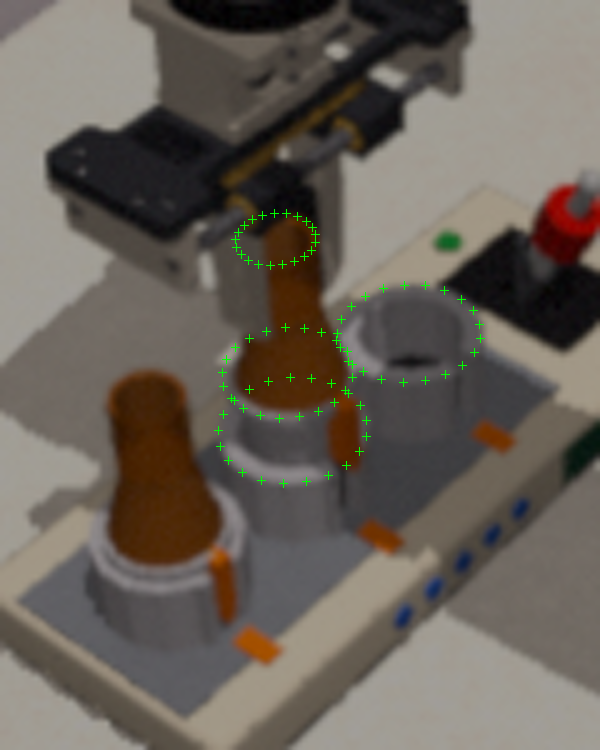

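Slight +x wall reaction (2.6 N). I'll shift +1 mm in x and keep lowering.

Call:
move_arm(series=[[0.01, 0, 0, 0, 0, 0, -1], [0.01, 0, 0.04, 0, 0, 0, -1], [0.01, 0, 0.08, 0, 0, 0, -1], [0.01, 0, 0.12, 0, 0, 0, -1], [0.01, 0, 0.12, 0, 0, 0, -1], [0.01, 0, 0.12, 0, 0, 0, -1]])

```text
t: 33.0
tool_pos: [0.6284, 0.0563, 0.1249]
orientation: [3.139, -0.135, -0.001]
force: [-0.5, -0.1, -2.8]
opening: 0.0335
```

Call:
move_arm(series=[[0, 0, 0.04, 0, 0, 0, -1], [0, 0, 0.08, 0, 0, 0, -1], [0, 0, 0.12, 0, 0, 0, -1], [0, 0, 0.16, 0, 0, 0, -1], [0, 0, 0.18, 0, 0, 0, -1], [0, 0, 0.18, 0, 0, 0, -1], [0, 0, 0.18, 0, 0, 0, -1]])

```text
t: 33.7
tool_pos: [0.6286, 0.0563, 0.1071]
orientation: [3.139, -0.134, -0.0]
force: [-0.3, -0.3, -3.0]
opening: 0.034
```

```bash
python3 look.py t side wrist;  python3 chk.py t 1 .0592
```

```text
side 33.7 [0.6286 0.0563 0.1071] [-0.3 -0.3 -3. ] 0.034
wrist 33.75 [0.6286 0.0563 0.1071] [-0.1  0.2 -3.2] 0.0337
shift [-0.014, -0.003, -0.629] turn [0.0, 0.0, -0.0006]
bottom z 0.04794778196631888
```

View pics/s_t.png

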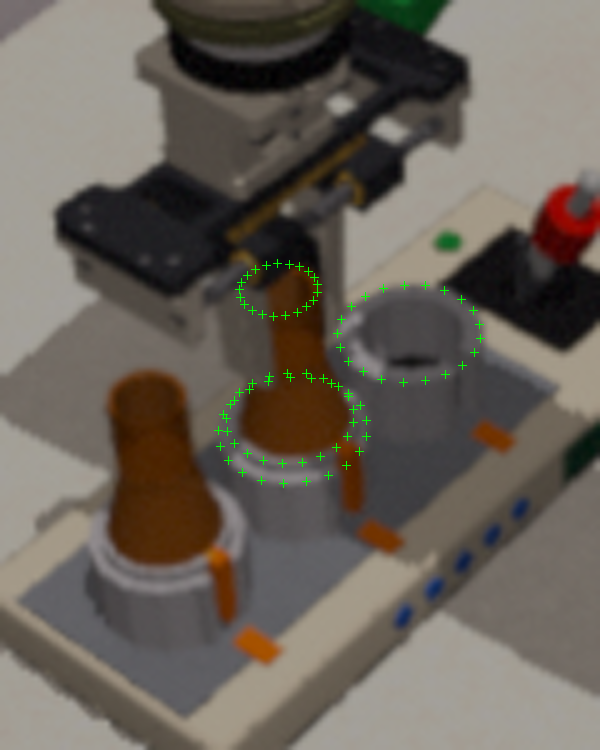

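Call:
move_arm(series=[[0, 0, 0.01, 0, 0, 0, -1], [0, 0, 0.02, 0, 0, 0, -1], [0, 0, 0.02, 0, 0, 0, -1], [0, 0, 0.02, 0, 0, 0, -1]])

```text
t: 34.2
tool_pos: [0.6289, 0.0563, 0.1069]
orientation: [3.139, -0.134, 0.001]
force: [-5.0, -0.1, 8.0]
opening: 0.0336
```

Call:
move_arm(series=[[0, 0, 0, 0, 0, 0, 0.2], [0, 0, 0, 0, 0, 0, 0.2], [0, 0, 0, 0, 0, 0, 0.2], [0, 0, 0, 0, 0, 0, 0.2], [0, 0, -0.3, 0, 0, 0, 0.2], [0, 0, -0.6, 0, 0, 0, 0.2], [0, 0, -1, 0, 0, 0, 0.2], [0, 0, -1, 0, 0, 0, 0.2]])

```text
t: 35.0
tool_pos: [0.6321, 0.0564, 0.2127]
orientation: [-3.138, 0.134, -0.017]
force: [0.3, 0.3, 1.5]
opening: 0.056
```

Call:
move_arm(series=[[0, -0.4, -0.2, 0, 0, 0, 0.2], [0, -0.9, -0.2, 0, 0, 0, 0.2], [0, -0.9, -0.2, 0, 0, 0, 0.2], [0, -0.9, -0.2, 0, 0, 0, 0.2]])

```text
t: 35.4
tool_pos: [0.6361, 0.1471, 0.2246]
orientation: [3.138, -0.131, -0.001]
force: [1.0, -0.3, -0.1]
opening: 0.0555
```

```bash
python3 look.py u side top wrist; python3 - <<'E'
from plan import *
import pickle
s,c=pickle.load(open("u.pkl","rb")); S=c["side"]
uv=np.vstack([np.vstack([circ(SOC[k],.087+.006,.03),circ(SOC[k],.173,.0175)]) for k in(0,1)])
crop(S,"pics/s_u.png",150,150,300,300,5,proj(S,uv))
crop(c["top"],"pics/t_u.png",130,170,280,280,5)
for p in ([.5852,.3114],[.5259,.3043],[.4667,.2977]): go([*p,.15],ori(0))
E
```

```text
side 35.4 [0.6361 0.1471 0.2246] [ 1.  -0.3 -0.1] 0.0555
top 35.45 [0.6361 0.146  0.2245] [ 0.1 -0.4 -0.5] 0.0555
wrist 35.5 [0.6361 0.1453 0.2246] [-0.6  0.3 -0.1] 0.0555
shift [-0.651, -1.616, 0.746] turn [0.0002, 0.0002, -0.0009]
shift [-1.236, -1.494, 0.746] turn [0.0002, 0.0002, -0.0009]
shift [-1.82, -1.377, 0.747] turn [0.0002, 0.0002, -0.0009]
```

View pics/s_u.png

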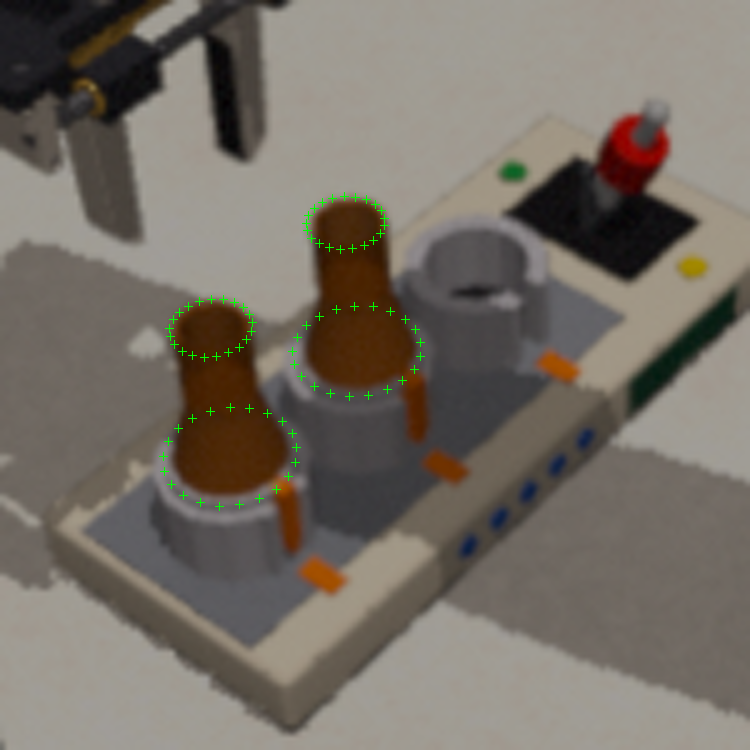

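View pics/wrist_u.png

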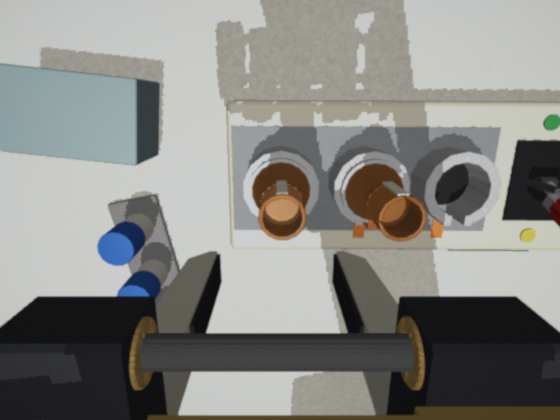

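Both flasks are home (overlay matches). Going to the stoppers.

Call:
move_arm(series=[[-0.4, -0.3, 0, 0, 0, 0, 0.6], [-0.8, -0.6, 0, 0, 0, 0, 1], [-0.95, -0.7, 0, 0, 0, 0, 1], [-0.95, -0.7, 0, 0, 0, 0, 1]])

```text
t: 35.95
tool_pos: [0.5464, 0.2245, 0.2255]
orientation: [-3.139, 0.132, -0.0]
force: [0.6, -0.0, -0.2]
opening: 0.0833
```

Call:
move_arm(series=[[-0.4, -0.3, 0, 0, 0, 0, 1], [-0.8, -0.6, 0, 0, 0, 0, 1], [-0.87, -0.69, 0.2, 0, 0, 0, 1], [-0.87, -0.69, 0.5, 0, 0, 0, 1], [-0.87, -0.69, 0.75, 0, 0, 0, 1], [-0.87, -0.69, 0.75, 0, 0, 0, 1], [-0.87, -0.69, 0.75, 0, 0, 0, 1]])

```text
t: 36.65
tool_pos: [0.4676, 0.2989, 0.1504]
orientation: [3.138, -0.137, -0.001]
force: [0.5, 0.0, 0.7]
opening: 0.0928
```

```bash
python3 look.py v side wrist; python3 - <<'E'
from plan import *
import pickle
s,c=pickle.load(open("v.pkl","rb"))
Q=[(.4667,.2993),(.5256,.306)]
go([*Q[0],.0145],ori(0))
for q in Q: print(proj(c["wrist"],[[*q,.076],[*q,.04]]))
uv=np.vstack([circ(q,.076,.019) for q in Q])
crop(c["wrist"],"pics/w_v.png",160,40,400,280,3,proj(c["wrist"],uv))
crop(c["side"],"pics/s_v.png",130,240,270,380,5,proj(c["side"],uv))
E
```

```text
side 36.65 [0.4676 0.2989 0.1504] [0.5 0.  0.7] 0.0928
wrist 36.7 [0.4682 0.2994 0.1515] [-0.2 -0.2 -0.4] 0.093
shift [-0.021, 0.009, 1.376] turn [-0.0004, -0.0007, -0.001]
[[275.53777547 211.65029225]
 [275.64070615 199.55876558]]
[[259.16082911 134.97439283]
 [261.16042694 131.06713603]]
```

View pics/w_v.png

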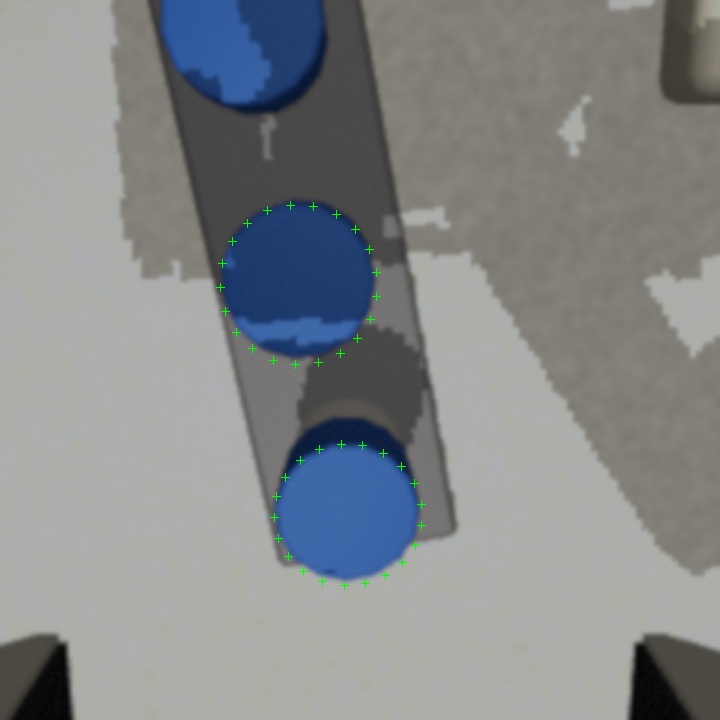

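View pics/s_v.png

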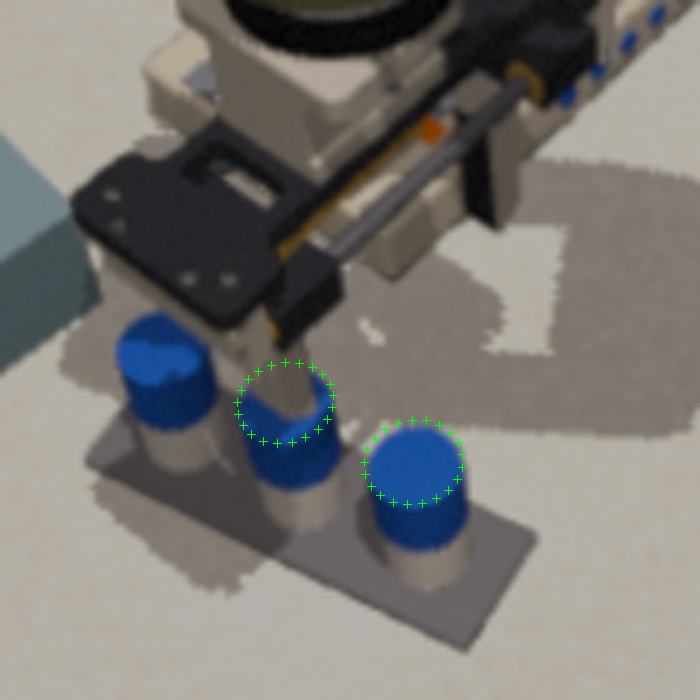

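Call:
move_arm(series=[[-0.015, 0.005, 0.3, 0, 0, 0, 1], [-0.015, 0.005, 0.6, 0, 0, 0, 1], [-0.015, 0.005, 0.95, 0, 0, 0, 1], [-0.015, 0.005, 0.95, 0, 0, 0, 1], [-0.015, 0.005, 0.95, 0, 0, 0, 1]])

```text
t: 37.25
tool_pos: [0.466, 0.2997, 0.0566]
orientation: [-3.138, 0.135, -0.001]
force: [-0.2, 0.7, 0.1]
opening: 0.0929
```

Call:
move_arm(series=[[0, 0, 0.15, 0, 0, 0, 0.6], [0, 0, 0.3, 0, 0, 0, 0.3], [0, 0, 0.42, 0, 0, 0, 0.1], [0, 0, 0.42, 0, 0, 0, 0.1], [0, 0, 0.42, 0, 0, 0, 0.1], [0, 0, 0.42, 0, 0, 0, 0.1]])

```text
t: 37.85
tool_pos: [0.4657, 0.2999, 0.0137]
orientation: [-3.138, 0.134, -0.001]
force: [0.9, -0.0, 0.2]
opening: 0.0522
```

```bash
python3 look.py v2 side; python3 - <<'E'
from plan import *
import pickle
s,c=pickle.load(open("v2.pkl","rb"))
go([.4667,.2993,.0145],ori(0))
crop(c["side"],"pics/s_v2.png",130,240,270,380,5)
E
```

```text
side 37.85 [0.4657 0.2999 0.0137] [ 0.9 -0.   0.2] 0.0522
shift [0.009, 0.006, -0.006] turn [-0.0002, -0.0003, -0.0006]
```

View pics/s_v2.png

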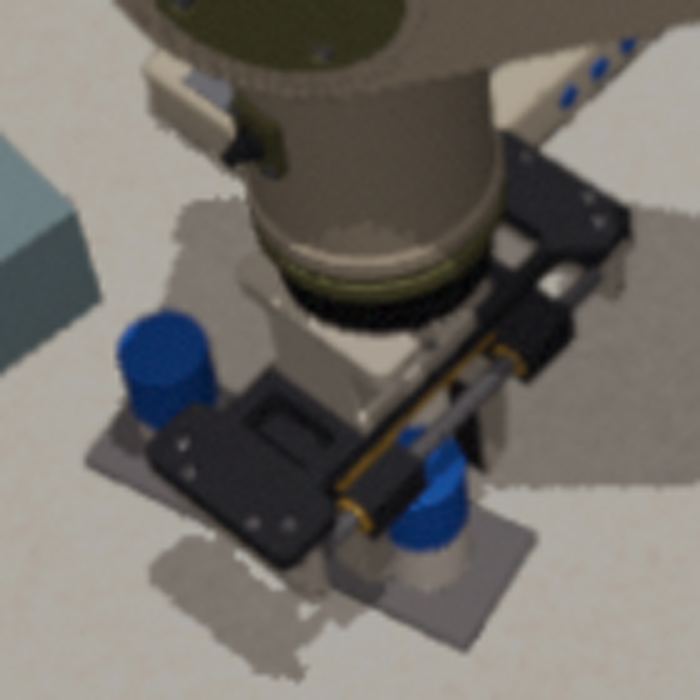

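Straddling the stopper; closing.

Call:
move_arm(series=[[0.009, 0, 0, 0, 0, 0, -0.2], [0.009, 0, 0, 0, 0, 0, -1], [0.009, 0, 0, 0, 0, 0, -1], [0.009, 0, 0, 0, 0, 0, -1], [0.009, 0, 0, 0, 0, 0, -1]], squeeze=15)

```text
t: 38.4
tool_pos: [0.4666, 0.2998, 0.0137]
orientation: [-3.138, 0.134, -0.001]
force: [0.5, -0.5, 3.9]
opening: 0.0373
```

```bash
python3 -c "
from plan import *
s=state(); print(s['tool_pos'],s['force'],s['opening'])"
```

```text
[0.46664239 0.2997943  0.01367593] [ 0.48687054 -0.47305101  3.85282093] 0.037349181618775415
```

Call:
move_arm(series=[[0, 0, -0.3, 0, 0, 0, -1], [0, 0, -0.6, 0, 0, 0, -1], [0, 0, -1, 0, 0, 0, -1], [0, 0, -1, 0, 0, 0, -1]])

```text
t: 38.8
tool_pos: [0.4697, 0.3014, 0.1196]
orientation: [-3.134, 0.134, -0.013]
force: [0.8, 0.5, -0.5]
opening: 0.0379
```

Call:
move_arm(series=[[0, 0, -0.3, 0, 0, 0, -1], [0, 0, -0.6, 0, 0, 0, -1], [0, 0, -1, 0, 0, 0, -1], [0, 0, -1, 0, 0, 0, -1], [0, 0, -1, 0, 0, 0, -1]])

```text
t: 39.3
tool_pos: [0.4668, 0.2999, 0.2138]
orientation: [-3.138, 0.134, -0.002]
force: [0.0, -0.2, -0.5]
opening: 0.0375
```

```bash
python3 look.py v3 side wrist; python3 - <<'E'
from plan import *
import pickle
s,c=pickle.load(open("v3.pkl","rb"))
go([*SOC[1][:2],.215],ori(0)); go([*SOC[0][:2],.215],ori(0))
crop(c["side"],"pics/s_v3.png",130,200,290,350,5)
E
```

```text
side 39.3 [0.4668 0.2999 0.2138] [ 0.  -0.2 -0.5] 0.0375
wrist 39.35 [0.4659 0.2994 0.2122] [ 0.4 -0.2 -0.5] 0.0374
shift [1.82, 2.277, -0.038] turn [0.0005, 0.0007, -0.0006]
shift [1.818, 1.427, -0.039] turn [0.0005, 0.0007, -0.0006]
```

View pics/s_v3.png

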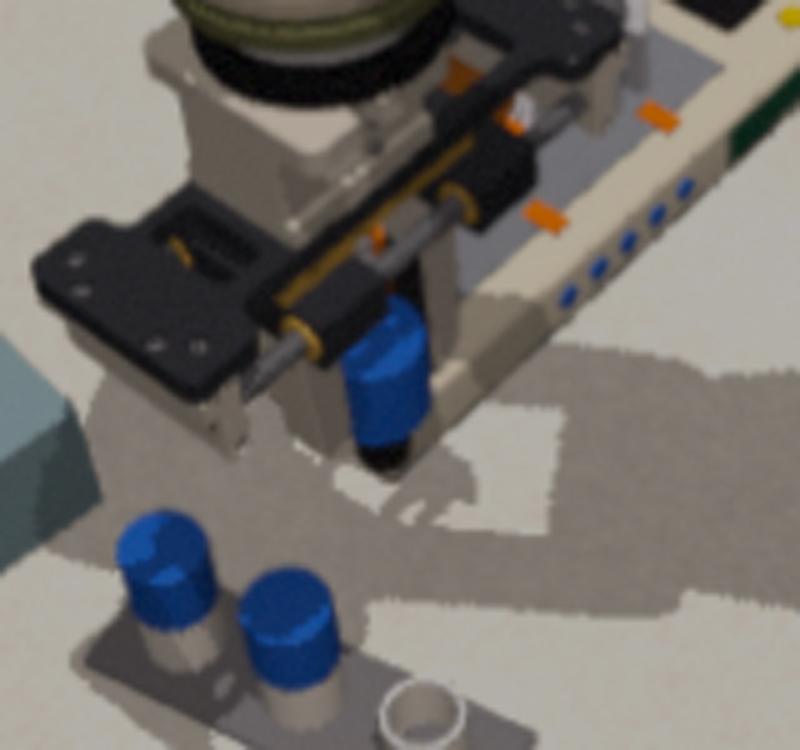

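View pics/wrist_v3.png

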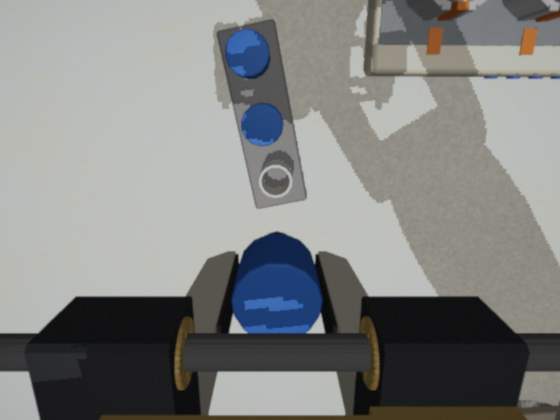

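Call:
move_arm(series=[[0.2, 0.25, 0, 0, 0, 0, -1], [0.5, 0.62, 0, 0, 0, 0, -1], [0.75, 0.95, 0, 0, 0, 0, -1], [0.75, 0.95, 0, 0, 0, 0, -1]])

```text
t: 39.8
tool_pos: [0.5338, 0.194, 0.2106]
orientation: [3.136, -0.142, -0.004]
force: [-0.5, -0.3, -0.7]
opening: 0.0377
```

Call:
move_arm(series=[[0.25, 0.3, 0, 0, 0, 0, -1], [0.55, 0.7, 0, 0, 0, 0, -1], [0.75, 0.95, 0, 0, 0, 0, -1], [0.75, 0.95, 0, 0, 0, 0, -1]])

```text
t: 40.2
tool_pos: [0.5998, 0.0942, 0.2107]
orientation: [3.137, -0.141, -0.005]
force: [-0.2, -0.4, -0.4]
opening: 0.038
```

Call:
move_arm(series=[[0.15, 0.2, 0, 0, 0, 0, -1], [0.32, 0.38, 0, 0, 0, 0, -1], [0.32, 0.38, 0, 0, 0, 0, -1], [0.32, 0.38, 0, 0, 0, 0, -1], [0.32, 0.38, 0, 0, 0, 0, -1]])

```text
t: 40.7
tool_pos: [0.6271, 0.0583, 0.2124]
orientation: [-3.138, 0.133, 0.003]
force: [1.5, -0.4, -0.2]
opening: 0.0377
```

```bash
python3 look.py x side wrist; python3 - <<'E'
from plan import *
import pickle
s,c=pickle.load(open("x.pkl","rb"))
go([.6277,.0565,.1475],ori(0))
p=c["wrist"]["s"]["tool_pos"]; hc=p[2]+.0443
uv=np.vstack([circ(p,hc-.046,.009),circ(p,hc-.018,.019),circ((.6277,.0565),.173,.0175)])
crop(c["side"],"pics/s_x.png",170,130,270,250,6,proj(c["side"],uv))
crop(c["wrist"],"pics/w_x.png",150,100,420,345,2.8,proj(c["wrist"],uv))
E
```

```text
side 40.7 [0.6271 0.0583 0.2124] [ 1.5 -0.4 -0.2] 0.0377
wrist 40.75 [0.6272 0.0582 0.2127] [ 0.4  0.  -0.6] 0.0381
shift [0.005, 0.016, 0.655] turn [-0.0001, 0.0002, -0.0002]
```

View pics/s_x.png

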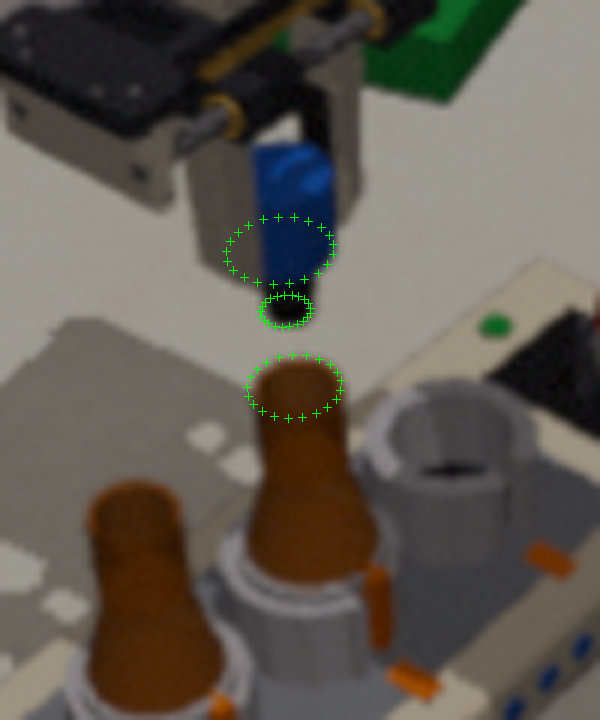

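View pics/w_x.png

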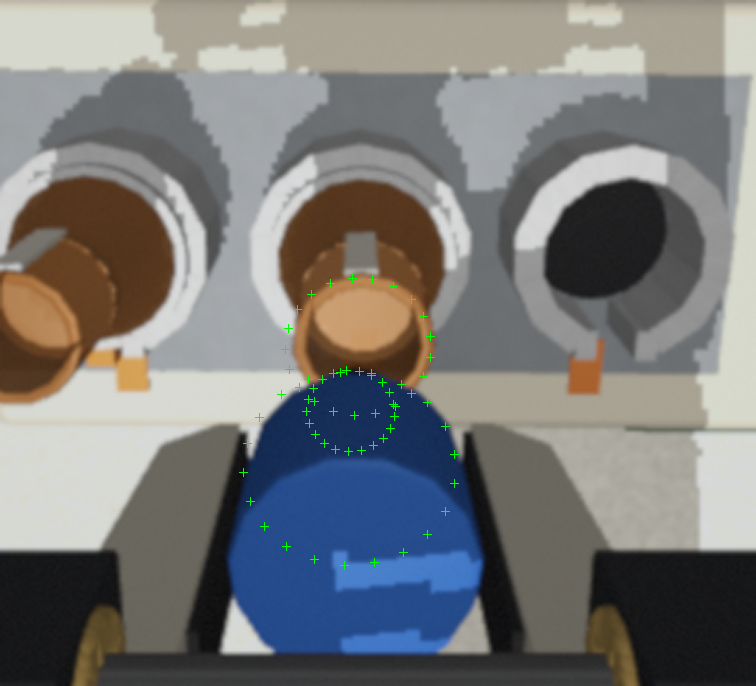

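Call:
move_arm(series=[[0.005, 0.016, 0, 0, 0, 0, -1], [0.005, 0.016, 0.15, 0, 0, 0, -1], [0.005, 0.016, 0.3, 0, 0, 0, -1], [0.005, 0.016, 0.45, 0, 0, 0, -1], [0.005, 0.016, 0.58, 0, 0, 0, -1], [0.005, 0.016, 0.58, 0, 0, 0, -1], [0.005, 0.016, 0.58, 0, 0, 0, -1]])

```text
t: 41.5
tool_pos: [0.628, 0.0552, 0.1545]
orientation: [3.139, -0.135, -0.002]
force: [-0.0, -0.7, -0.5]
opening: 0.0379
```

Call:
move_arm(series=[[0, 0, 0.02, 0, 0, 0, -1], [0, 0, 0.04, 0, 0, 0, -1], [0, 0, 0.06, 0, 0, 0, -1], [0, 0, 0.07, 0, 0, 0, -1], [0, 0, 0.07, 0, 0, 0, -1]])

```text
t: 42.0
tool_pos: [0.6283, 0.0552, 0.1481]
orientation: [-3.139, 0.135, 0.0]
force: [-0.4, 0.0, -0.8]
opening: 0.0374
```

```bash
python3 look.py x2 side wrist; python3 - <<'E'
from plan import *
import pickle
s,c=pickle.load(open("x2.pkl","rb"))
uv=np.vstack([circ((.6277,.0565),.173,.019),circ((.6277,.0565),.209,.019)])
crop(c["side"],"pics/s_x2.png",170,130,270,250,6,proj(c["side"],uv))
E
```

```text
side 42.0 [0.6283 0.0552 0.1481] [-0.4  0.  -0.8] 0.0374
wrist 42.05 [0.6284 0.0552 0.1482] [-0.5  0.6 -0.5] 0.0376
```

View pics/s_x2.png

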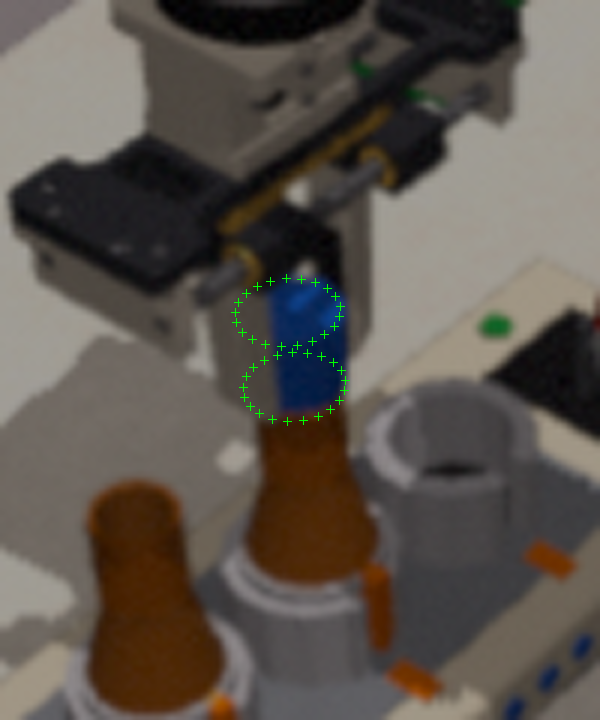

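Nearly seated. Pressing gently until there is force.

Call:
move_arm(series=[[0, 0, 0.01, 0, 0, 0, -1], [0, 0, 0.02, 0, 0, 0, -1], [0, 0, 0.025, 0, 0, 0, -1], [0, 0, 0.025, 0, 0, 0, -1]])

```text
t: 42.5
tool_pos: [0.6287, 0.0552, 0.1467]
orientation: [-3.139, 0.134, -0.001]
force: [-1.8, -0.7, 5.1]
opening: 0.0376
```

Call:
move_arm(series=[[0, 0, 0.01, 0, 0, 0, -1], [0, 0, 0.01, 0, 0, 0, 0.1], [0, 0, 0, 0, 0, 0, 0.2], [0, 0, 0, 0, 0, 0, 0.2], [0, 0, 0, 0, 0, 0, 0.2], [0, 0, -0.3, 0, 0, 0, 0.2], [0, 0, -0.6, 0, 0, 0, 0.2], [0, 0, -1, 0, 0, 0, 0.2]])

```text
t: 43.3
tool_pos: [0.6272, 0.0552, 0.2446]
orientation: [3.139, -0.135, -0.006]
force: [1.4, -0.7, 0.2]
opening: 0.0561
```

```bash
python3 look.py y side wrist; python3 - <<'E'
from plan import *
import pickle
s,c=pickle.load(open("y.pkl","rb"))
uv=np.vstack([circ((.6277,.0565),.173,.019),circ((.6277,.0565),.209,.019)])
crop(c["side"],"pics/s_y.png",170,130,270,250,6,proj(c["side"],uv))
go([.5256,.306,.22],ori(0))
E
```

```text
side 43.3 [0.6272 0.0552 0.2446] [ 1.4 -0.7  0.2] 0.0561
wrist 43.35 [0.6305 0.0552 0.2545] [0.1 0.4 6.1] 0.0556
shift [-1.272, -2.407, 0.32] turn [-0.0003, -0.0033, -0.0006]
```

View pics/s_y.png

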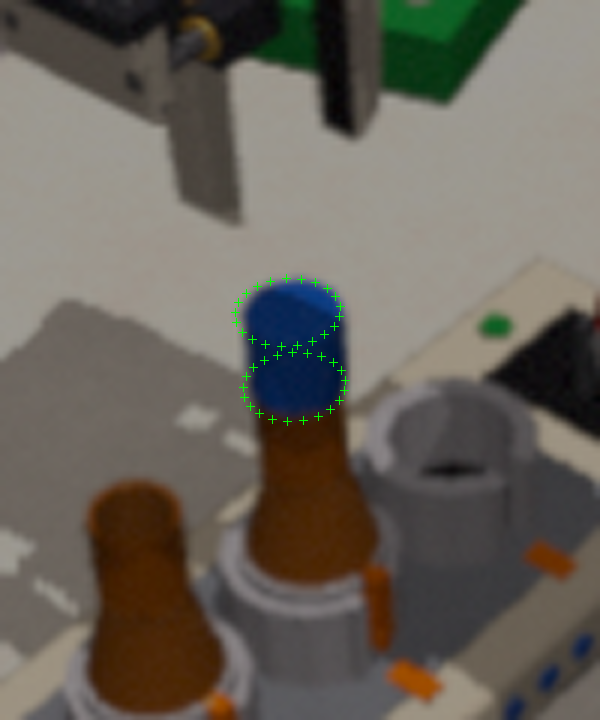

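Stopper 1 is seated. Next stopper, the middle tube.

Call:
move_arm(series=[[-0.25, -0.45, 0, 0, 0, 0, 0.3], [-0.5, -0.9, 0, 0, 0, 0, 0.6], [-0.5, -0.95, 0, 0, 0, 0, 1], [-0.5, -0.95, 0, 0, 0, 0, 1]])

```text
t: 43.8
tool_pos: [0.5862, 0.1556, 0.2455]
orientation: [3.139, -0.13, -0.0]
force: [-0.8, -0.7, 0.6]
opening: 0.0797
```

Call:
move_arm(series=[[-0.25, -0.45, 0, 0, 0, 0, 1], [-0.5, -0.9, 0, 0, 0, 0, 1], [-0.5, -0.95, 0, 0, 0, 0, 1], [-0.5, -0.95, 0, 0, 0, 0, 1]])

```text
t: 44.2
tool_pos: [0.5453, 0.2532, 0.2454]
orientation: [3.138, -0.132, 0.0]
force: [-0.0, 0.1, -0.3]
opening: 0.0931
```

```bash
python3 - <<'E'
from plan import *
go([.5256,.306,.14],ori(0))
E
```

```text
shift [-0.24, -0.51, 1.054] turn [0.0002, -0.0, -0.0001]
```

Call:
move_arm(series=[[-0.23, -0.47, 0.2, 0, 0, 0, 1], [-0.23, -0.47, 0.5, 0, 0, 0, 1], [-0.23, -0.47, 0.9, 0, 0, 0, 1], [-0.23, -0.47, 0.9, 0, 0, 0, 1], [-0.23, -0.47, 0.9, 0, 0, 0, 1]])

```text
t: 44.7
tool_pos: [0.5266, 0.2998, 0.1554]
orientation: [3.137, -0.137, -0.003]
force: [-0.7, -0.2, 0.5]
opening: 0.093
```

```bash
python3 look.py z wrist; python3 - <<'E'
from plan import *
import pickle
s,c=pickle.load(open("z.pkl","rb"))
go([.5256,.306,.014],ori(0))
crop(c["wrist"],"pics/w_z.png",160,40,400,300,3,proj(c["wrist"],circ((.5256,.306),.076,.019)))
E
```

```text
wrist 44.7 [0.5266 0.2998 0.1554] [-0.7 -0.2  0.5] 0.093
shift [-0.027, -0.051, 1.433] turn [-0.0001, -0.0004, -0.0012]
```

View pics/w_z.png

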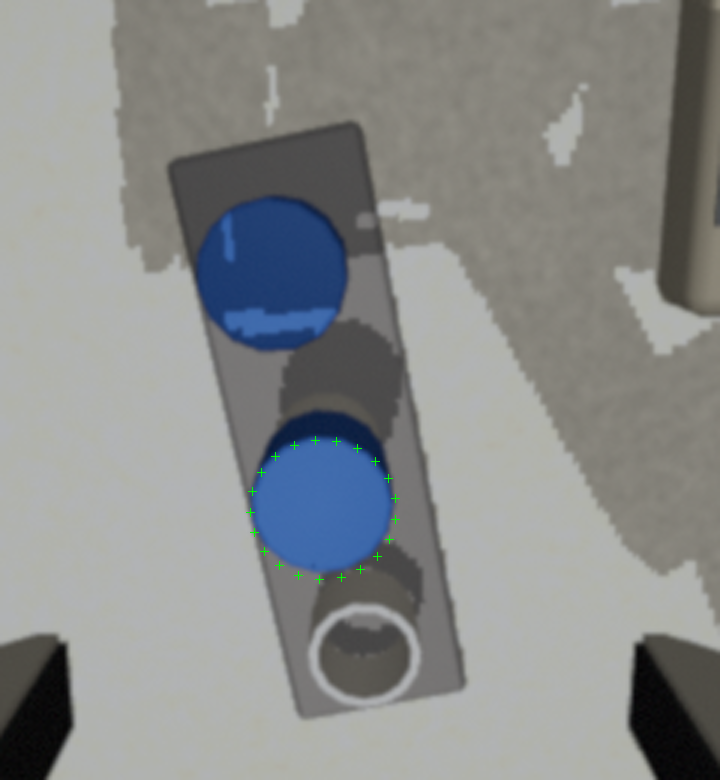

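Call:
move_arm(series=[[-0.02, -0.045, 0.2, 0, 0, 0, 1], [-0.02, -0.045, 0.5, 0, 0, 0, 1], [-0.02, -0.045, 0.8, 0, 0, 0, 1], [-0.02, -0.045, 0.8, 0, 0, 0, 1], [-0.02, -0.045, 0.8, 0, 0, 0, 1], [-0.02, -0.045, 0.8, 0, 0, 0, 1]])

```text
t: 45.35
tool_pos: [0.5269, 0.3072, 0.0793]
orientation: [-3.136, 0.135, -0.007]
force: [0.1, -0.1, -0.0]
opening: 0.0932
```

```bash
python3 - <<'E'
from plan import *
go([.5256,.306,.014],ori(0))
E
```

```text
shift [-0.014, 0.014, 0.653] turn [-0.0008, -0.0014, -0.0008]
```

Call:
move_arm(series=[[-0.01, 0.01, 0.2, 0, 0, 0, 0.6], [-0.01, 0.01, 0.4, 0, 0, 0, 0.3], [-0.01, 0.01, 0.6, 0, 0, 0, 0.1], [-0.01, 0.01, 0.64, 0, 0, 0, 0.1], [-0.01, 0.01, 0.64, 0, 0, 0, 0.1], [-0.01, 0.01, 0.64, 0, 0, 0, 0.1]])

```text
t: 45.95
tool_pos: [0.5249, 0.3062, 0.0139]
orientation: [-3.137, 0.135, -0.004]
force: [0.6, -0.9, -0.0]
opening: 0.0527
```

```bash
python3 - <<'E'
from plan import *
go([.5256,.306,.014],ori(0))
E
```

```text
shift [0.007, 0.002, -0.001] turn [-0.0005, -0.0008, -0.0006]
```

Call:
move_arm(series=[[0.006, 0, 0, 0, 0, 0, -0.2], [0.006, 0, 0, 0, 0, 0, -1], [0.006, 0, 0, 0, 0, 0, -1], [0.006, 0, 0, 0, 0, 0, -1], [0.006, 0, 0, 0, 0, 0, -1]], squeeze=15)

```text
t: 46.45
tool_pos: [0.525, 0.306, 0.0129]
orientation: [-3.138, 0.134, -0.003]
force: [-0.1, -0.2, 7.0]
opening: 0.0376
```

Call:
move_arm(series=[[0, 0, 0, 0, 0, 0, -1], [0, 0, -0.3, 0, 0, 0, -1], [0, 0, -0.6, 0, 0, 0, -1], [0, 0, -1, 0, 0, 0, -1], [0, 0, -1, 0, 0, 0, -1]])

```text
t: 46.95
tool_pos: [0.5278, 0.3074, 0.1187]
orientation: [-3.134, 0.134, -0.014]
force: [1.6, 0.1, 0.7]
opening: 0.038
```

Call:
move_arm(series=[[0, 0, -0.3, 0, 0, 0, -1], [0, 0, -0.6, 0, 0, 0, -1], [0, 0, -1, 0, 0, 0, -1], [0, 0, -1, 0, 0, 0, -1], [0, 0, -1, 0, 0, 0, -1]])

```text
t: 47.45
tool_pos: [0.5246, 0.3059, 0.2125]
orientation: [-3.138, 0.134, -0.003]
force: [-0.7, -0.1, -1.4]
opening: 0.0379
```

```bash
python3 - <<'E'
from plan import *
go([.634,.1415,.213],ori(0))
E
```

```text
shift [1.23, 1.544, -0.004] turn [-0.0003, -0.0006, -0.0006]
```

Call:
move_arm(series=[[0.25, 0.3, 0, 0, 0, 0, -1], [0.55, 0.7, 0, 0, 0, 0, -1], [0.75, 0.95, 0, 0, 0, 0, -1], [0.75, 0.95, 0, 0, 0, 0, -1]])

```text
t: 47.85
tool_pos: [0.5913, 0.2003, 0.2086]
orientation: [3.136, -0.141, -0.005]
force: [-0.2, 0.1, -1.1]
opening: 0.0376
```

Call:
move_arm(series=[[0.2, 0.3, 0, 0, 0, 0, -1], [0.48, 0.6, 0, 0, 0, 0, -1], [0.48, 0.6, 0, 0, 0, 0, -1], [0.48, 0.6, 0, 0, 0, 0, -1], [0.48, 0.6, 0, 0, 0, 0, -1]])

```text
t: 48.35
tool_pos: [0.6322, 0.1417, 0.2104]
orientation: [-3.139, 0.133, 0.004]
force: [-0.7, -0.4, -0.3]
opening: 0.0374
```

```bash
python3 look.py aa side wrist; python3 - <<'E'
from plan import *
import pickle
s,c=pickle.load(open("aa.pkl","rb"))
F=(.634,.1415)
go([*F,.147],ori(0))
p=c["wrist"]["s"]["tool_pos"]; hc=p[2]+.045
uv=np.vstack([circ(p,hc-.046,.009),circ(p,hc-.018,.019),circ(F,.173,.0175)])
crop(c["side"],"pics/s_aa.png",150,150,250,270,6,proj(c["side"],uv))
crop(c["wrist"],"pics/w_aa.png",150,100,420,345,2.8,proj(c["wrist"],uv))
E
```

```text
side 48.35 [0.6322 0.1417 0.2104] [-0.7 -0.4 -0.3] 0.0374
wrist 48.4 [0.6323 0.1419 0.2108] [ 0.9  0.4 -0.3] 0.0377
shift [0.016, 0.003, 0.642] turn [-0.0, 0.0003, -0.0001]
```

View pics/s_aa.png

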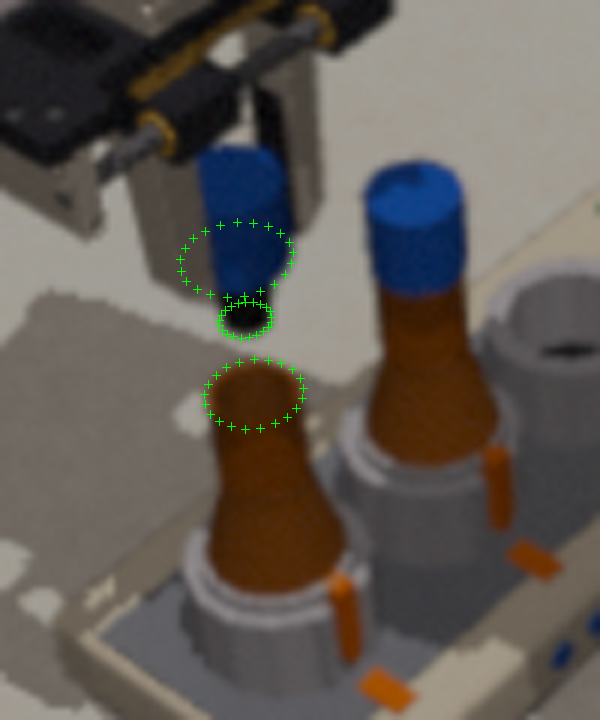

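View pics/w_aa.png

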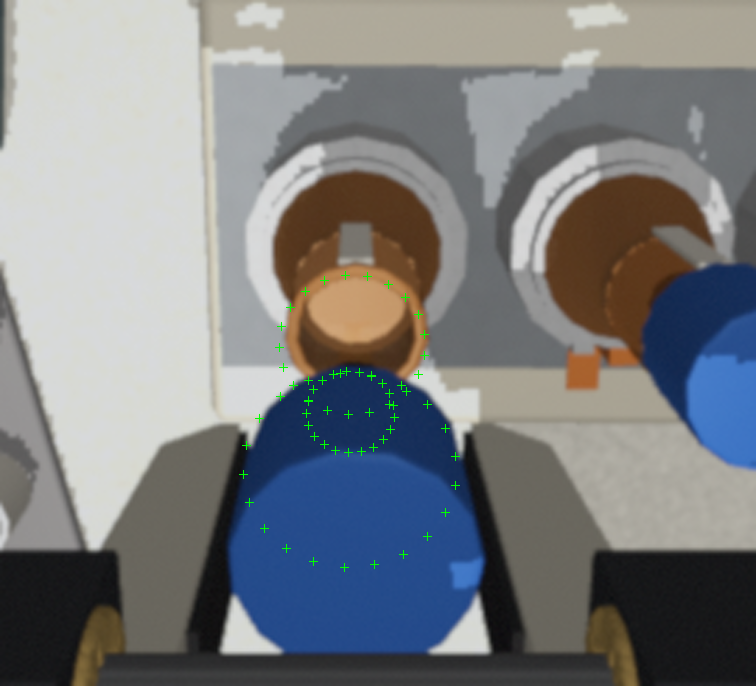

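Call:
move_arm(series=[[0.02, 0.003, 0, 0, 0, 0, -1], [0.02, 0.003, 0.15, 0, 0, 0, -1], [0.02, 0.003, 0.3, 0, 0, 0, -1], [0.02, 0.003, 0.45, 0, 0, 0, -1], [0.02, 0.003, 0.56, 0, 0, 0, -1], [0.02, 0.003, 0.56, 0, 0, 0, -1], [0.02, 0.003, 0.56, 0, 0, 0, -1]])

```text
t: 49.15
tool_pos: [0.635, 0.1401, 0.1552]
orientation: [3.139, -0.135, -0.001]
force: [0.2, -0.1, 0.2]
opening: 0.0378
```

Call:
move_arm(series=[[0, 0, 0.02, 0, 0, 0, -1], [0, 0, 0.04, 0, 0, 0, -1], [0, 0, 0.06, 0, 0, 0, -1], [0, 0, 0.075, 0, 0, 0, -1], [0, 0, 0.075, 0, 0, 0, -1]])

```text
t: 49.65
tool_pos: [0.6352, 0.1401, 0.1479]
orientation: [3.139, -0.135, -0.001]
force: [-0.1, 1.1, -0.6]
opening: 0.0381
```

Call:
move_arm(series=[[0, 0, 0.01, 0, 0, 0, -1], [0, 0, 0.02, 0, 0, 0, -1], [0, 0, 0.03, 0, 0, 0, -1], [0, 0, 0.03, 0, 0, 0, -1]])

```text
t: 50.05
tool_pos: [0.6356, 0.1401, 0.1461]
orientation: [-3.139, 0.135, -0.001]
force: [-1.3, -1.0, 4.5]
opening: 0.038
```

Call:
move_arm(series=[[0, 0, 0.01, 0, 0, 0, -1], [0, 0, 0.01, 0, 0, 0, 0.1], [0, 0, 0, 0, 0, 0, 0.2], [0, 0, 0, 0, 0, 0, 0.2], [0, 0, 0, 0, 0, 0, 0.2], [0, 0, -0.3, 0, 0, 0, 0.2], [0, 0, -0.6, 0, 0, 0, 0.2], [0, 0, -1, 0, 0, 0, 0.2]])

```text
t: 50.85
tool_pos: [0.6341, 0.1399, 0.244]
orientation: [3.138, -0.135, -0.006]
force: [0.4, 0.5, -0.1]
opening: 0.0557
```

```bash
python3 look.py ab side wrist; python3 - <<'E'
from plan import *
import pickle
s,c=pickle.load(open("ab.pkl","rb"))
uv=np.vstack([np.vstack([circ(f,.173,.019),circ(f,.209,.019)]) for f in((.6277,.0565),(.634,.1415))])
crop(c["side"],"pics/s_ab.png",150,130,300,280,5,proj(c["side"],uv))
P=np.array([.6118,-.1276,.055]); L=lambda a,d:P+d*(np.sin(a)*MX+np.cos(a)*UZ)
go(L(-.4,.15),ori(-.4)); go(L(0,.2),ori(0))
E
```

```text
side 50.85 [0.6341 0.1399 0.244 ] [ 0.4  0.5 -0.1] 0.0557
wrist 50.9 [0.6374 0.1404 0.2541] [-0.2  0.4  5.3] 0.0561
shift [-0.625, 2.697, 0.583] turn [-0.0006, 0.124, -0.0007]
shift [-0.034, 2.695, -0.029] turn [-0.0008, -0.0033, -0.0006]
```

View pics/s_ab.png

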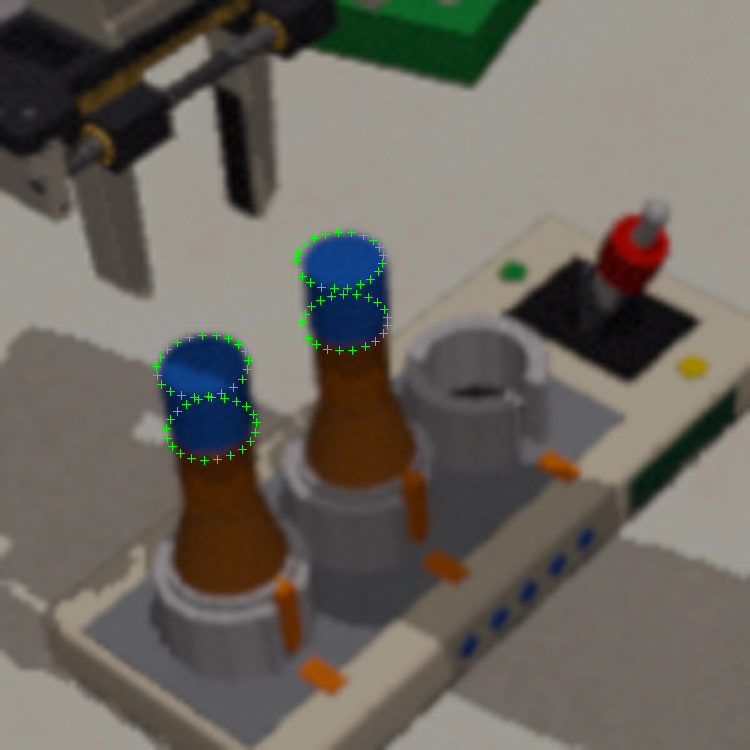

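Both flasks are stoppered. Returning to the lever.

Call:
move_arm(series=[[0, 0.4, 0, 0, 0, 0, 0.4], [0, 0.95, 0, 0, 0, 0, 0.4], [0, 0.95, 0, 0, 0, 0, 0.6], [0, 0.95, 0, 0, 0, 0, 1]])

```text
t: 51.35
tool_pos: [0.6271, 0.044, 0.2449]
orientation: [-3.138, 0.139, 0.0]
force: [-0.3, 0.2, -0.8]
opening: 0.0765
```

Call:
move_arm(series=[[-0.2, 0.4, 0, 0, 0, 0, 1], [-0.5, 0.95, 0, 0, 0, 0, 1], [-0.5, 0.95, 0, 0, 0, 0, 1], [-0.5, 0.95, 0, 0, 0, 0, 1]])

```text
t: 51.75
tool_pos: [0.5689, -0.0452, 0.2454]
orientation: [-3.138, 0.137, -0.001]
force: [-0.2, 0.7, 0.8]
opening: 0.0931
```

```bash
cat >> plan.py <<'E'
P2=np.array([.6118,-.1276,.055])
def L(a,d): return P2+d*(np.sin(a)*MX+np.cos(a)*UZ)
E
python3 - <<'E'
from plan import *
go(L(-.4,.15),ori(-.4))
E
```

```text
shift [-0.085, 0.786, 0.522] turn [0.0001, 0.1272, -0.0011]
```

Call:
move_arm(series=[[-0.05, 0.35, 0, 0, 0.04, 0, 1], [-0.08, 0.76, 0.1, 0, 0.08, 0, 1], [-0.085, 0.76, 0.3, 0, 0.127, 0, 1], [-0.085, 0.76, 0.52, 0, 0.127, 0, 1], [-0.085, 0.76, 0.52, 0, 0.127, 0, 1], [-0.085, 0.76, 0.52, 0, 0.127, 0, 1], [-0.085, 0.76, 0.52, 0, 0.127, 0, 1]])

```text
t: 52.45
tool_pos: [0.5571, -0.1196, 0.1967]
orientation: [3.059, -0.128, 0.624]
force: [0.2, 0.5, 0.2]
opening: 0.093
```

```bash
python3 look.py ac side wrist; python3 - <<'E'
from plan import *
import pickle
s,c=pickle.load(open("ac.pkl","rb"))
go(L(-.4,.0045),ori(-.4))
crop(c["wrist"],"pics/w_ac.png",180,80,380,280,3.5,proj(c["wrist"],np.array([L(-.4,.064),L(-.4,.086)])))
E
```

```text
side 52.45 [ 0.5571 -0.1196  0.1967] [0.2 0.5 0.2] 0.093
wrist 52.5 [ 0.5569 -0.1198  0.1964] [-0.3 -0.5  0. ] 0.0927
shift [-0.038, 0.03, 1.47] turn [0.0003, -0.0005, -0.0001]
```

View pics/w_ac.png

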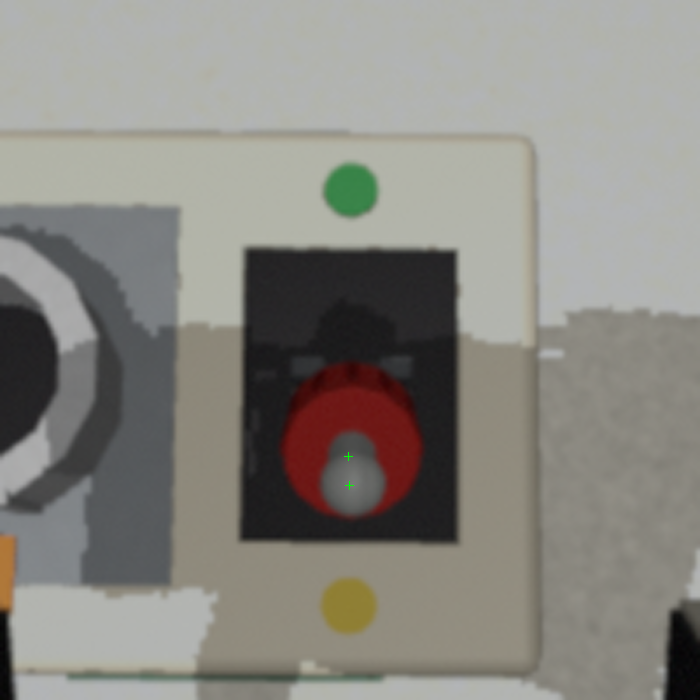

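Call:
move_arm(series=[[-0.035, 0.03, 0.1, 0, 0, 0, 0.5], [-0.035, 0.03, 0.2, 0, 0, 0, 0.3], [-0.035, 0.03, 0.3, 0, 0, 0, 0.3], [-0.035, 0.03, 0.5, 0, 0, 0, 0.3], [-0.035, 0.03, 0.7, 0, 0, 0, 0.3], [-0.035, 0.03, 0.7, 0, 0, 0, 0.3], [-0.035, 0.03, 0.7, 0, 0, 0, 0.3], [-0.035, 0.03, 0.7, 0, 0, 0, 0.3]])

```text
t: 53.35
tool_pos: [0.5782, -0.1251, 0.1282]
orientation: [3.059, -0.131, 0.62]
force: [-0.6, 0.9, 0.9]
opening: 0.0601
```

```bash
python3 - <<'E'
from plan import *
go(L(-.4,.0045),ori(-.4))
E
```

```text
shift [0.025, -0.004, 0.76] turn [0.0003, 0.0, -0.0006]
```

Call:
move_arm(series=[[0.02, -0.004, 0.2, 0, 0, 0, 0.3], [0.02, -0.004, 0.4, 0, 0, 0, 0.3], [0.02, -0.004, 0.6, 0, 0, 0, 0.3], [0.02, -0.004, 0.75, 0, 0, 0, 0.3], [0.02, -0.004, 0.75, 0, 0, 0, 0.3], [0.02, -0.004, 0.75, 0, 0, 0, 0.3], [0.02, -0.004, 0.75, 0, 0, 0, 0.3]])

```text
t: 54.05
tool_pos: [0.6096, -0.1276, 0.0609]
orientation: [3.059, -0.131, 0.622]
force: [-0.4, 0.5, 0.4]
opening: 0.0605
```

```bash
python3 - <<'E'
from plan import *
go(L(-.4,.0045),ori(-.4))
E
```

```text
shift [-0.002, -0.001, 0.018] turn [0.0004, -0.0004, -0.0005]
```

Close firmly, then lift 11.5 mm.

Call:
move_arm(series=[[0, 0, 0.015, 0, 0, 0, -1], [0, 0, 0.015, 0, 0, 0, -1], [0, 0, 0.015, 0, 0, 0, -1], [0, 0, 0.015, 0, 0, 0, -1], [0, 0, 0.015, 0, 0, 0, -1], [0, 0, 0.015, 0, 0, 0, -1], [0, 0, 0.015, 0, 0, 0, -1], [0, 0, 0.015, 0, 0, 0, -1]], squeeze=35)

```text
t: 54.85
tool_pos: [0.6094, -0.1273, 0.0578]
orientation: [3.06, -0.131, 0.619]
force: [-2.2, -0.3, 2.5]
opening: 0.0313
```

Call:
move_arm(series=[[0, 0, -0.04, 0, 0, 0, -1], [0, 0, -0.08, 0, 0, 0, -1], [0, 0, -0.115, 0, 0, 0, -1], [0, 0, -0.115, 0, 0, 0, -1], [0, 0, -0.115, 0, 0, 0, -1]])

```text
t: 55.35
tool_pos: [0.6049, -0.1269, 0.0681]
orientation: [3.06, -0.131, 0.619]
force: [6.8, -1.4, -5.3]
opening: 0.0315
```

```bash
python3 - <<'E'
from plan import *
s=state(); print(s["tool_pos"],s["force"],s["opening"])
start=(s["tool_pos"],R.from_rotvec(s["orientation"]).as_matrix())
d=(s["tool_pos"]-P2)@(L(-.4,1)-P2); print("d",d)
for a in np.linspace(-.4,.42,8)[1:]: print(round(a,2),end=" "); go(L(a,d),ori(a),start=start)
E
```

```text
[ 0.6049287 -0.1268719  0.0681377] [ 6.83361809 -1.37729452 -5.29125901] 0.0315097514824634
d 0.014790768088684163
-0.28 shift [0.03, 0.001, 0.001] turn [0.0002, -0.0371, -0.0006]
-0.17 shift [0.047, 0.001, 0.004] turn [0.0002, -0.0743, -0.0006]
-0.05 shift [0.063, 0.001, 0.009] turn [0.0002, -0.1116, -0.0006]
0.07 shift [0.079, 0.001, 0.016] turn [0.0001, -0.1489, -0.0007]
0.19 shift [0.094, 0.001, 0.025] turn [0.0001, -0.1862, -0.0007]
0.3 shift [0.108, 0.001, 0.035] turn [0.0, -0.2235, -0.0007]
0.42 shift [0.121, 0.001, 0.047] turn [0.0, -0.2608, -0.0007]
```

Call:
move_arm(series=[[0.03, 0, 0.001, 0, -0.037, 0, -1], [0.047, 0, 0.004, 0, -0.074, 0, -1], [0.063, 0, 0.009, 0, -0.112, 0, -1], [0.079, 0, 0.016, 0, -0.149, 0, -1], [0.094, 0, 0.025, 0, -0.186, 0, -1], [0.108, 0, 0.035, 0, -0.2235, 0, -1], [0.121, 0, 0.047, 0, -0.26, 0, -1], [0.121, 0, 0.047, 0, -0.26, 0, -1]])

```text
t: 56.15
tool_pos: [0.6117, -0.1272, 0.0598]
orientation: [-3.042, 0.131, 0.686]
force: [-16.5, 0.2, 1.4]
opening: 0.0312
```

```bash
python3 look.py ad side wrist; python3 - <<'E'
from plan import *
import pickle
s,c=pickle.load(open("ad.pkl","rb")); print(s["wrist_torque"])
go(L(.4,.0035),ori(.4))
crop(c["wrist"],"pics/w_ad.png",180,80,380,280,3.5,proj(c["wrist"],np.array([L(.4,.064),L(.4,.086)])))
crop(c["side"],"pics/s_ad.png",200,110,340,220,5,proj(c["side"],np.array([L(.4,.064),L(.4,.086)])))
E
```

```text
side 56.15 [ 0.6117 -0.1272  0.0598] [-16.5   0.2   1.4] 0.0312
wrist 56.2 [ 0.6126 -0.1273  0.0618] [-12.8   0.3   0.7] 0.0314
[0.43698676 2.03905706 0.03627877]
shift [0.021, 0.004, 0.049] turn [-0.0008, 0.0105, -0.0005]
```

View pics/s_ad.png

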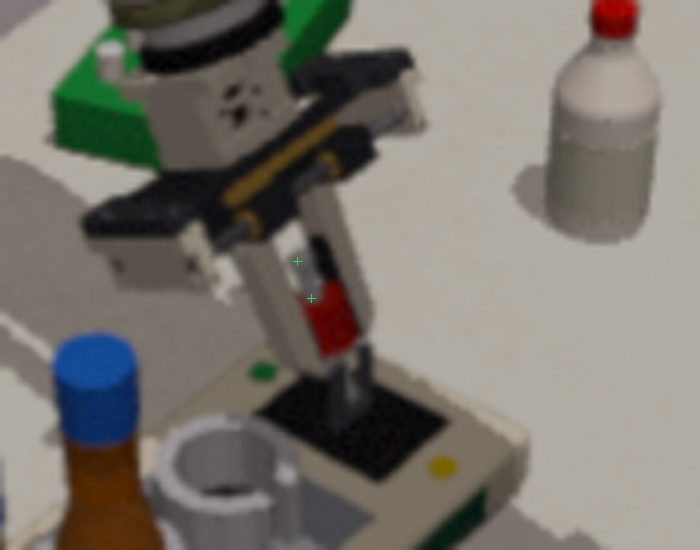

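View pics/w_ad.png

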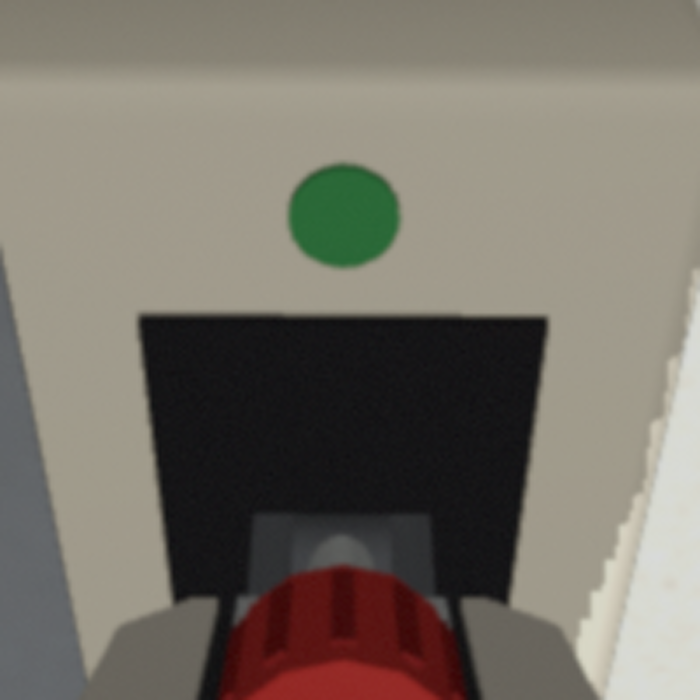

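Call:
move_arm(series=[[0, 0, 0, 0, 0, 0, -1], [0, 0, 0, 0, 0, 0, -1], [0, 0, 0, 0, 0, 0, -1], [0, 0, 0, 0, 0, 0, -1]])

```text
t: 56.65
tool_pos: [0.615, -0.1277, 0.0668]
orientation: [-3.05, 0.131, 0.658]
force: [-8.0, -1.1, -3.7]
opening: 0.0312
```

```bash
python3 look.py ae side; python3 - <<'E'
from plan import *
import pickle
s,c=pickle.load(open("ae.pkl","rb")); print(s["wrist_torque"])
go(L(.4,.0035),ori(.4))
crop(c["side"],"pics/s_ae.png",210,130,310,210,7,proj(c["side"],np.array([L(a,.086) for a in (.2,.3,.4)])))
E
```

```text
side 56.65 [ 0.615  -0.1277  0.0668] [-8.  -1.1 -3.7] 0.0312
[ 0.10436806  0.96347828 -0.00499189]
shift [0.019, 0.002, 0.086] turn [-0.0005, 0.0079, -0.0007]
```

View pics/s_ae.png

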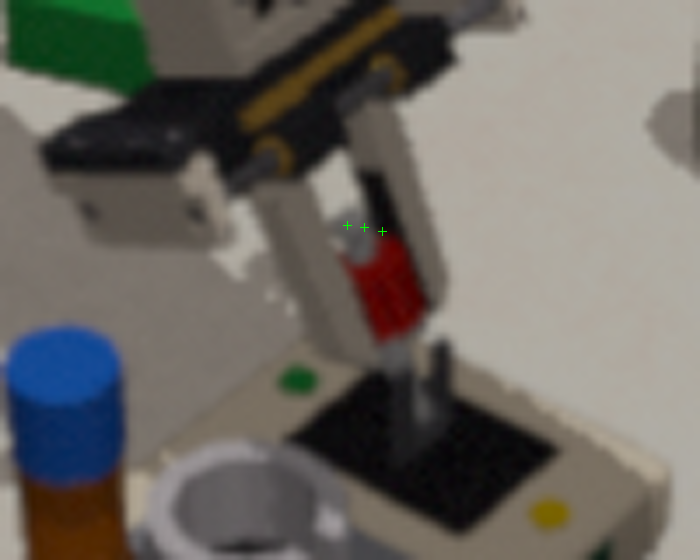

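Lever at RUN: ball at (347,222), predicted (347,226). Lowering the collar and releasing.

Call:
move_arm(series=[[0.01, 0, 0.03, 0, 0.004, 0, -1], [0.015, 0, 0.06, 0, 0.007, 0, -1], [0.015, 0, 0.085, 0, 0.007, 0, -1], [0.015, 0, 0.085, 0, 0.007, 0, -1], [0.015, 0, 0.085, 0, 0.007, 0, -1], [0.015, 0, 0.085, 0, 0.007, 0, -1]])

```text
t: 57.3
tool_pos: [0.6132, -0.1277, 0.0589]
orientation: [-3.059, 0.132, 0.623]
force: [-6.7, -0.8, -3.5]
opening: 0.0318
```

```bash
python3 look.py af side; python3 - <<'E'
from plan import *
import pickle
s,c=pickle.load(open("af.pkl","rb")); print(s["wrist_torque"])
go(L(.4,.0035),ori(.4))
crop(c["side"],"pics/s_af.png",210,130,310,210,7,proj(c["side"],np.array([L(a,.086) for a in (.2,.3,.4)])))
E
```

```text
side 57.3 [ 0.6132 -0.1277  0.0589] [-6.7 -0.8 -3.5] 0.0318
[-0.0604695   0.9269108   0.15746764]
shift [0.002, -0.0, 0.007] turn [-0.0003, 0.0006, -0.0007]
```

View pics/s_af.png

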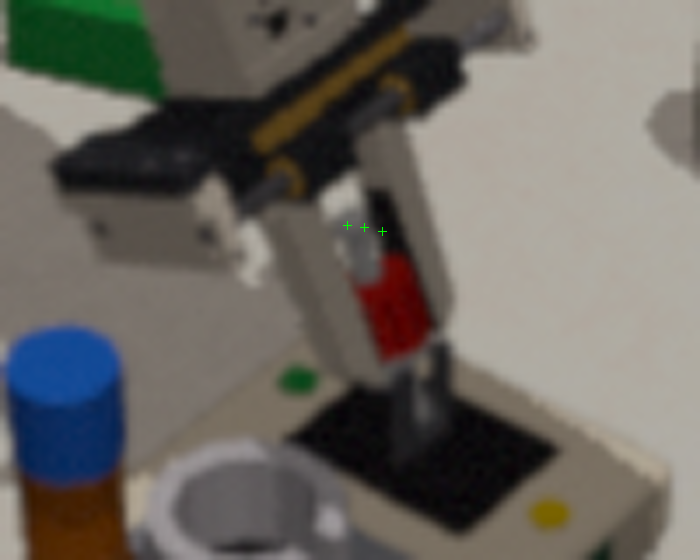

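Call:
move_arm(series=[[0, 0, 0.005, 0, 0, 0, 0.3], [0, 0, 0.005, 0, 0, 0, 0.3], [0, 0, 0.005, 0, 0, 0, 0.3], [0, 0, 0.005, 0, 0, 0, 0.3], [0, 0, 0.005, 0, 0, 0, 0.3], [0, 0, -0.3, 0, 0, 0, 0.4], [0, 0, -0.6, 0, 0, 0, 0.4], [0, 0, -1, 0, 0, 0, 0.6]])

```text
t: 58.15
tool_pos: [0.6534, -0.1309, 0.1522]
orientation: [-3.06, 0.131, 0.618]
force: [0.9, 0.5, 0.3]
opening: 0.0693
```

Call:
move_arm(series=[[0, 0, -0.4, 0, 0, 0, 1], [0, 0, -0.9, 0, 0, 0, 1], [0, 0, -0.9, 0, 0.04, 0, 1], [0, 0, -0.9, 0, 0.08, 0, 1], [0, 0, -0.9, 0, 0.127, 0, 1], [0, 0, -0.9, 0, 0.127, 0, 1], [0, 0, -0.9, 0, 0.127, 0, 1]])

```text
t: 58.85
tool_pos: [0.6864, -0.1336, 0.2354]
orientation: [-3.139, 0.135, -0.004]
force: [-0.0, 0.5, -0.4]
opening: 0.0931
```

```bash
python3 look.py ag side top wrist; python3 - <<'E'
from plan import *
import pickle
s,c=pickle.load(open("ag.pkl","rb"))
pts=np.array([L(.4,d) for d in(.036,.064,.086)])
crop(c["side"],"pics/s_ag.png",210,110,310,200,7,proj(c["side"],pts))
E
```

```text
side 58.85 [ 0.6864 -0.1336  0.2354] [-0.   0.5 -0.4] 0.0931
top 58.9 [ 0.6873 -0.1338  0.2361] [0.2 1.2 0.2] 0.093
wrist 58.95 [ 0.6883 -0.134   0.2364] [ 0.1 -0.7  0.2] 0.093
```

View pics/s_ag.png

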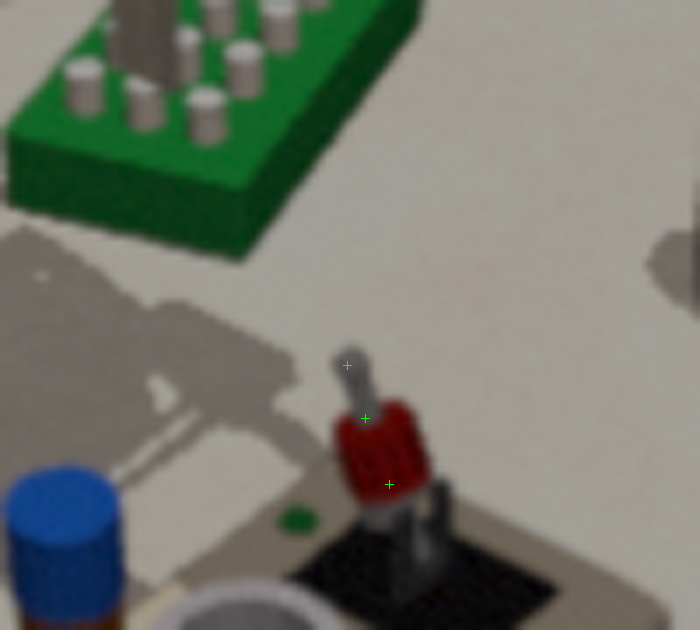

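View pics/wrist_ag.png

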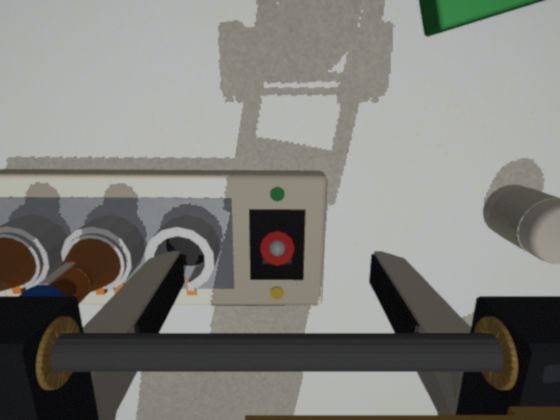

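View pics/side_ag.png

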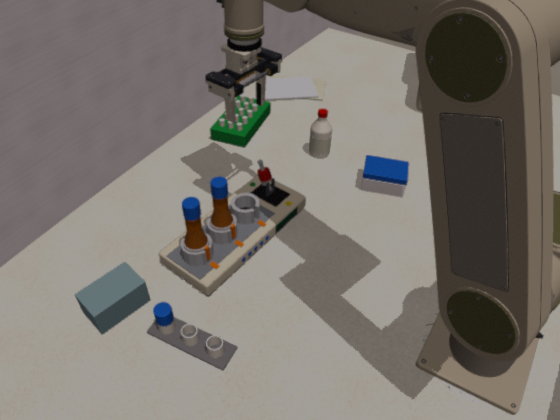

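```bash
python3 - <<'E'
from plan import *
import pickle
c0=pickle.load(open("c0.pkl","rb")); s,c=pickle.load(open("ag.pkl","rb"))
a=c0["side"]["frame"][140:200,245:300]; b=c["side"]["frame"][140:200,245:300]
im=np.hstack([cv2.resize(x[:,:,::-1],None,fx=7,fy=7,interpolation=cv2.INTER_CUBIC) for x in(a,b)]); cv2.imwrite("pics/cmp.png",im)
for x in(a,b):
    x=x.astype(int); m=(x[:,:,0]>90)&(x[:,:,1]<50)&(x[:,:,2]<60); v,u=np.nonzero(m); print(m.sum(),u.mean(),v.mean(),v.min(),v.max())
E
```

```text
96 20.53125 34.104166666666664 28 41
1 22.0 28.0 28 28
```

View pics/cmp.png

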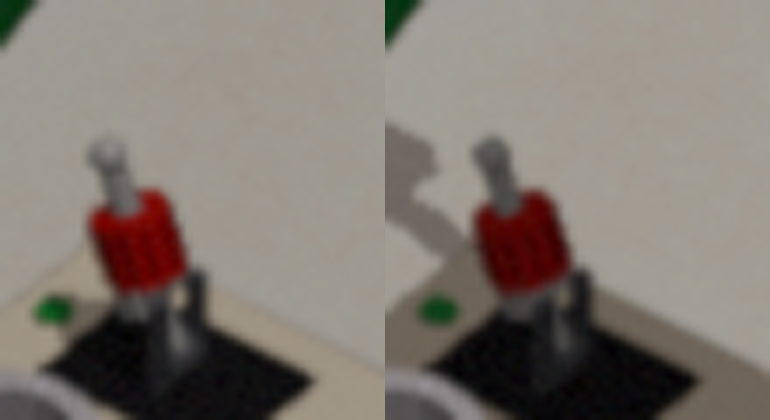

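View pics/top_ag.png

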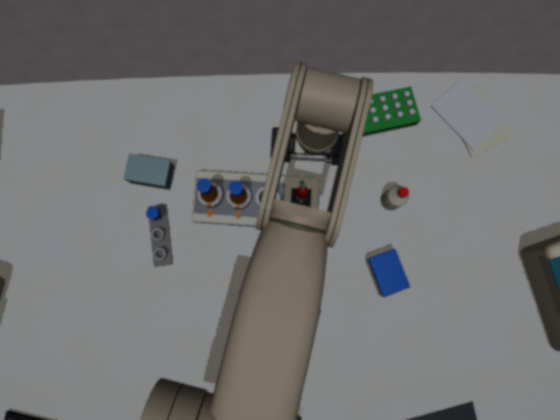

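The lever and collar look identical to the start picture (RUN, collar down). The flasks are stoppered and the bystanders are where they were. Handing in.

```bash
python3 - <<'E'
from plant import *
print(close_job()); print(read_state()["t"])
E
```

```text
the job is handed in; nothing more can be done
None
the job is handed in; nothing more can be done
```

I finished the job and handed it in at about 59 s of the 210 s allowed; `close_job()` gave no verdict.

**What I did**
- **Lever to LOAD:** I lifted the collar and flipped the lever to LOAD before touching any flask.
- **Flasks:** only two were present. I set them home in sockets 0 and 1, with their key ribs in the slots.
- **Stoppers:** both flasks are closed. I lowered each stopper until the head rested on the mouth, with about 5 N of reaction. The spare stopper stays in the stand.
- **Lever to RUN:** I lifted the collar again, flipped the lever back to RUN and dropped the collar.

**Last checks**
- In the side view the lever and collar look the same as in the starting picture: RUN, collar down. I compared them by eye. A colour-count check on the collar found almost no red pixels, because the collar was in shadow at the end, so it confirmed nothing.
- The flanges, mouths and stopper heads lined up with their predicted home positions to within about 1–2 mm.
- The wash bottle, tip box and glove box looked unmoved, and the arm was clear of everything.

**What disagreed**
- **Fingertip position:** the reported TCP lies about 28 mm beyond the visible fingertips. My first collar grip caught only its top edge and left the lever about 0.1 rad short of LOAD. I regrasped lower and pushed it to its stop before handling any flask.
- **Flask tilt:** the first flask hung about 3° off vertical in the grip. I corrected the tilt before inserting it.
- **Socket contact:** the second flask touched the socket wall lightly (about 3 N) on the way in, and I moved it over 1 mm.

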